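Unlock the cash box and hang the key back

TASK

Open the cash box for cashing up: take its double-bitted key from the hook, push it fully home in the lock (the works inside stand a little clockwise of the slot, so feel it in), turn it clockwise to its stop so that the lid springs up, turn it back and draw it out. Hang the key on its own hook again and leave the box open; do not force the lock, and leave the other key and everything else on the counter as it is.

Things in the scene. Friction and masses are not known exactly. Their poses are not given: they have to be found in the camera images.
- cash_key: Cash-box key: plain steel, 122 long, 90 g, double-bitted (a wing on each side of the shank), squared stirrup bow. Origin: centre of the bits' free end; z up the shank to the bow, y across bits and bow, x through the thickness. Bits 30 (y) x 6 (x), z 0 to 14. Shank 7 thick, z 14 to 74 (12 mm collar at 60 to 73). It starts hanging plumb, bits down, on one of the two hooks, y along the stand's y. mm
- key_eye (a point): Middle of the opening in that key's bow, 102 mm up its z axis. Bow: 46 mm across y with flat sides (good to pinch), 8 mm thick (x), z = 74 to 122; opening 28 mm wide, z = 84 to 114, so the top bar is 8 mm high. The key is the same after a half turn about z.
- round_key: Another steel key, 114 mm long, with a round ring bow (45 mm) and a bit on one side only; it hangs on the other hook and is for another lock. Origin at the free end of its shank, z up to the bow.
- key_stand: Wooden stand, fixed: foot 95 x 160 x 14, upright board 160 wide and 14 thick, top at z = 180, its front face at x = +13. Origin on the counter, y along the board, front towards -x. Two steel hooks, 6 thick, level at z = 160, at y = +46 and -46, run from the board to x = -44, then turn up; tip ends at x = -58, top at z = 172. A bow passes the tip when lifted 12 to 20 from where it hangs. mm
- hook_left (a point): On the axis of the hook at the stand's y = +46, at x = -34 and z = 160, where a key hangs. A key's top bar rests 3 mm above this point.
- hook_right (a point): The same on the hook at the stand's y = -46.
- cash_box: Dark steel cash box, fixed to the counter, 180 x 180 x 104. Origin at the centre of its underside, front towards its -x. Flat steel lid on the rear half (hinged at the back), a lock panel sloping down to the front.
- lock_plate: Steel lock plate, 50 x 72, 5 thick, in the box's sloping front panel (47 in front of the box's origin, 82 up). Origin: centre of the key slot, in the outer face; z out of the panel (25 degrees from vertical, leaning to the box's front), y along the slot and the box's y, x up the slope. Slot 33 (y) x 9.5 (x). A key comes out only with its bits in line with this slot (about 6 degrees of play). mm
- lock_inside (a point): Inside the lock, 21 mm straight in from the slot centre: here the pushed-in key lands on the carrier, the turning part, unseen. At 19 to 21 mm in, the bits are below the plate and turn freely. The carrier's own slot stands 8 to 22 degrees clockwise (looking in) of the plate's slot, where exactly is unknown; only in line with it (about 4 degrees of play each way) will the key sink further.
- lock_bottom (a point): 33 mm straight in from the slot centre: the key's origin is here when the key is fully home, its bits 12 mm deep in the carrier's slot. The carrier then turns with the key against light friction (about 0.1 N m), clockwise to a hard stop where the key stands about 80 degrees from the plate's slot; the lid is let go a few degrees before the stop.
- cash_lid (a joint): Angle of the sprung lid, rad: 0 shut and held by the lock; when let go it springs up by itself to 0.38 and stays there.
- lid_edge (a point): Middle of the lid's front edge; it rises about 35 mm when the lid springs up. 46 mm up the slope from the key slot.
- tamper: Bystander: steel coffee tamper with turned wooden handle, 58 x 58 x 97 mm, loose on the counter, upright. Origin at its underside.
- leveller: Bystander: coffee leveller, low drum with knurled black collar, 63 x 63 x 36 mm, loose on the counter, upright. Origin at its underside.
- espresso_cup: Bystander: striped espresso cup, 60 x 84 x 49 mm, loose on the counter, upright. Origin at its underside.
- sticker_roll: Bystander: roll of blank cream stickers lying flat, 68 x 68 x 38 mm, loose on the counter, upright. Origin at its underside.

How it is judged:
By the outcome, as a careful person would: the job done as asked, in the order asked, and still so for the second after the job is handed in, with the robot touching nothing.
It also fails if it takes over 72 s, if anything falls off the work surface, if the arm or the gripper's body presses on something with over 40 N, if the wrist force passes 120 N, or if a joint passes its speed limit or range.

ROBOT

A 6-joint arm with a two-finger parallel gripper is mounted at the origin on the work surface; the furniture and walls round the work are solid. World frame = base frame: x ahead of the robot, y to its left, z up, the work surface at z = 0. Lengths are in m, angles in rad, forces in N, time in s.
With the tool pointing down it reaches from about 0.275 to 0.725 m from the base axis. Payload 5.6 kg.
Tool frame: the origin (TCP) lies at the very end of the fingers, on their centre line; the grasp point (between the pads) lies 19 mm behind it; y points along the fingers, z is the direction in which the jaws open and shut, and the axes are right-handed (so a half turn about y gives the same grasp; the last joint's range is limited). The gripper opens to 85 mm and grips with 20 to 120 N. Pads are 22 mm wide; open, the fingers measure 114 mm over their backs; the gripper's body (76 mm by 85 mm) begins 54 mm behind the grasp point. The pads swing forward as they close: fully open they stand 13 mm farther back than shut.
Start: joints at [-0.894, 0.255, 0.108, 0, -1.424, -0.285], TCP at [0.21, -0.508, 0.231] pointing down, gripper open.
Joint ranges: [-2.95, 2.95], [-1.21, 1.97], [-1.09, 1.5], [-2.87, 1.71], [-2.94, -0.07], [-3.05, 3.05]. Speed limits (rad/s): [2.57, 2.57, 3.14, 3.14, 3.14, 3.14].

INTERFACE

Orientations are given as a 3x3 rotation matrix whose columns are the frame's x, y, z axes.
In Python, from workcell import * gives the robot as it stands.
- The arm moves only by the tool carry_out, never from a script. Its argument "rows" is one flat list of numbers, 4 for each row, row after row: the shift along the tool's x, y, z in units of 30 mm (1.0 is 30 mm), then the turn about the tool's y in units of 5 degrees (1.0 is 5 degrees). A call has 1 to 12 rows; each row is the pose to reach, as a shift and turn from the pose commanded when the call began, along the tool's axes at that moment; what a row does not reach only later rows make up. A row lasts 1/12 s, in which the tool goes at most 41.7 mm and 7.16 degrees, less where a joint would pass 70% of its speed; a pose out of reach is approached as far as the arm can. A call with a gripper value outside its range is refused whole. "grip" is the finger opening in mm, from 0 to 85.4, set as the call begins (left out, the last holds). The fingers move at their own pace and stop on an object; "force" is the grip in N (left out, the last holds). Time passes only in rows, so rows that repeat a pose let the fingers close. It gives the time, the measured TCP pose, the force and the opening at its end, in the units of the state.
- state(): the state, without advancing time (a new reading comes with each control period).
- capture(name): name is "scene" or "top" or "wrist"; returns the picture (384x512x3 uint8, red, green, blue); there is no depth.
- camera_info(name): a dict with "fx", "fy", "cx", "cy" (pixels), "dist" ([k1, k2, p1, p2, k3] as OpenCV has them; the pictures are not rectified), "cam_to_world" (4x4, takes a point from camera to world coordinates). Camera axes: x right, y up, looking along -z (the intrinsics and any distortion apply to the point x, -y, -z); pixel columns grow to the right and rows downward; lengths in m; the calibration is good to about 2 mm. A picture is of the moment at which its call begins: read the wrist's pose just before it. camera_info takes no time and is no camera call; for the wrist camera it gives the pose at the moment of the call.
- finish_job(): hands the job in, once; it reports no verdict.
Trained networks look in the newest picture that a camera, given by its name, has taken for a name from the list of things; names that differ only in an ending like _2 or _b are one class to them, and where a whole thing is asked for, a point or a joint stands for the part that bears it (a point fixed in the world has none). Each returns a list of dicts, best first, with "confidence" (0 to 1); they miss things now and then, are a little off and sometimes report something else, mostly with a low value. They report only what shows in the picture. A call takes as long as a camera call.
- recognise(camera, name): "centre" ([column, row] in pixels, amid what is visible of it).
- cut_out(camera, name): "pixels" (384x512 bool, what is visible of it) and "centre" ([column, row] in pixels, amid what is visible of it).
- pinpoint(camera, name): "centre" ([column, row] in pixels: a listed point, or the origin of a listed thing).
The state is a dict: "clock": time; "joint_pos": joint angles; "qd": joint speeds; "tau": joint torques, N m; "eef_pos": TCP position; "ee_rot": TCP orientation; "contact_force": force on the tool from outside, world axes, zero at the start; "ft_torque": the same for the moment, N m; "gripper_width": finger opening in m.
Only numpy, scipy, OpenCV 4.12 (cv2) and the standard library are available. Lean on these libraries where they do the work, as an engineer would, in place of code of your own. Each camera call takes 0.05 s, during which the arm holds its last target.

## Working session

There is one attempt and no reset: what is moved stays moved. The work goes in short steps, Python scripts to look and compute and a tool call to move; the robot and the scene stay as the last step left them, time stands still between calls to the robot, and variables do not carry over. Pictures are saved under pics/ and viewed, and the job is handed in when it is done.

Besides the shell and the picture viewer there is one more tool, called in YAML: its name, and indented under it one key for each argument. carry_out: Moves the arm, as the interface text tells. Its arguments: {"type":"object","properties":{"rows":{"type":"array","items":{"type":"number"}},"grip":{"type":"number"},"force":{"type":"number"}},"required":["rows"]}

```bash
ls -la; mkdir -p pics; python3 - <<'E'
from workcell import *
import cv2
s=state(); print({k:v for k,v in s.items()})
for n in ["scene","top","wrist"]:
    im=capture(n); cv2.imwrite(f"pics/{n}0.png",cv2.cvtColor(im,cv2.COLOR_RGB2BGR))
    ci=camera_info(n); print(n,ci)
    for o in (["cash_key","key_eye","round_key","key_stand","hook_left","hook_right","cash_box","lock_plate","lid_edge"] if n!="wrist" else []):
        r=pinpoint(n,o); print(o,[(round(d["confidence"],2),[round(float(v),1) for v in d["centre"]]) for d in r[:3]])
print(state()["clock"])
E
```

```text
total 12
drwxr-xr-x  3 agent agent 4096 Dec  7 13:58 .
drwxr-xr-x 23 root  root  4096 Dec  7 13:58 ..
drwxr-xr-x  2 agent agent 4096 Dec  7 13:58 pics
{'clock': 0.0, 'joint_pos': array([-8.94388323e-01,  2.55726886e-01,  1.06972975e-01, -5.13297847e-04,
       -1.42386347e+00, -2.84611280e-01]), 'qd': array([-0.00101129, -0.00063233,  0.00083797,  0.00039216, -0.00016903,
        0.00073683]), 'tau': array([ 5.38752065e-04, -3.86626482e+01,  2.37939548e+01,  5.36499828e+00,
       -6.05223133e-03,  2.53164205e-05]), 'eef_pos': array([ 0.20989663, -0.50782923,  0.23038801]), 'ee_rot': array([[ 9.24253335e-01, -7.43992478e-04, -3.81779020e-01],
       [ 3.81779744e-01,  1.73795352e-03,  9.24251701e-01],
       [-2.41221210e-05, -9.99998213e-01,  1.89035060e-03]]), 'contact_force': array([-0.41721803, -0.13055775, -0.04530504]), 'ft_torque': array([0.01132491, 0.02795513, 0.01792731]), 'gripper_width': 0.08521874989327263}
scene {'fx': 366.698713348291, 'fy': 366.698713348291, 'cx': 250.53887645662584, 'cy': 191.73078063420004, 'dist': array([-0.09203826,  0.        ,  0.        ,  0.  
[... 1295 characters left out ...]
9.2, 228.0])]
hook_right [(0.64, [326.3, 250.6])]
cash_box [(0.69, [205.1, 185.7])]
lock_plate [(0.86, [201.9, 196.7])]
lid_edge [(0.62, [196.7, 178.7])]
wrist {'fx': 340.3975965328188, 'fy': 340.3975965328188, 'cx': 254.3723117968918, 'cy': 194.4545887720637, 'dist': array([0.01950906, 0.        , 0.        , 0.        , 0.        ]), 'cam_to_world': array([[-3.83341763e-01, -8.84908385e-01, -2.64549132e-01,
         1.42713337e-01],
       [ 9.23606467e-01, -3.67146428e-01, -1.10247873e-01,
        -5.35667176e-01],
       [ 4.30998030e-04, -2.86601903e-01,  9.58049666e-01,
         3.74297648e-01],
       [ 0.00000000e+00,  0.00000000e+00,  0.00000000e+00,
         1.00000000e+00]])}
1.05
```

View pics/scene0.png

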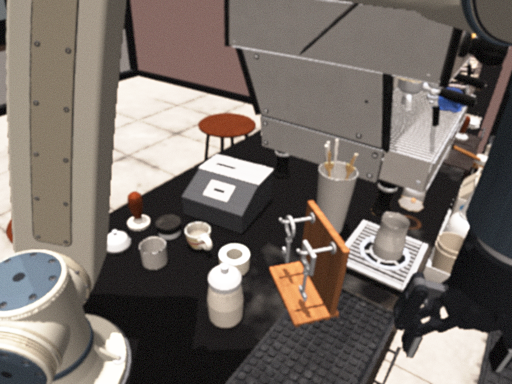

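View pics/top0.png

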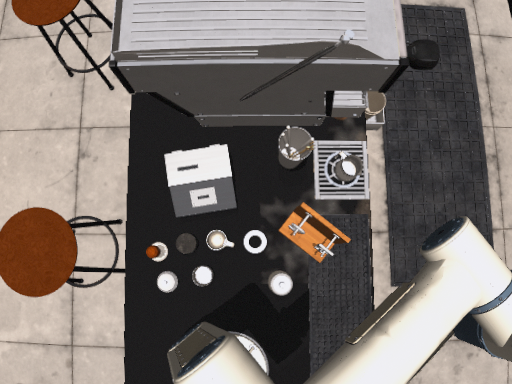

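View pics/wrist0.png

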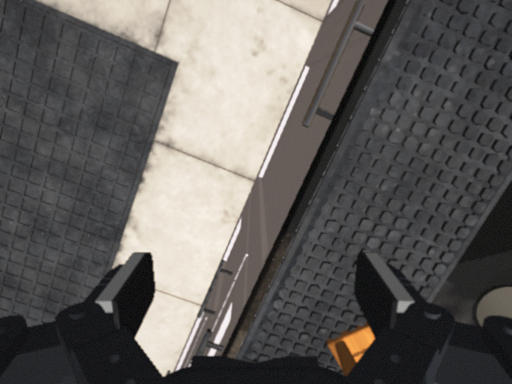

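```bash
cat > h.py <<'E'
from workcell import *
import numpy as np, cv2
def ray(ci,px):
    K=np.array([[ci['fx'],0,ci['cx']],[0,ci['fy'],ci['cy']],[0,0,1]])
    u=cv2.undistortPoints(np.array([[px]],float),K,np.array(ci['dist']))[0,0]
    M=ci['cam_to_world']; d=M[:3,:3]@np.array([u[0],-u[1],-1]); return M[:3,3],d/np.linalg.norm(d)
def tri(obs):
    A=np.zeros((3,3));b=np.zeros(3);R=[]
    for n,p in obs:
        ci=n if isinstance(n,dict) else camera_info(n)
        o,d=ray(ci,p);P=np.eye(3)-np.outer(d,d);A+=P;b+=P@o;R.append((o,P))
    x=np.linalg.solve(A,b);return x,[np.linalg.norm(P@(x-o)) for o,P in R]
def atz(n,p,z):
    o,d=ray(n if isinstance(n,dict) else camera_info(n),p);return o+d*(z-o[2])/d[2]
def proj(n,X):
    ci=n if isinstance(n,dict) else camera_info(n);M=ci['cam_to_world']
    K=np.array([[ci['fx'],0,ci['cx']],[0,ci['fy'],ci['cy']],[0,0,1]])
    X=np.atleast_2d(X);c=(X-M[:3,3])@M[:3,:3];c=c*np.array([1,-1,-1])
    return cv2.projectPoints(c,np.zeros(3),np.zeros(3),K,np.array(ci['dist']))[0][:,0]
def zoom(im,box,f,name):
    a,b,c,d=box;cv2.imwrite(f"pics/{name}.png",cv2.cvtColor(cv2.resize(im[b:d,a:c],None,fx=f,fy=f,interpolation=cv2.INTER_CUBIC),cv2.COLOR_RGB2BGR))
E
python3 - <<'E'
from h import *
for nm,s,t in [("cash_box",(230.1,210.2),(205.1,185.7)),("lock_plate",(219.4,189.2),(201.9,196.7)),("lid_edge",(228.2,172.3),(196.7,178.7)),("hook_right",(308.3,251.4),(326.3,250.6)),("key_eye",(308.8,257.9),(325.6,252.3)),("cash_key",(301.8,294.6),(312.5,248.1))]:
    print(nm,tri([("scene",s),("top",t)]))
print("hookL top z.16",atz("top",(299.2,228),.16),atz("top",(326.3,250.6),.16))
im=cv2.cvtColor(cv2.imread("pics/scene0.png"),cv2.COLOR_BGR2RGB);zoom(im,(250,190,360,330),4,"s0z")
zoom(im,(170,140,290,240),5,"s0b")
im=cv2.cvtColor(cv2.imread("pics/top0.png"),cv2.COLOR_BGR2RGB);zoom(im,(265,190,365,275),6,"t0z")
zoom(im,(155,135,250,225),6,"t0b")
E
```

```text
cash_box (array([ 0.55946009,  0.07164017, -0.0100623 ]), [np.float64(0.0009578397578602199), np.float64(0.0009578397578603029)])
lock_plate (array([0.51294395, 0.06989211, 0.08358661]), [np.float64(0.0016171633051273698), np.float64(0.00161716330512736)])
lid_edge (array([0.56211225, 0.08129704, 0.10770998]), [np.float64(0.002874459072025974), np.float64(0.0028744590720259423)])
hook_right (array([ 0.35491302, -0.2662296 ,  0.16403992]), [np.float64(0.000526904746623583), np.float64(0.0005269047466235981)])
key_eye (array([ 0.35135119, -0.2682738 ,  0.15246896]), [np.float64(0.0014851349086597181), np.float64(0.0014851349086597155)])
cash_key (array([ 0.36488882, -0.25544988,  0.03788756]), [np.float64(0.005463726431867694), np.float64(0.0054637264318676895)])
hookL top z.16 [ 0.41584867 -0.19669334  0.16      ] [ 0.35514505 -0.26749124  0.16      ]
```

View pics/s0z.png

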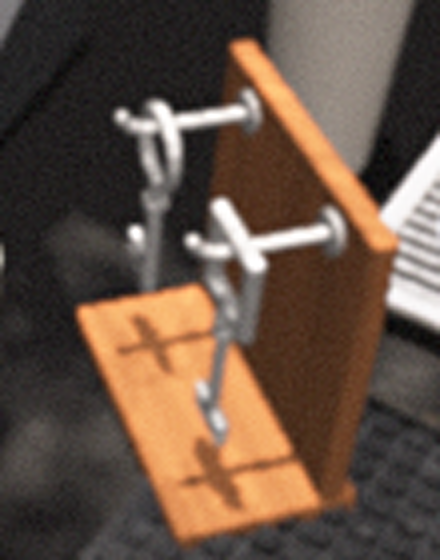

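View pics/t0z.png

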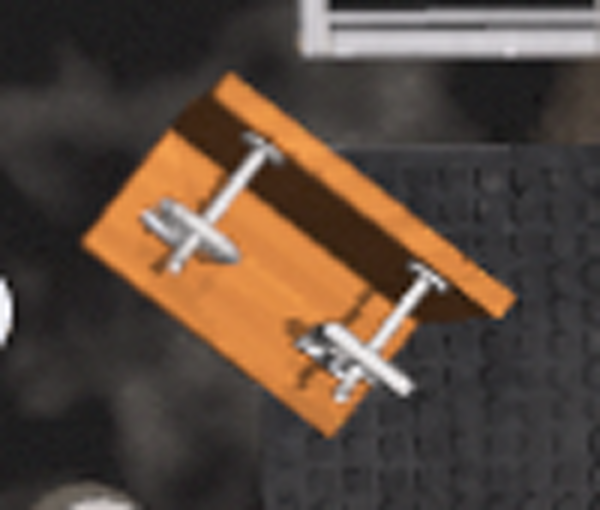

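View pics/t0b.png

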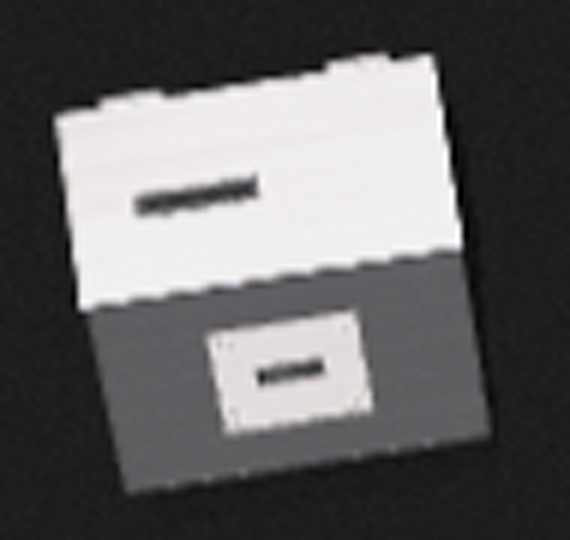

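View pics/s0b.png

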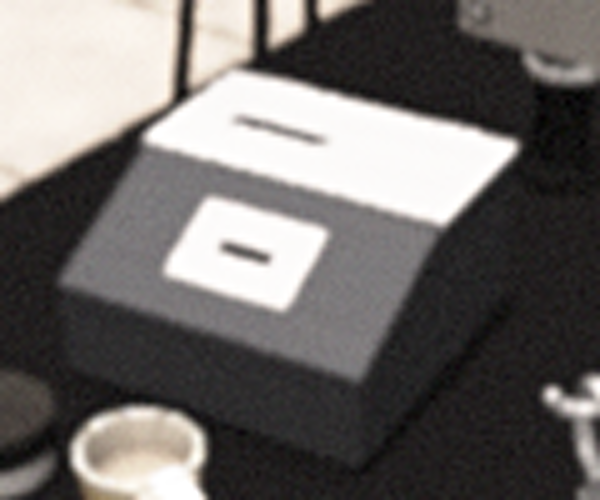

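```bash
python3 - <<'E'
from h import *
print("bar",tri([("scene",(309.5,249)),("top",(326.5,249.8))]))
print("slot",tri([("scene",(219,190.6)),("top",(203.5,197.2))]))
a=atz("top",(265+330/6,190+330/6),.171);b=atz("top",(265+408/6,190+388/6),.171);print(a,b,np.linalg.norm(a-b),np.degrees(np.arctan2(*(a-b)[[1,0]])))
# stand board top edge front ends
a=atz("top",(265+232/6,190+73/6),.18);b=atz("top",(265+517/6,190+298/6),.18);print(np.linalg.norm(a-b),np.degrees(np.arctan2(*(a-b)[[1,0]])))
a=atz("top",(155+57/6,135+118/6),.104);b=atz("top",(155+435/6,135+57/6),.104);print(np.linalg.norm(a-b),np.degrees(np.arctan2(*(a-b)[[1,0]])))
R=state()['ee_rot'];p=state()['eef_pos']
print(R.T@(np.array([.353,-.267,.27])-p)/.03)
E
```

```text
bar (array([ 0.35723326, -0.26639679,  0.16796346]), [np.float64(0.0001251248342109247), np.float64(0.00012512483421100838)])
slot (array([0.51050465, 0.06687254, 0.08174768]), [np.float64(0.00022073970995296836), np.float64(0.00022073970995282801)])
[ 0.37009973 -0.24905947  0.171     ] [ 0.34435085 -0.28275615  0.171     ] 0.04240838191979854 52.615219939809954
0.15816084620920048 50.829514396901644
0.18398437494150016 98.74621638422198
[ 7.47555106 -1.29015271  5.61435842]
```

carry_out:
  rows: [7.6,-1.3,5.6,-23.6,7.6,-1.3,5.6,-23.6,7.6,-1.3,5.6,-23.6,7.6,-1.3,5.6,-23.6,7.6,-1.3,5.6,-23.6,7.6,-1.3,5.6,-23.6,7.6,-1.3,5.6,-23.6,7.6,-1.3,5.6,-23.6,7.6,-1.3,5.6,-23.6,7.6,-1.3,5.6,-23.6,7.6,-1.3,5.6,-23.6,7.6,-1.3,5.6,-23.6]
  grip: 70

```text
clock: 2.05
eef_pos: [0.3567, -0.2658, 0.2704]
ee_rot: [[-0.322, 0.0, -0.947], [0.947, -0.0, -0.322], [-0.0, -1.0, -0.0]]
contact_force: [-0.1, -0.7, -0.6]
gripper_width: 0.0697
```

```bash
cat > st.py <<'E'
from h import *
def st():
    s=state();R=s['ee_rot'];print('t',round(s['clock'],2),'p',s['eef_pos'].round(4),'jawyaw',round(np.degrees(np.arctan2(R[1,2],R[0,2])),2),'tilt',round(np.degrees(np.arccos(-R[2,1])),2),'F',s['contact_force'].round(2),'T',s['ft_torque'].round(3),'w',round(s['gripper_width']*1000,2),'q',s['joint_pos'].round(2))
    return s
E
python3 -c "
from st import *
st()"
```

```text
t 2.05 p [ 0.3567 -0.2658  0.2704] jawyaw -161.22 tilt 0.02 F [-0.06 -0.68 -0.6 ] T [-0.042 -0.    -0.021] w 69.68 q [-0.29  0.03 -0.06  0.   -1.48  0.61]
```

carry_out:
  rows: [0,0,0,-6.3,0,0,0,-6.3,0,0,0,-6.3,0,0,0,-6.3,0,0,0,-6.3,0,0,0,-6.3]

```text
clock: 2.55
eef_pos: [0.3566, -0.266, 0.2704]
ee_rot: [[-0.766, 0.0, -0.643], [0.643, -0.0, -0.766], [-0.0, -1.0, -0.0]]
contact_force: [-0.1, 0.7, -0.8]
gripper_width: 0.0698
```

```bash
python3 - <<'E'
from st import *
st()
im=capture("wrist");ci=camera_info("wrist");np.save("ciw1.npy",ci,allow_pickle=True)
zoom(im,(0,0,512,384),1.5,"w1")
for o in ["key_eye","cash_key","hook_right","hook_left"]:
    print(o,[(round(d["confidence"],2),[round(float(v),1) for v in d["centre"]]) for d in pinpoint("wrist",o)[:3]])
E
```

```text
t 2.55 p [ 0.3566 -0.266   0.2704] jawyaw -130.01 tilt 0.01 F [-0.12  0.73 -0.8 ] T [ 0.026 -0.007 -0.004] w 69.83 q [-0.29  0.03 -0.06  0.   -1.48  1.16]
key_eye [(0.91, [250.8, 189.6])]
cash_key [(0.96, [251.6, 163.9])]
hook_right [(0.59, [252.1, 190.9])]
hook_left [(0.79, [130.2, 189.5]), (0.75, [252.2, 163.5])]
```

View pics/w1.png

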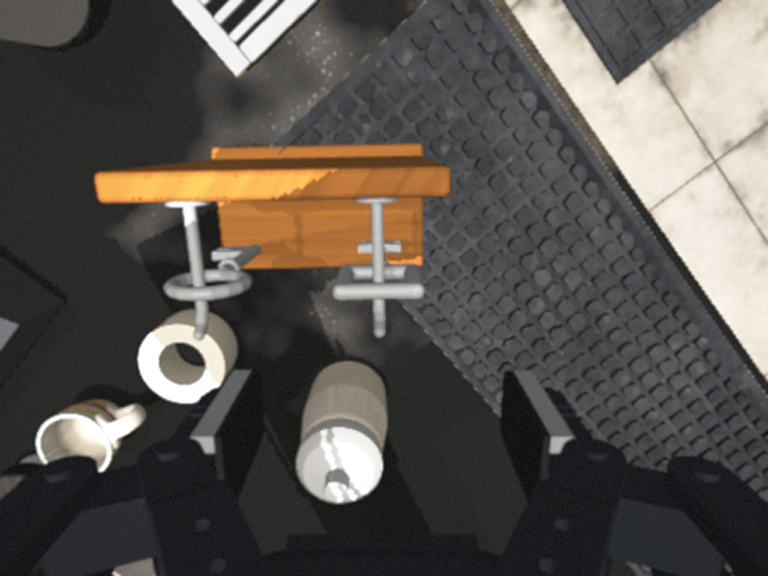

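```bash
python3 - <<'E'
from st import *
s=state();ci=np.load("ciw1.npy",allow_pickle=True).item()
R=s['ee_rot'];p=s['eef_pos']
for q in [(334,291),(378.5,291),(423,291)]:
    X=atz(ci,np.array(q)/1.5,.169);print(X,(R.T@(X-p))*1000)
print(tri([("scene",(309.5,249)),("top",(326.5,249.8)),(ci,(252.3,194.))]))
E
```

```text
[ 0.37202263 -0.24744957  0.169     ] [  0.15244399 101.28083875 -24.10108336]
[ 0.35772544 -0.26444699  0.169     ] [  0.10885391 101.28047005  -1.89027515]
[ 0.34343079 -0.28144125  0.169     ] [6.53769322e-02 1.01280101e+02 2.03164821e+01]
(array([ 0.3574029 , -0.26566025,  0.16819615]), [np.float64(0.0006947545008898955), np.float64(0.0007920442804127474), np.float64(0.0013808951915494079)])
```

carry_out:
  rows: [0,1,-0.04,0,0,2,-0.04,0,0,3,-0.04,0,0,3.8,-0.04,0,0,4.4,-0.04,0,0,4.75,-0.04,0,0,4.75,-0.04,0]

```text
clock: 3.38
eef_pos: [0.3558, -0.2643, 0.1254]
ee_rot: [[-0.764, -0.005, -0.645], [0.645, 0.002, -0.764], [0.005, -1.0, 0.001]]
contact_force: [-0.1, 1.0, 0.3]
gripper_width: 0.0701
```

```bash
python3 - <<'E'
from st import *
st()
im=capture("wrist")
zoom(im,(0,0,512,384),1.5,"w2")
zoom(capture("scene"),(230,150,380,340),4,"s2")
E
```

```text
t 3.38 p [ 0.3558 -0.2643  0.1254] jawyaw -130.17 tilt 0.29 F [-0.15  1.02  0.29] T [ 0.079  0.002 -0.018] w 70.06 q [-0.28  0.11 -0.35 -0.   -1.12  1.15]
```

View pics/w2.png

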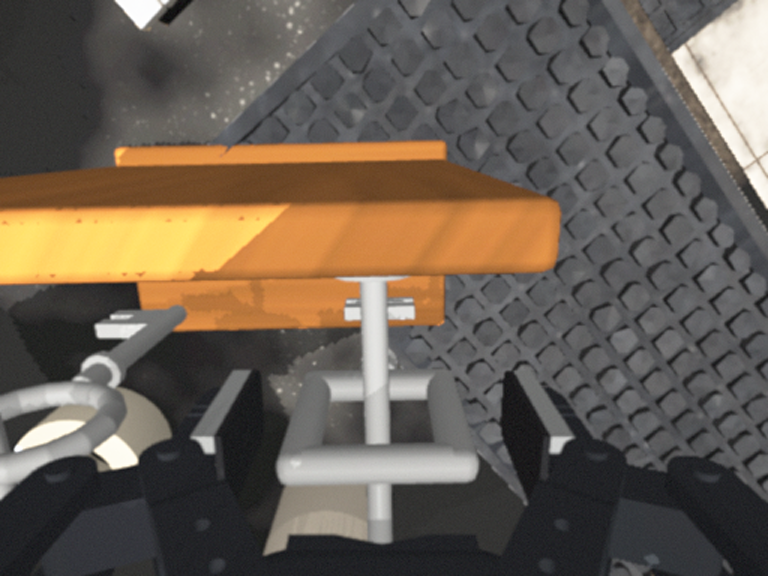

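View pics/s2.png

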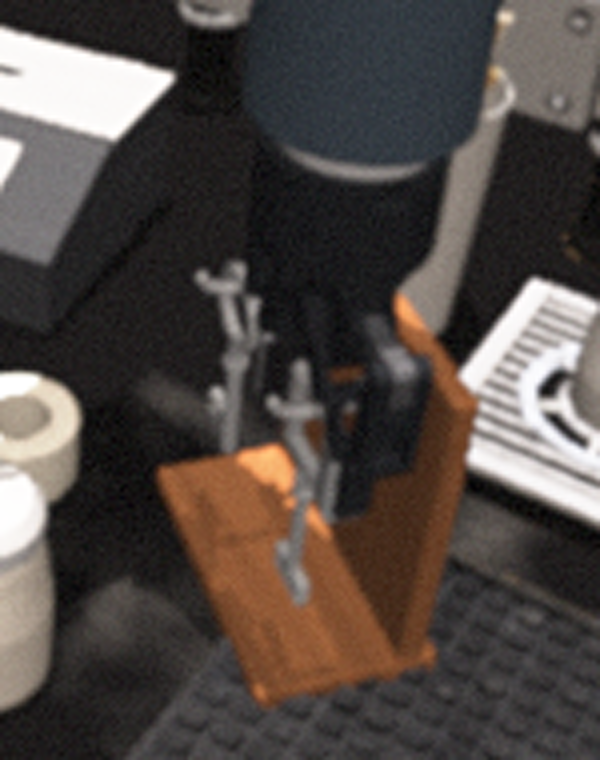

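carry_out:
  rows: [0,0,0,0,0,0,0,0,0,0,0,0,0,0,0,0,0,0,0,0,0,0,0,0]
  grip: 40
  force: 30

```text
clock: 3.98
eef_pos: [0.3582, -0.2655, 0.1289]
ee_rot: [[-0.765, 0.002, -0.644], [0.644, -0.001, -0.765], [-0.003, -1.0, -0.0]]
contact_force: [-0.2, -0.3, 6.4]
gripper_width: 0.0455
```

```bash
python3 - <<'E'
from st import *
st()
im=capture("wrist")
zoom(im,(0,0,512,384),1.5,"w3")
E
```

```text
t 3.98 p [ 0.3582 -0.2655  0.1289] jawyaw -130.09 tilt 0.15 F [-0.16 -0.33  6.35] T [ 0.115 -0.045  0.05 ] w 45.45 q [-0.28  0.11 -0.34  0.   -1.12  1.15]
```

View pics/w3.png

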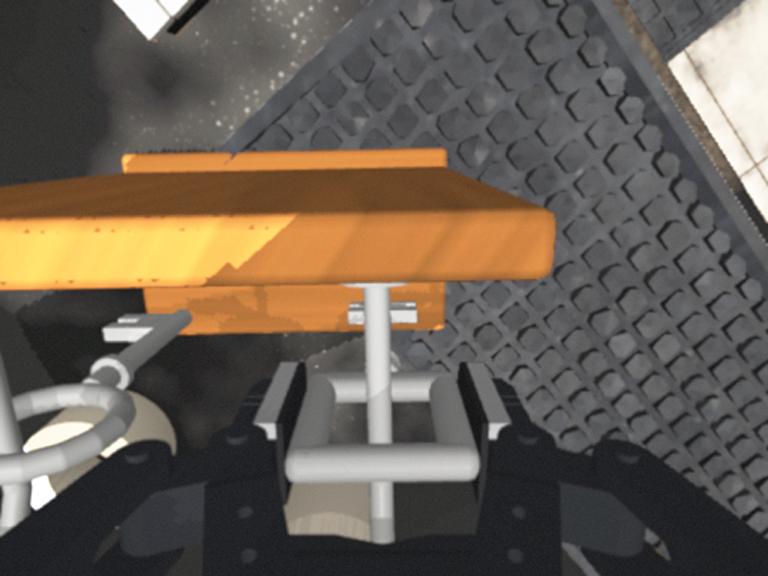

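carry_out:
  rows: [0,-0.25,0,0,0,-0.5,0,0,0,-0.5,0,0,0,-0.5,0,0]

```text
clock: 4.37
eef_pos: [0.3575, -0.265, 0.1431]
ee_rot: [[-0.765, 0.001, -0.644], [0.644, 0.0, -0.765], [-0.001, -1.0, -0.0]]
contact_force: [-0.1, 0.5, -1.0]
gripper_width: 0.0457
```

```bash
python3 - <<'E'
from st import *
st()
zoom(capture("scene"),(230,150,380,340),4,"s4")
im=capture("wrist")
zoom(im,(0,0,512,384),1.5,"w4")
E
```

```text
t 4.37 p [ 0.3575 -0.265   0.1431] jawyaw -130.11 tilt 0.04 F [-0.11  0.53 -1.03] T [0.023 0.035 0.018] w 45.67 q [-0.28  0.1  -0.32 -0.   -1.16  1.15]
```

View pics/s4.png

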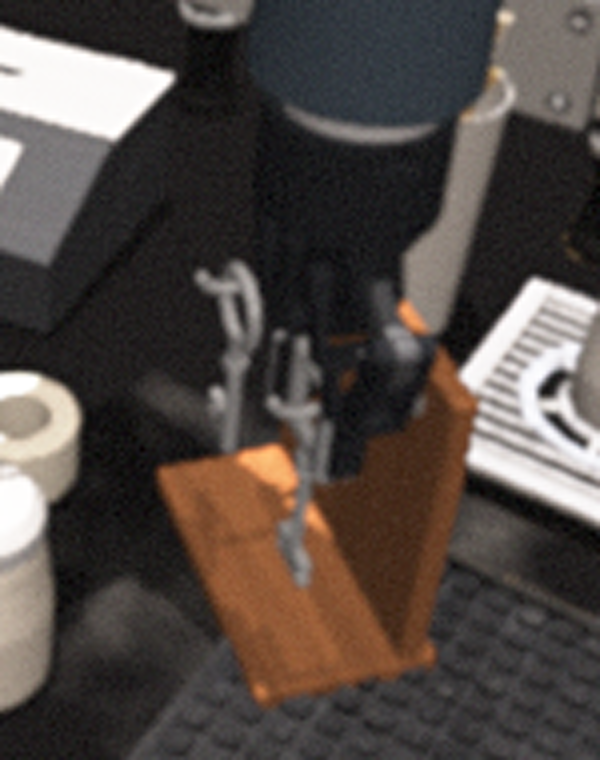

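View pics/w4.png

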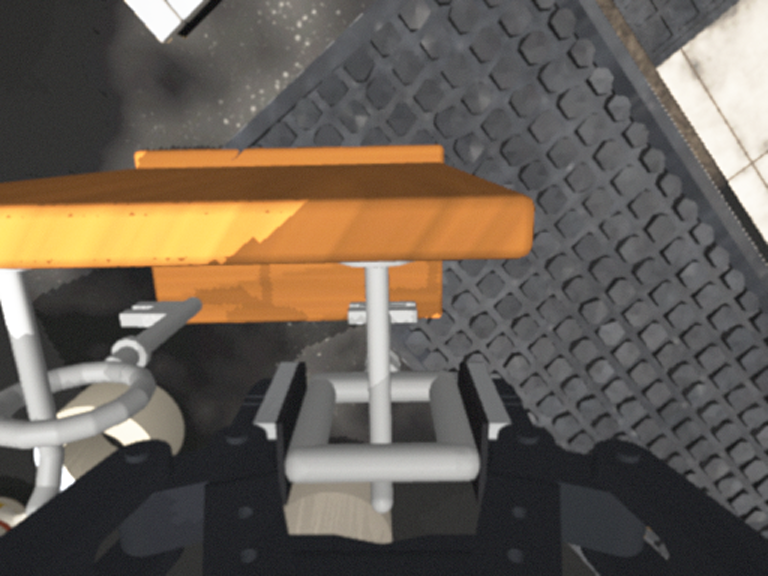

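carry_out:
  rows: [0.5,0,0,0,1,0,0,0,1.4,0,0,0,1.6,0,0,0,1.6,-1,0,0,1.6,-2,0,0,1.6,-3,0,0,1.6,-3.8,0,0,1.6,-3.9,0,0]

```text
clock: 5.22
eef_pos: [0.3226, -0.2354, 0.2643]
ee_rot: [[-0.765, 0.007, -0.644], [0.644, -0.004, -0.765], [-0.008, -1.0, -0.002]]
contact_force: [1.7, -0.1, -0.2]
gripper_width: 0.0458
```

```bash
python3 - <<'E'
from st import *
s=st()
R=s['ee_rot'];p=s['eef_pos']
print(R.T@(np.array([.451,.058,.26])-p)/.03)
zoom(capture("scene"),(150,50,400,340),2.5,"s5")
E
```

```text
t 5.22 p [ 0.3226 -0.2354  0.2643] jawyaw -130.09 tilt 0.46 F [ 1.66 -0.1  -0.23] T [-0.048 -0.084 -0.022] w 45.81 q [-0.23 -0.06 -0.17  0.   -1.46  1.1 ]
[  3.02471663   0.13522216 -10.23953828]
```

View pics/s5.png

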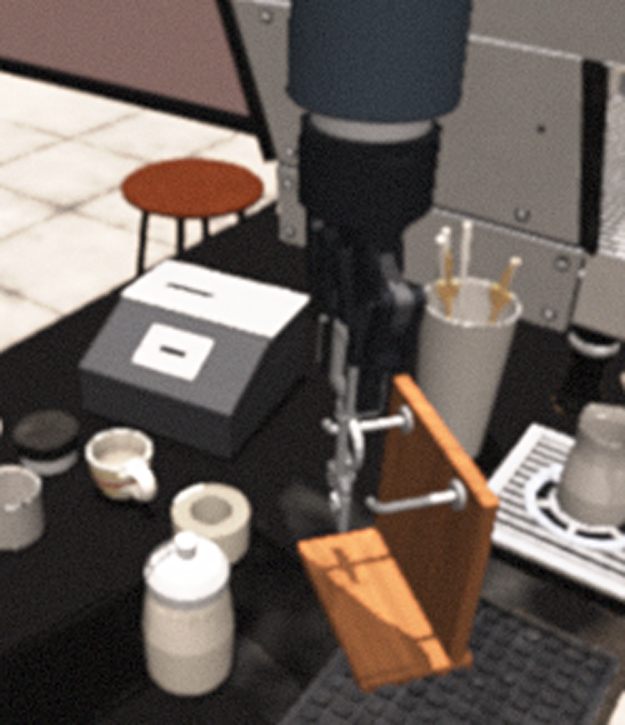

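carry_out:
  rows: [3,0,-10.2,-9.8,3,0,-10.2,-9.8,3,0,-10.2,-9.8,3,0,-10.2,-9.8,3,0,-10.2,-9.8,3,0,-10.2,-9.8,3,0,-10.2,-9.8,3,0,-10.2,-9.8,3,0,-10.2,-9.8,3,0,-10.2,-9.8,3,0,-10.2,-9.8,3,0,-10.2,-9.8]

```text
clock: 6.27
eef_pos: [0.4485, 0.0571, 0.2593]
ee_rot: [[-0.988, -0.001, 0.154], [-0.154, -0.0, -0.988], [0.001, -1.0, 0.0]]
contact_force: [-0.5, 0.1, -0.3]
gripper_width: 0.0454
```

```bash
python3 - <<'E'
from st import *
s=st()
im=capture("wrist");ci=camera_info("wrist");np.save("ciw6.npy",ci,allow_pickle=True)
zoom(im,(0,0,512,384),1.5,"w6")
for o in ["lock_plate","lid_edge","cash_key","key_eye"]:
    print(o,[(round(d["confidence"],2),[round(float(v),1) for v in d["centre"]]) for d in pinpoint("wrist",o)[:3]])
E
```

```text
t 6.27 p [0.4485 0.0571 0.2593] jawyaw -81.17 tilt 0.06 F [-0.52  0.09 -0.34] T [-0.021 -0.013  0.049] w 45.42 q [ 0.48  0.05 -0.06 -0.   -1.45  1.25]
lock_plate [(0.64, [251.1, 104.9])]
lid_edge [(0.79, [253.8, 42.9]), (0.57, [253.8, 89.8]), (0.41, [353.4, 219.5])]
cash_key [(0.64, [255.9, 203.9]), (0.52, [478.3, 233.2])]
key_eye [(0.67, [254.1, 284.8]), (0.53, [479.0, 231.0]), (0.34, [492.9, 225.5])]
```

View pics/w6.png

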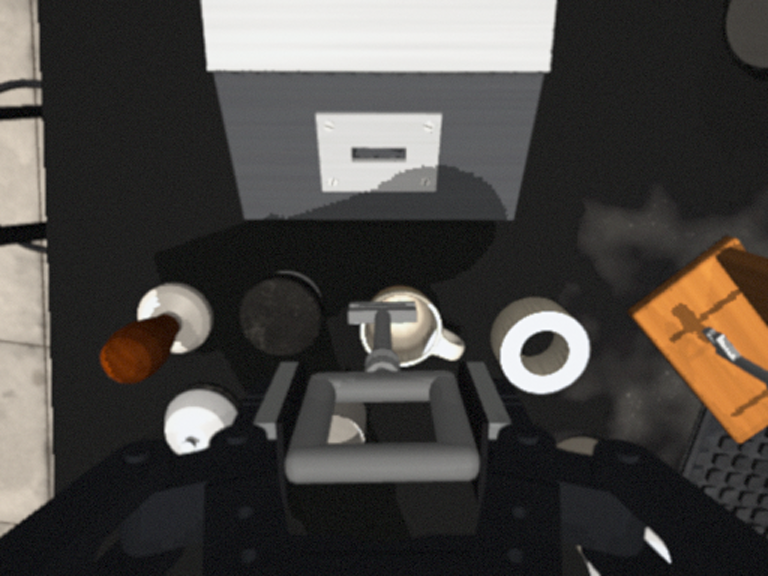

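```bash
python3 - <<'E'
from st import *
s=state();ci=np.load("ciw6.npy",allow_pickle=True).item()
R=s['ee_rot'];p=s['eef_pos']
f=lambda X:(R.T@(np.array(X)-p)*1000).round(1)
for q in [(352,154),(379,154),(406,154)]:
    X=atz(ci,np.array(q)/1.5,.082);print(X.round(4),f(X))
print(tri([("scene",(219,190.6)),("top",(203.5,197.2)),(ci,(252.7,102.7))]))
for q in [(207,71),(551,73)]:
    X=atz(ci,np.array(q)/1.5,.104);print(X.round(4),f(X))
# predicted key outline in hand
def kp(x,y,z): return p+R@np.array([x/1e3,(80-z)/1e3,y/1e3])
im=capture("wrist")
pts=[(x,y,z) for z in(0,14) for y in(-15,15) for x in(-3,3)]+[(x,y,122) for x in(-4,4) for y in(-23,23)]
for P,u in zip(pts,proj(ci,np.array([kp(*P) for P in pts]))):
    print(P,(u*1.5).round(0))
zoom(im,(190,170,330,340),4,"w6z")
E
```

```text
[0.5093 0.0851 0.082 ] [-63.9 178.  -18.2]
[0.5118 0.069  0.082 ] [-63.9 178.   -1.8]
[0.5143 0.0528 0.082 ] [-64.  178.   14.5]
(array([0.51133774, 0.06792017, 0.08063702]), [np.float64(0.00023673886376051318), np.float64(0.0012025357707162781), np.float64(0.0010872411981575913)])
[0.5404 0.1669 0.104 ] [-107.2  156.   -94.2]
[ 0.568  -0.0161  0.104 ] [-106.5  156.    90.9]
(-3, -15, 0) [349. 298.]
(3, -15, 0) [349. 311.]
(-3, 15, 0) [415. 298.]
(3, 15, 0) [415. 311.]
(-3, -15, 14) [347. 308.]
(3, -15, 14) [347. 321.]
(-3, 15, 14) [417. 308.]
(3, 15, 14) [417. 321.]
(-4, -23, 122) [280. 454.]
(-4, 23, 122) [484. 455.]
(4, -23, 122) [282. 485.]
(4, 23, 122) [482. 485.]
```

View pics/w6z.png

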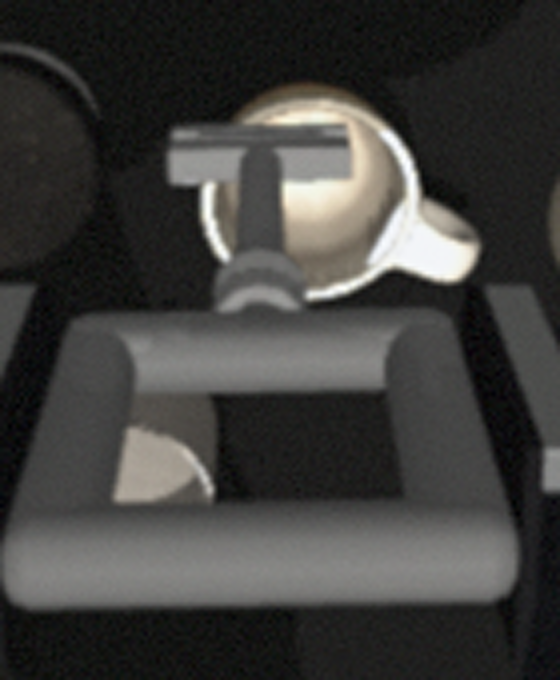

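carry_out:
  rows: [-1,0.5,-0.06,0,-2,1,-0.06,0,-2.17,2,-0.06,0,-2.17,2.6,-0.06,0,-2.17,2.85,-0.06,0,-2.17,2.85,-0.06,0,-2.17,2.85,-0.06,0]
  force: 24

```text
clock: 7.15
eef_pos: [0.5133, 0.0695, 0.1753]
ee_rot: [[-0.988, 0.001, 0.155], [-0.155, -0.0, -0.988], [-0.001, -1.0, 0.0]]
contact_force: [0.7, -0.0, -1.0]
gripper_width: 0.0455
```

```bash
python3 - <<'E'
from st import *
s=st()
im=capture("wrist");ci=camera_info("wrist");np.save("ciw7.npy",ci,allow_pickle=True)
zoom(im,(190,150,330,310),5,"w7")
zoom(capture("scene"),(160,120,280,240),5,"s7")
st()
E
```

```text
t 7.15 p [0.5133 0.0695 0.1753] jawyaw -81.1 tilt 0.07 F [ 0.67 -0.02 -0.98] T [ 0.004 -0.026 -0.024] w 45.54 q [ 0.44  0.22 -0.09  0.   -1.27  1.29]
t 7.25 p [0.5138 0.0699 0.1763] jawyaw -81.09 tilt 0.2 F [-0.54  0.18 -0.65] T [-0.061  0.042 -0.027] w 45.65 q [ 0.44  0.21 -0.09  0.   -1.27  1.29]
```

View pics/w7.png

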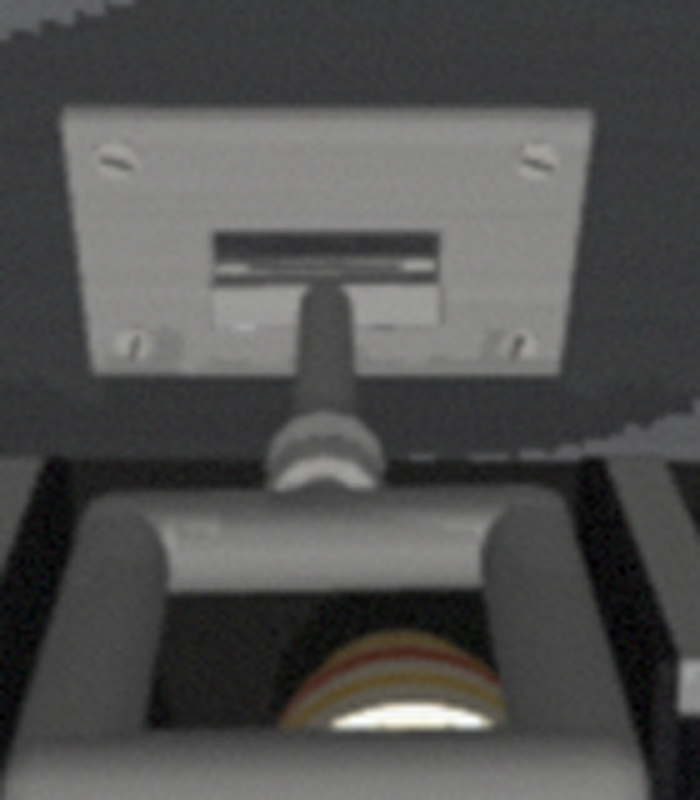

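View pics/s7.png

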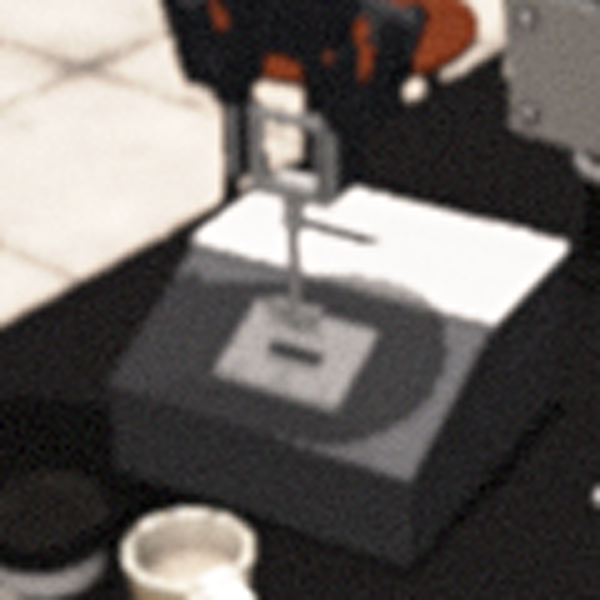

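```bash
python3 - <<'E'
from st import *
s=state();ci=np.load("ciw7.npy",allow_pickle=True).item()
R=s['ee_rot'];p=s['eef_pos'];print(p)
f=lambda X:(R.T@(np.array(X)-p)*1000).round(1)
Xe=atz(ci,(190+327/5,150+232/5),.084);print("slot back edge",Xe,f(Xe),"=> centre x",f(Xe)[0]+4.3)
# slot corners left/right
for c in (212,441): 
    X=atz(ci,(190+c/5,150+245/5),.083);print(f(X))
zb=p[2]-.080
for r,z in ((285,zb+.014),(325,zb+.014)):
    X=atz(ci,(190+327/5,150+r/5),z);print("bit top face edge",f(X))
for c in (215,438):
    X=atz(ci,(190+c/5,150+300/5),zb+.014);print(f(X))
print("scene slot",atz("scene",(160+295/5,120+354/5),.082),"bits",atz("scene",(160+293/5,120+325/5),zb+.000))
for n in ("scene",):
    print(proj(n,p+R@np.array([[0.0014,.080,0]]).T[:,0])*1)
E
```

```text
[0.51383434 0.06987841 0.1762566 ]
slot back edge [0.51534739 0.06968139 0.084     ] [-1.1 92.3  0.5] => centre x 3.1999999999999997
[  1.2  93.3 -16.2]
[ 1.1 93.2 17. ]
bit top face edge [-1.9 66.   0.4]
bit top face edge [ 3.5 66.   0.4]
[  0.1  66.  -14.1]
[ 0.1 66.  14.8]
scene slot [0.50931981 0.06616521 0.082     ] bits [0.51300713 0.07010779 0.0962566 ]
[[218.64190458 185.09479439]]
```

carry_out:
  rows: [0.09,0.1,0,0,0.09,0.2,0,0,0.09,0.3,0,0,0.09,0.36,0,0,0.09,0.42,0,0,0.07,0.46,0,0,0.05,0.5,0,0,0.04,0.54,0,0,0.04,0.54,0,0]

```text
clock: 8.0
eef_pos: [0.512, 0.0696, 0.1578]
ee_rot: [[-0.988, 0.0, 0.155], [-0.155, 0.0, -0.988], [-0.0, -1.0, -0.0]]
contact_force: [-0.0, -0.2, -0.7]
gripper_width: 0.0459
```

```bash
python3 - <<'E'
from st import *
s=st()
im=capture("wrist")
zoom(im,(190,150,330,310),5,"w8")
zoom(capture("scene"),(160,120,280,240),5,"s8")
st()
E
```

```text
t 8.0 p [0.512  0.0696 0.1578] jawyaw -81.11 tilt 0.01 F [-0.04 -0.17 -0.67] T [ 0.057 -0.192 -0.034] w 45.85 q [ 0.44  0.22 -0.12 -0.   -1.22  1.29]
t 8.1 p [0.512  0.0696 0.158 ] jawyaw -81.11 tilt 0.01 F [ 0.59 -0.11 -0.98] T [ 0.026 -0.165  0.031] w 45.59 q [ 0.44  0.22 -0.12  0.   -1.23  1.29]
```

View pics/w8.png

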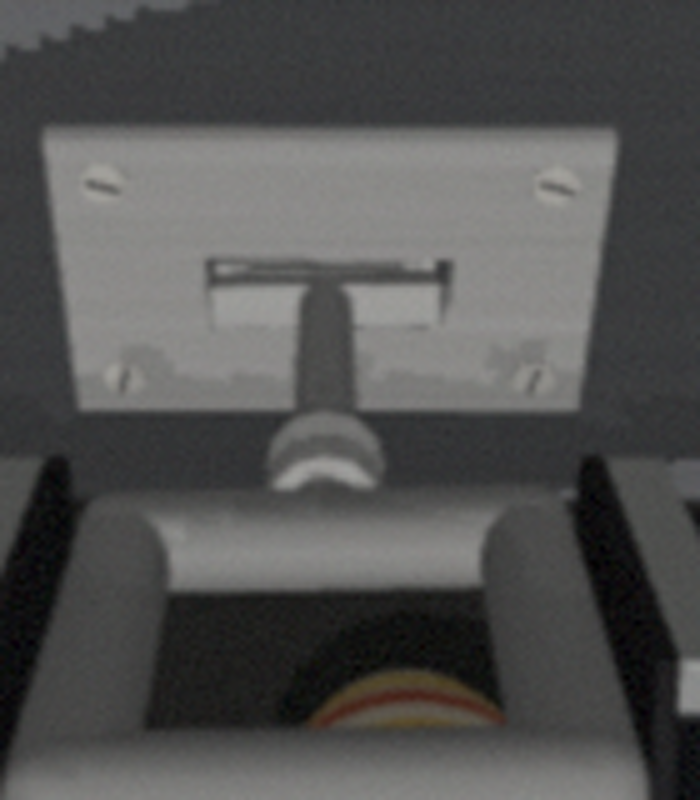

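View pics/s8.png

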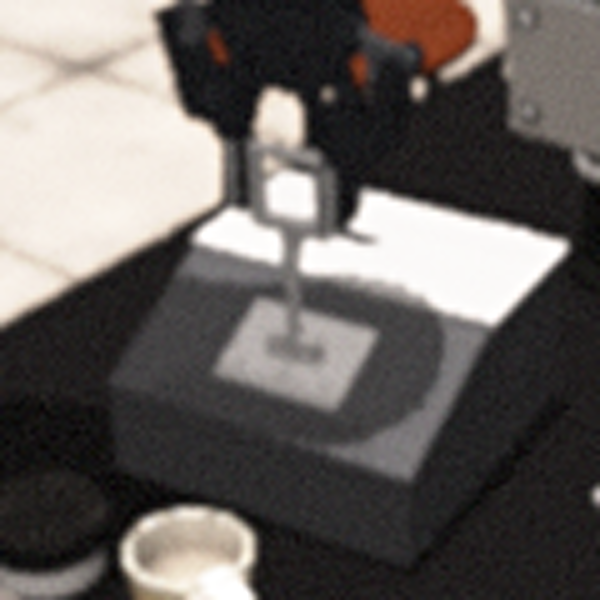

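carry_out:
  rows: [0.08,0,0,0,0.16,0.01,0,0,0.24,0.01,0,0,0.32,0.02,0,0,0.4,0.03,0,0,0.4,0.03,0,0]
  force: 20

```text
clock: 8.6
eef_pos: [0.5001, 0.0677, 0.1579]
ee_rot: [[-0.988, 0.002, 0.155], [-0.155, 0.0, -0.988], [-0.002, -1.0, -0.0]]
contact_force: [2.3, 0.4, 3.8]
gripper_width: 0.0455
```

```bash
python3 - <<'E'
from st import *
s=st()
im=capture("wrist")
zoom(im,(190,150,330,310),5,"w9")
zoom(capture("scene"),(160,120,280,240),5,"s9")
E
```

```text
t 8.6 p [0.5001 0.0677 0.1579] jawyaw -81.09 tilt 0.1 F [2.32 0.43 3.77] T [ 0.006 -1.281  0.01 ] w 45.48 q [ 0.45  0.2  -0.15  0.   -1.22  1.28]
```

View pics/w9.png

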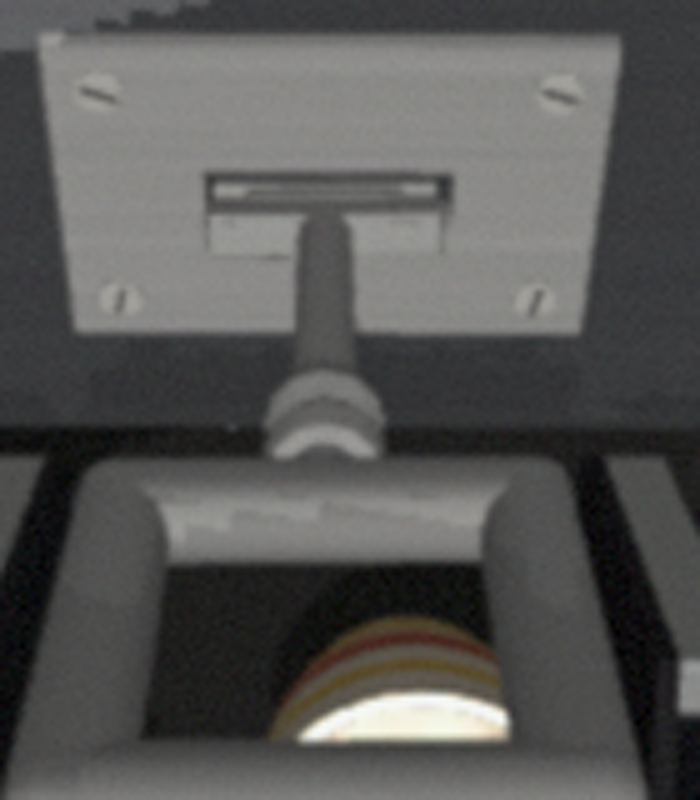

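View pics/s9.png

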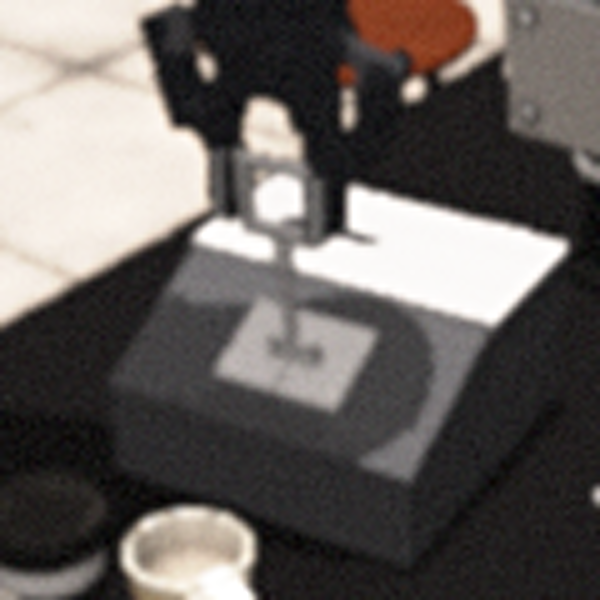

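carry_out:
  rows: [0.12,0.01,0,0,0.24,0.03,0,0,0.36,0.06,0,0,0.48,0.1,0,0,0.6,0.14,0,0,0.6,0.14,0,0]

```text
clock: 9.2
eef_pos: [0.4811, 0.0648, 0.1526]
ee_rot: [[-0.988, -0.001, 0.155], [-0.155, 0.0, -0.988], [0.001, -1.0, -0.0]]
contact_force: [2.3, 0.3, 1.0]
gripper_width: 0.0456
```

```bash
python3 - <<'E'
from st import *
s=st()
im=capture("wrist")
zoom(im,(190,100,330,260),5,"w10")
zoom(capture("scene"),(160,120,280,240),5,"s10")
E
```

```text
t 9.2 p [0.4811 0.0648 0.1526] jawyaw -81.11 tilt 0.07 F [2.29 0.29 0.96] T [ 0.245 -0.849 -0.004] w 45.56 q [ 0.46  0.17 -0.21 -0.   -1.2   1.27]
```

View pics/w10.png

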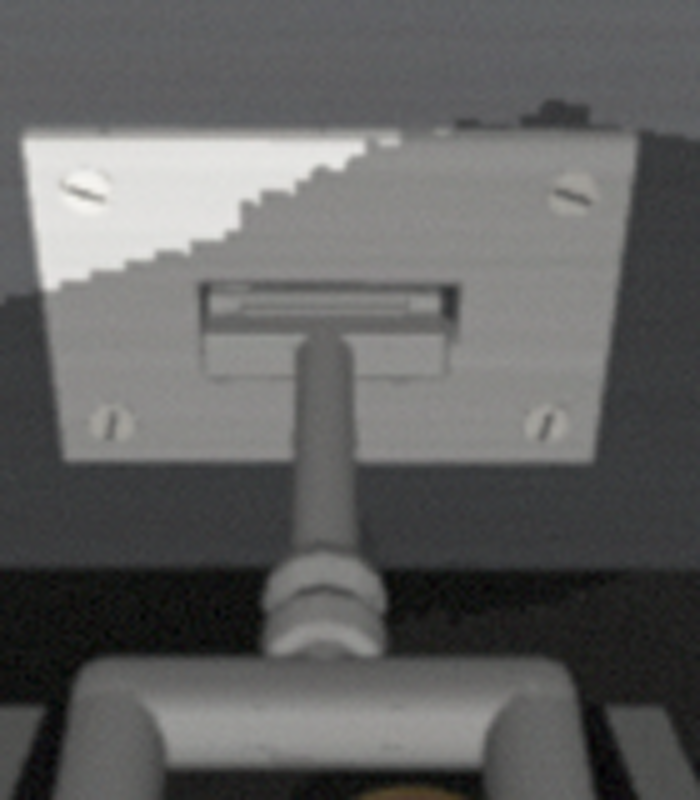

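View pics/s10.png

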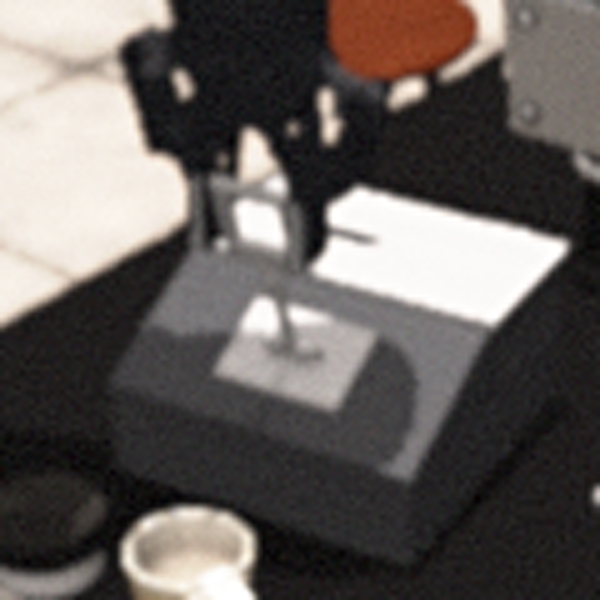

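carry_out:
  rows: [0.12,0.03,0,0,0.24,0.08,0,0,0.35,0.13,0,0,0.35,0.13,0,0,0.31,0.22,0,0,0.27,0.31,0,0,0.27,0.31,0,0]

```text
clock: 9.88
eef_pos: [0.4739, 0.0636, 0.1427]
ee_rot: [[-0.988, -0.001, 0.154], [-0.154, -0.0, -0.988], [0.002, -1.0, 0.0]]
contact_force: [4.0, 0.7, -0.6]
gripper_width: 0.0455
```

```bash
python3 - <<'E'
from st import *
s=st()
im=capture("wrist");np.save("ciw11.npy",camera_info("wrist"),allow_pickle=True)
zoom(im,(190,100,330,260),5,"w11")
zoom(capture("scene"),(160,120,280,240),5,"s11")
E
```

```text
t 9.88 p [0.4739 0.0636 0.1427] jawyaw -81.12 tilt 0.09 F [ 3.97  0.66 -0.63] T [ 0.209 -1.019 -0.004] w 45.46 q [ 0.46  0.16 -0.24 -0.   -1.17  1.26]
```

View pics/w11.png

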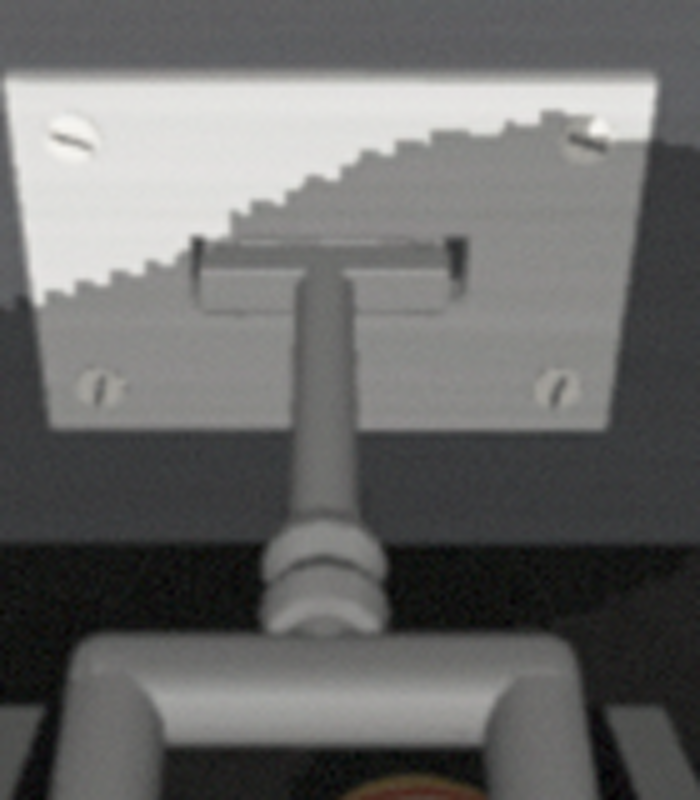

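View pics/s11.png

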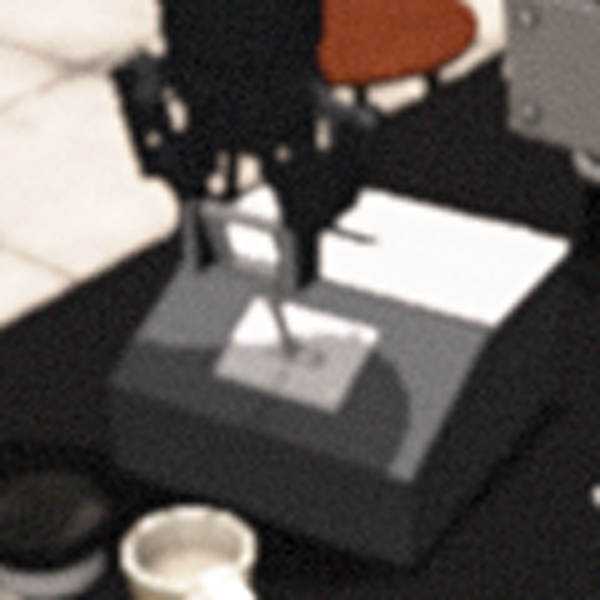

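carry_out:
  rows: [-0.03,0.06,0.01,0,-0.055,0.12,0.01,0,-0.085,0.18,0.01,0,-0.11,0.24,0.01,0,-0.13,0.28,0.01,0,-0.13,0.28,0.01,0]

```text
clock: 10.48
eef_pos: [0.4779, 0.0639, 0.1348]
ee_rot: [[-0.988, -0.001, 0.155], [-0.155, -0.0, -0.988], [0.001, -1.0, 0.0]]
contact_force: [0.9, -0.4, -1.0]
gripper_width: 0.0458
```

```bash
cat >> st.py <<'E'
S0=np.array([.5113,.0680,.0815]);U=np.array([-.4176,-.0655,.9063])
def dep():
    s=st();g=s['eef_pos']+np.array([0,0,.019]);k=(g-S0)@U;lat=g-S0-k*U
    print('depth',round(99-k*1000,1),'lat xbox',round(lat@np.array([.988,.155,0])*1000,1),'ybox',round(lat@np.array([-.155,.988,0])*1000,1),'Faxis',round(s['contact_force']@U,2),'Taxis',round(s['ft_torque']@U,3))
    return s
E
python3 - <<'E'
from st import *
s=dep()
im=capture("wrist")
zoom(im,(190,100,330,260),5,"w12")
E
```

```text
t 10.48 p [0.4779 0.0639 0.1348] jawyaw -81.11 tilt 0.06 F [ 0.87 -0.39 -0.97] T [ 0.084 -0.336 -0.036] w 45.83 q [ 0.46  0.18 -0.24 -0.   -1.15  1.27]
depth 19.3 lat xbox 0.0 ybox 1.1 Faxis -1.22 Taxis -0.046
```

View pics/w12.png

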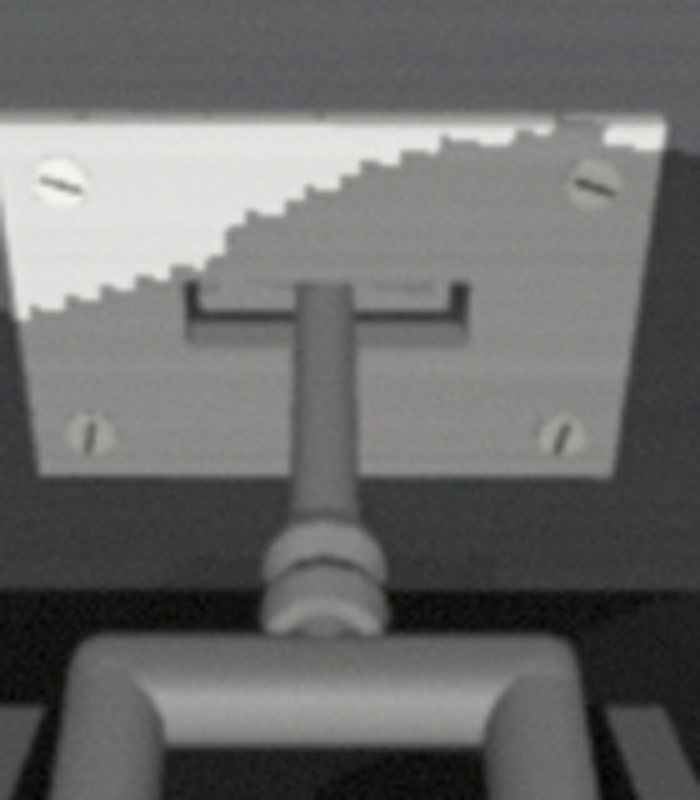

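carry_out:
  rows: [-0.005,0.02,0,0,-0.01,0.04,0,0,-0.015,0.06,0,0,-0.015,0.06,0,0]

```text
clock: 10.87
eef_pos: [0.4783, 0.0639, 0.1341]
ee_rot: [[-0.988, -0.0, 0.155], [-0.155, -0.0, -0.988], [0.0, -1.0, 0.0]]
contact_force: [-2.6, -0.6, 5.2]
gripper_width: 0.0453
```

```bash
python3 - <<'E'
from st import *
s=dep()
E
```

```text
t 10.87 p [0.4783 0.0639 0.1341] jawyaw -81.1 tilt 0.01 F [-2.65 -0.57  5.17] T [0.058 0.944 0.059] w 45.34 q [ 0.46  0.18 -0.25  0.   -1.15  1.27]
depth 20.1 lat xbox 0.1 ybox 1.1 Faxis 5.83 Taxis -0.033
```

carry_out:
  rows: [0,0.01,0,0.4,-0.005,0.02,0,0.8,-0.005,0.02,0,1.2,-0.005,0.02,0,1.6,-0.005,0.02,0,2.0,-0.005,0.02,0,2.4]

```text
clock: 11.37
eef_pos: [0.4786, 0.0656, 0.1342]
ee_rot: [[-0.998, 0.001, -0.055], [0.055, 0.003, -0.998], [-0.001, -1.0, -0.003]]
contact_force: [-4.9, 3.4, 7.4]
gripper_width: 0.0458
```

```bash
python3 - <<'E'
from st import *
s=dep()
E
```

```text
t 11.37 p [0.4786 0.0656 0.1342] jawyaw -93.17 tilt 0.2 F [-4.95  3.4   7.41] T [2.104 1.602 0.231] w 45.78 q [ 0.46  0.18 -0.25 -0.   -1.15  1.06]
depth 20.3 lat xbox 0.6 ybox 2.7 Faxis 8.56 Taxis -0.774
```

```bash
python3 - <<'E'
from st import *
im=capture("wrist")
zoom(im,(180,80,360,260),4,"w13")
zoom(capture("scene"),(160,120,280,240),5,"s13")
dep()
E
```

```text
t 11.47 p [0.479  0.0646 0.1336] jawyaw -93.13 tilt 0.11 F [ 0.33  0.17 -0.11] T [ 0.178 -0.337 -0.003] w 45.7 q [ 0.46  0.18 -0.25 -0.   -1.14  1.06]
depth 20.9 lat xbox 0.6 ybox 1.6 Faxis -0.24 Taxis -0.055
```

View pics/w13.png

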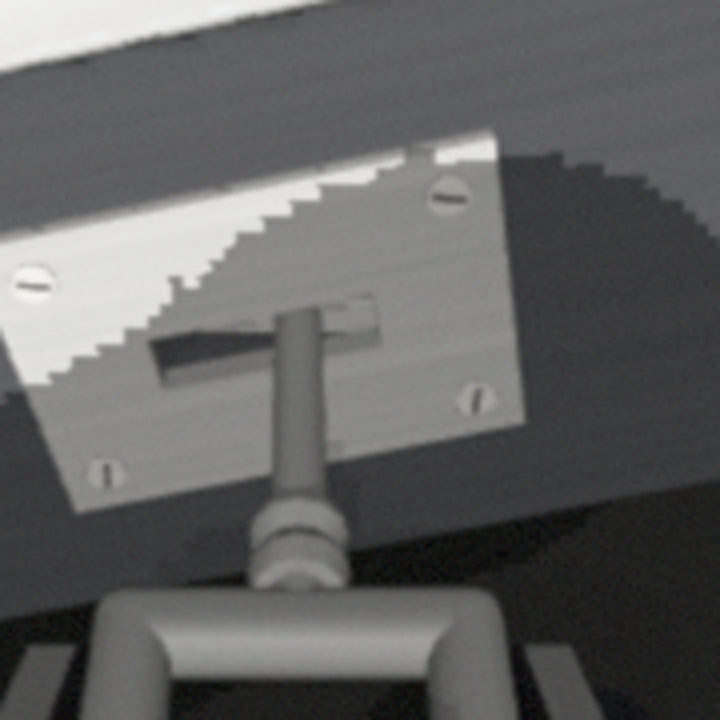

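View pics/s13.png

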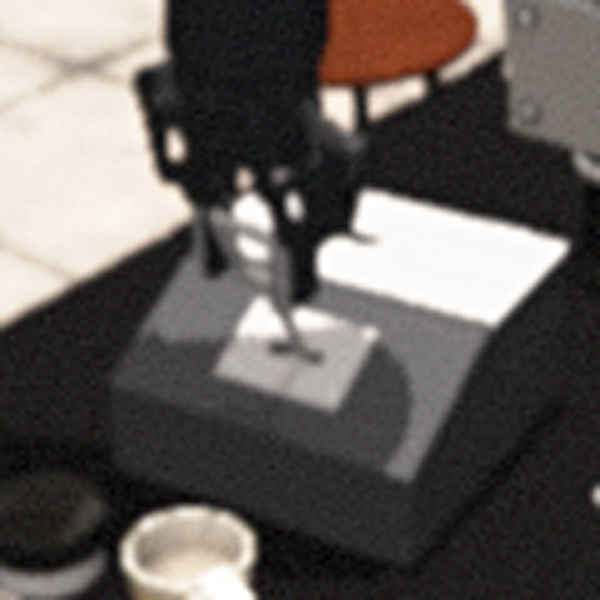

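carry_out:
  rows: [-0.005,0.02,0,0,-0.015,0.04,0,0,-0.015,0.04,0,0]

```text
clock: 11.72
eef_pos: [0.4794, 0.0643, 0.133]
ee_rot: [[-0.999, 0.001, -0.053], [0.053, 0.001, -0.999], [-0.001, -1.0, -0.001]]
contact_force: [-3.5, 2.5, 10.4]
gripper_width: 0.0455
```

```bash
python3 - <<'E'
from st import *
s=dep()
E
```

```text
t 11.72 p [0.4794 0.0643 0.133 ] jawyaw -93.04 tilt 0.09 F [-3.5   2.53 10.41] T [0.96  1.562 0.029] w 45.48 q [ 0.46  0.18 -0.25  0.   -1.14  1.06]
depth 21.6 lat xbox 0.7 ybox 1.3 Faxis 10.73 Taxis -0.477
```

carry_out:
  rows: [0,0,0,0.25,0,0,0,0.5,0,0,0,0.75,0,0,0,1.0,0,0,0,1.25]

```text
clock: 12.13
eef_pos: [0.4799, 0.0657, 0.1328]
ee_rot: [[-0.987, 0.003, -0.162], [0.162, 0.003, -0.987], [-0.002, -1.0, -0.004]]
contact_force: [-2.5, 5.5, 7.5]
gripper_width: 0.0457
```

```bash
python3 - <<'E'
from st import *
s=dep()
E
```

```text
t 12.13 p [0.4799 0.0657 0.1328] jawyaw -99.35 tilt 0.24 F [-2.46  5.47  7.46] T [2.718 0.966 0.235] w 45.74 q [ 0.46  0.18 -0.25 -0.   -1.14  0.95]
depth 22.0 lat xbox 1.1 ybox 2.6 Faxis 7.43 Taxis -0.986
```

carry_out:
  rows: [0,0,0,0,0,0,0,0]

```text
clock: 12.3
eef_pos: [0.4799, 0.0655, 0.1327]
ee_rot: [[-0.987, 0.002, -0.161], [0.161, 0.003, -0.987], [-0.002, -1.0, -0.003]]
contact_force: [-3.5, 6.4, 8.0]
gripper_width: 0.0456
```

```bash
python3 - <<'E'
from st import *
s=dep()
im=capture("wrist")
zoom(im,(180,80,360,260),4,"w14")
E
```

```text
t 12.3 p [0.4799 0.0655 0.1327] jawyaw -99.29 tilt 0.22 F [-3.53  6.39  7.99] T [2.367 1.015 0.196] w 45.58 q [ 0.46  0.18 -0.25 -0.   -1.14  0.95]
depth 22.0 lat xbox 1.1 ybox 2.4 Faxis 8.3 Taxis -0.877
```

View pics/w14.png

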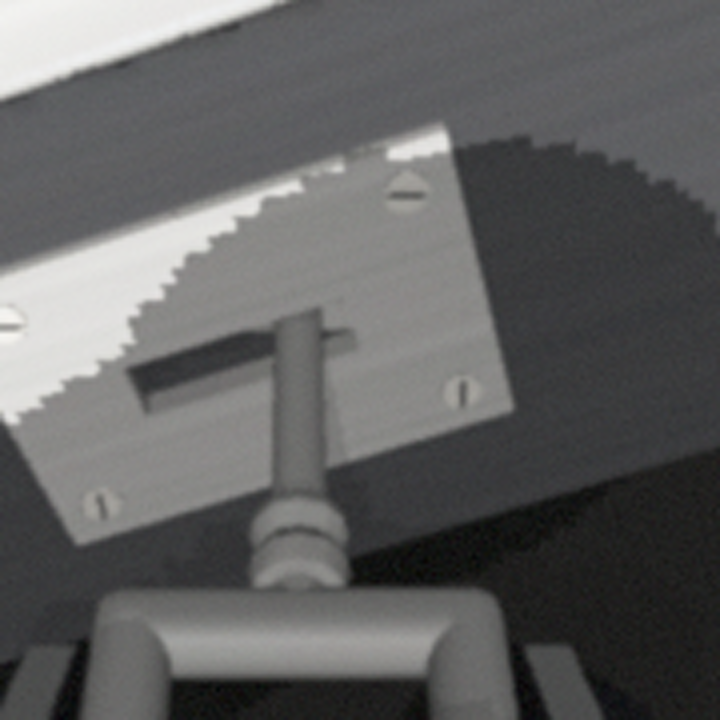

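carry_out:
  rows: [0,-0.03,-0.03,-0.4,0.01,-0.03,-0.06,-0.8,0.01,-0.03,-0.09,-1.2,0.01,-0.03,-0.12,-1.6,0.01,-0.03,-0.12,-1.6,0.01,-0.03,-0.12,-1.6]

```text
clock: 12.85
eef_pos: [0.4793, 0.0651, 0.1332]
ee_rot: [[-1.0, -0.0, -0.023], [0.023, -0.005, -1.0], [0.0, -1.0, 0.005]]
contact_force: [-0.7, -5.6, 7.4]
gripper_width: 0.0456
```

```bash
python3 - <<'E'
from st import *
s=dep()
im=capture("wrist")
zoom(im,(180,80,360,260),4,"w15")
E
```

```text
t 12.85 p [0.4793 0.0651 0.1332] jawyaw -91.32 tilt 0.28 F [-0.69 -5.6   7.42] T [-2.705  0.318 -0.387] w 45.57 q [ 0.46  0.18 -0.25  0.   -1.15  1.08]
depth 21.4 lat xbox 0.8 ybox 2.1 Faxis 7.38 Taxis 0.758
```

View pics/w15.png

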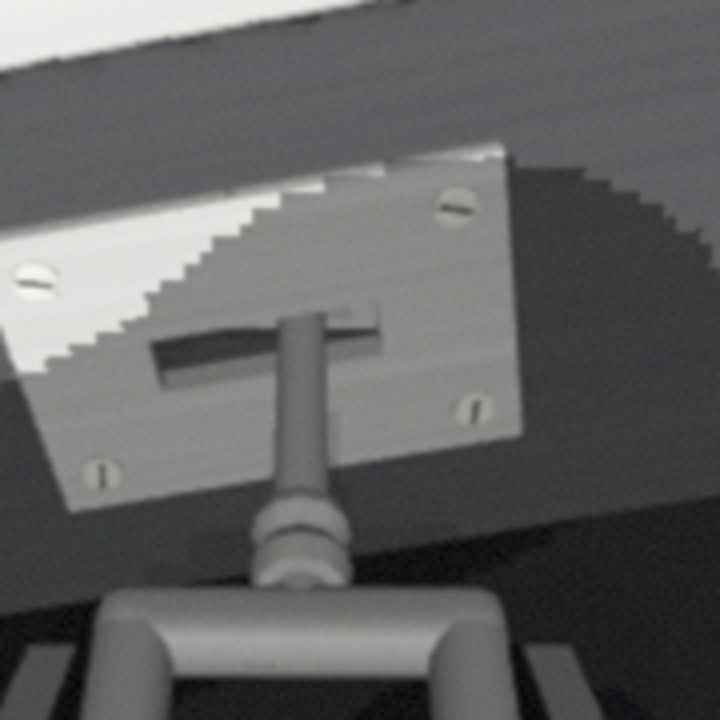

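carry_out:
  rows: [0.01,-0.03,0,-0.5,0.01,-0.03,0.0,-1,0.01,-0.03,0.0,-1.5,0.01,-0.03,0.01,-2.04,0.01,-0.03,0.01,-2.04,0.01,-0.03,0.01,-2.04]

```text
clock: 13.4
eef_pos: [0.4787, 0.0657, 0.1343]
ee_rot: [[-0.988, -0.001, 0.155], [-0.155, -0.003, -0.988], [0.001, -1.0, 0.003]]
contact_force: [-4.3, -2.9, 8.0]
gripper_width: 0.045
```

```bash
python3 - <<'E'
from st import *
s=dep()
im=capture("wrist")
zoom(im,(180,80,360,260),4,"w16")
E
```

```text
t 13.4 p [0.4787 0.0657 0.1343] jawyaw -81.1 tilt 0.17 F [-4.33 -2.89  7.99] T [-1.228  1.304 -0.051] w 44.98 q [ 0.46  0.18 -0.24  0.   -1.15  1.26]
depth 20.2 lat xbox 0.8 ybox 2.8 Faxis 9.24 Taxis 0.381
```

View pics/w16.png

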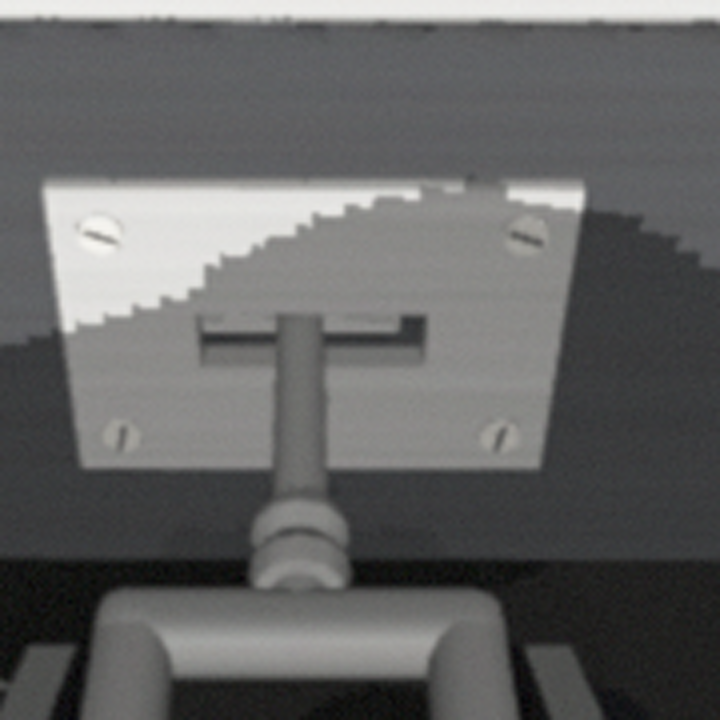

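carry_out:
  rows: [0.01,-0.01,0.03,0,0.03,-0.03,0.05,0,0.03,-0.03,0.05,0]

```text
clock: 13.7
eef_pos: [0.4783, 0.0653, 0.1342]
ee_rot: [[-0.988, -0.0, 0.154], [-0.154, -0.0, -0.988], [0.0, -1.0, 0.0]]
contact_force: [-0.2, -0.8, 2.1]
gripper_width: 0.0453
```

```bash
python3 - <<'E'
from st import *
s=dep()
im=capture("wrist")
zoom(im,(180,80,360,260),4,"w17")
E
```

```text
t 13.7 p [0.4783 0.0653 0.1342] jawyaw -81.14 tilt 0.03 F [-0.21 -0.75  2.11] T [-0.255  0.166  0.025] w 45.32 q [ 0.46  0.18 -0.25  0.   -1.15  1.26]
depth 20.0 lat xbox 0.4 ybox 2.5 Faxis 2.05 Taxis 0.118
```

View pics/w17.png

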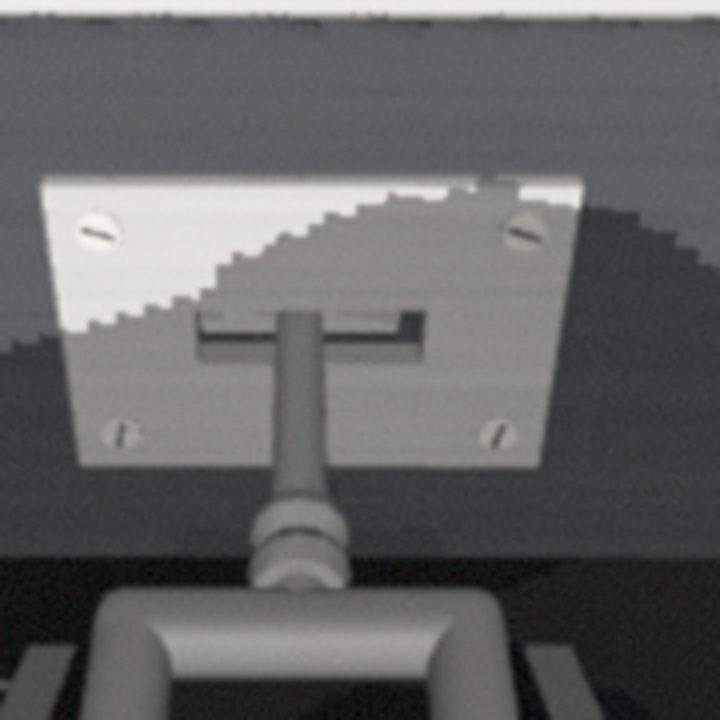

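carry_out:
  rows: [0,-0.01,0.04,0,0,-0.01,0.045,0,0,0,-0.075,1,-0.02,0.01,-0.195,2,-0.03,0.02,-0.27,2.6,-0.03,0.02,-0.27,2.6]

```text
clock: 14.25
eef_pos: [0.4777, 0.0732, 0.1347]
ee_rot: [[-0.997, -0.001, -0.075], [0.075, -0.002, -0.997], [0.0, -1.0, 0.002]]
contact_force: [-5.3, -2.0, 8.3]
gripper_width: 0.0453
```

```bash
python3 - <<'E'
from st import *
s=dep()
im=capture("wrist")
zoom(im,(180,80,360,260),4,"w18")
E
```

```text
t 14.25 p [0.4777 0.0732 0.1347] jawyaw -94.28 tilt 0.12 F [-5.26 -2.02  8.31] T [-0.915  1.708  0.005] w 45.25 q [ 0.48  0.18 -0.24  0.   -1.15  1.02]
depth 19.9 lat xbox 1.1 ybox 10.4 Faxis 9.86 Taxis 0.275
```

View pics/w18.png

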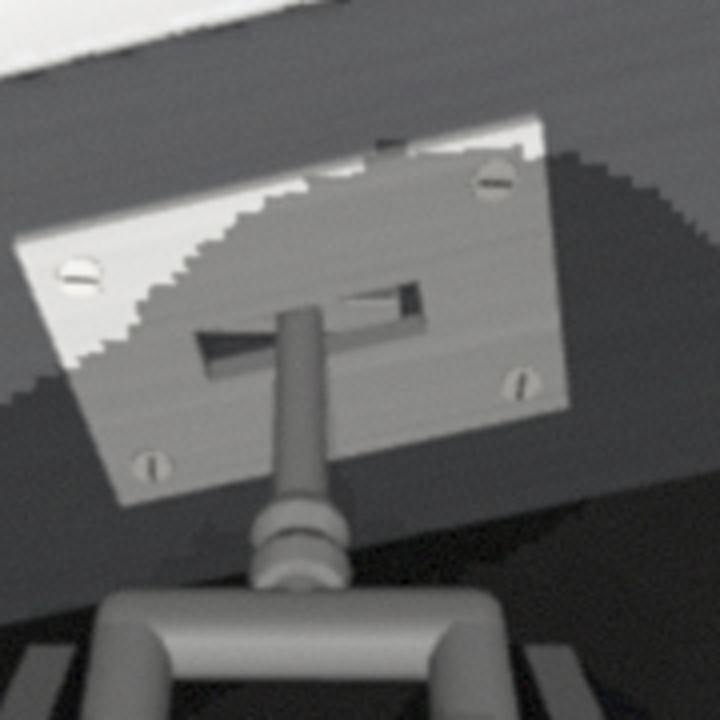

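carry_out:
  rows: [0.02,0,-0.03,0.25,0.02,0,-0.06,0.5,0.02,0,-0.09,0.75,0.02,0,-0.12,1,0.02,0,-0.12,1]

```text
clock: 14.72
eef_pos: [0.4778, 0.0765, 0.1347]
ee_rot: [[-0.987, 0.0, -0.16], [0.16, -0.002, -0.987], [-0.001, -1.0, 0.002]]
contact_force: [-2.8, -3.7, 7.3]
gripper_width: 0.0455
```

```bash
python3 - <<'E'
from st import *
s=dep()
E
```

```text
t 14.72 p [0.4778 0.0765 0.1347] jawyaw -99.18 tilt 0.12 F [-2.83 -3.71  7.25] T [-1.18   0.969  0.067] w 45.5 q [ 0.49  0.18 -0.24  0.   -1.15  0.92]
depth 20.2 lat xbox 1.5 ybox 13.6 Faxis 8.0 Taxis 0.491
```

carry_out:
  rows: [0,0.01,-0.03,0.25,0,0.02,-0.06,0.5,0,0.03,-0.09,0.75,0,0.03,-0.12,1,0,0.03,-0.15,1.25,0,0.03,-0.15,1.25]

```text
clock: 15.22
eef_pos: [0.4799, 0.0822, 0.1335]
ee_rot: [[-0.964, 0.003, -0.266], [0.266, 0.0, -0.964], [-0.003, -1.0, -0.001]]
contact_force: [3.4, -1.3, 0.9]
gripper_width: 0.0456
```

```bash
python3 - <<'E'
from st import *
s=dep()
im=capture("wrist")
zoom(im,(180,80,360,260),4,"w19")
zoom(capture("scene"),(160,120,280,240),5,"s19")
E
```

```text
t 15.22 p [0.4799 0.0822 0.1335] jawyaw -105.43 tilt 0.19 F [ 3.39 -1.28  0.95] T [-0.388 -1.594 -0.053] w 45.58 q [ 0.49  0.18 -0.24  0.   -1.14  0.81]
depth 22.5 lat xbox 3.5 ybox 18.9 Faxis -0.47 Taxis 0.219
```

View pics/w19.png

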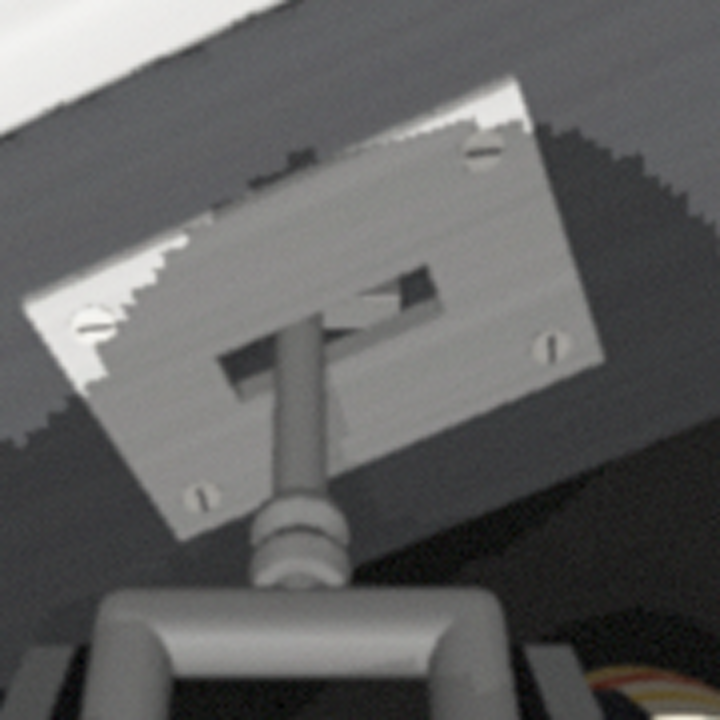

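View pics/s19.png

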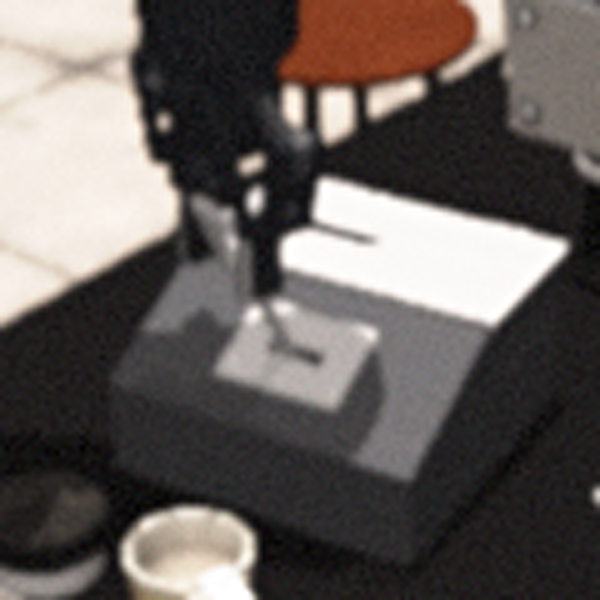

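carry_out:
  rows: [-0.01,0.03,0,0,-0.02,0.06,0,0,-0.02,0.06,0,0]

```text
clock: 15.57
eef_pos: [0.4794, 0.0819, 0.131]
ee_rot: [[-0.964, 0.001, -0.265], [0.265, 0.0, -0.964], [-0.001, -1.0, -0.0]]
contact_force: [4.0, 0.1, 1.2]
gripper_width: 0.0455
```

```bash
python3 - <<'E'
from st import *
s=dep()
E
```

```text
t 15.57 p [0.4794 0.0819 0.131 ] jawyaw -105.39 tilt 0.04 F [3.98 0.07 1.19] T [-0.169 -1.651  0.073] w 45.48 q [ 0.49  0.19 -0.24  0.   -1.14  0.81]
depth 24.5 lat xbox 2.2 ybox 18.7 Faxis -0.58 Taxis 0.245
```

carry_out:
  rows: [-0.04,0.04,0.02,0,-0.08,0.08,0.05,0,-0.11,0.12,0.08,0,-0.13,0.15,0.1,0,-0.13,0.15,0.1,0]

```text
clock: 15.98
eef_pos: [0.4821, 0.0793, 0.1263]
ee_rot: [[-0.964, 0.0, -0.266], [0.266, 0.003, -0.964], [0.001, -1.0, -0.003]]
contact_force: [0.4, 5.4, 1.2]
gripper_width: 0.0458
```

```bash
python3 - <<'E'
from st import *
s=dep()
im=capture("wrist")
zoom(im,(180,80,360,260),4,"w20")
E
```

```text
t 15.98 p [0.4821 0.0793 0.1263] jawyaw -105.41 tilt 0.19 F [0.38 5.36 1.18] T [ 2.345 -0.737  0.234] w 45.84 q [ 0.48  0.19 -0.24 -0.   -1.13  0.82]
depth 29.7 lat xbox 2.2 ybox 15.7 Faxis 0.56 Taxis -0.719
```

View pics/w20.png

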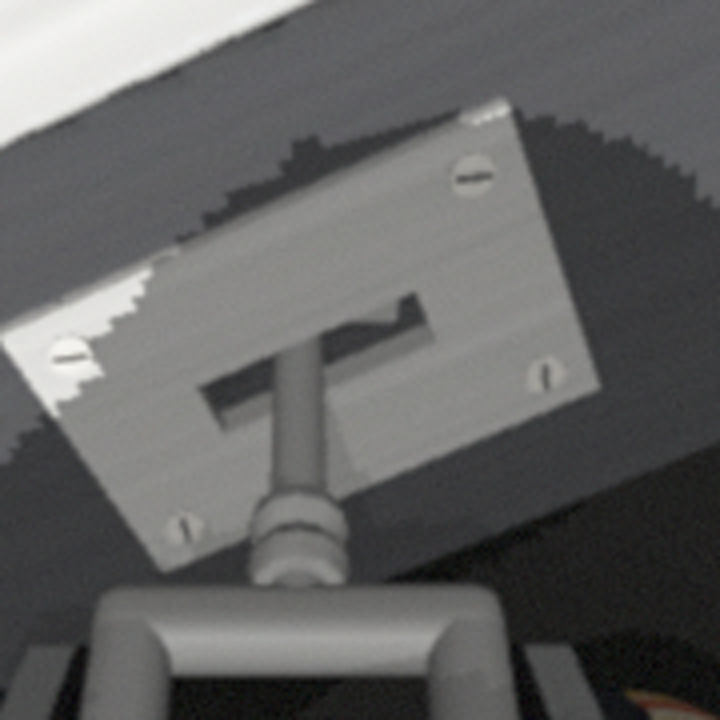

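carry_out:
  rows: [-0.02,0.04,0,0,-0.04,0.08,0,0,-0.05,0.11,0.0,0,-0.05,0.11,0,0]

```text
clock: 16.37
eef_pos: [0.4832, 0.0792, 0.1246]
ee_rot: [[-0.964, 0.001, -0.265], [0.265, 0.004, -0.964], [0.0, -1.0, -0.004]]
contact_force: [-5.7, 6.1, 15.1]
gripper_width: 0.0453
```

```bash
python3 - <<'E'
from st import *
s=dep()
im=capture("wrist")
zoom(im,(180,80,360,260),4,"w21")
E
```

```text
t 16.37 p [0.4832 0.0792 0.1246] jawyaw -105.38 tilt 0.21 F [-5.73  6.1  15.05] T [2.995 1.86  0.292] w 45.34 q [ 0.48  0.2  -0.24 -0.   -1.13  0.82]
depth 31.7 lat xbox 2.4 ybox 15.4 Faxis 15.64 Taxis -1.108
```

View pics/w21.png

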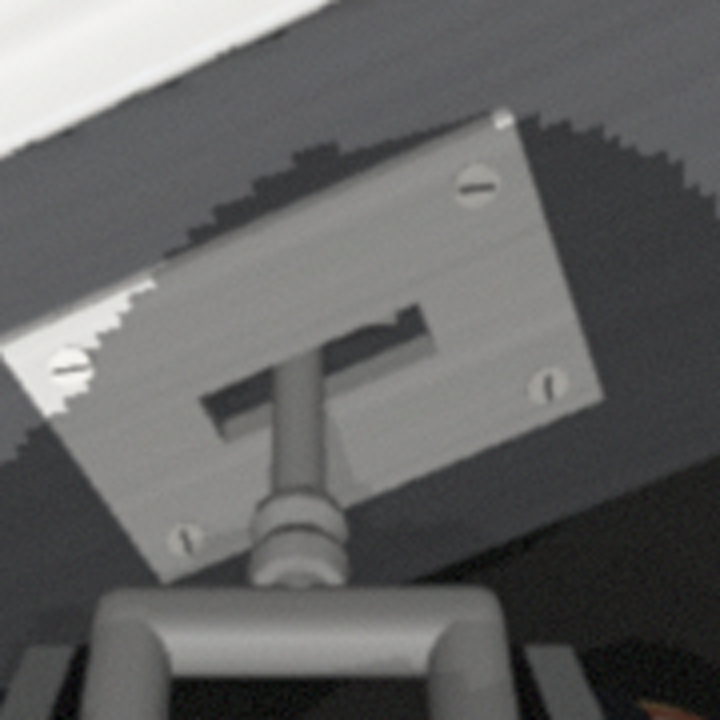

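carry_out:
  rows: [0,-0.03,-0.05,0,0,-0.03,-0.05,0,0,-0.03,-0.05,0,0,-0.03,-0.05,0]
  grip: 66

```text
clock: 16.75
eef_pos: [0.483, 0.0783, 0.1233]
ee_rot: [[-0.964, -0.002, -0.266], [0.266, -0.001, -0.964], [0.002, -1.0, 0.002]]
contact_force: [-1.1, -0.0, 0.2]
gripper_width: 0.0662
```

```bash
python3 - <<'E'
from st import *
s=dep()
im=capture("wrist")
zoom(im,(100,60,400,384),2.2,"w22")
zoom(capture("scene"),(160,120,280,240),5,"s22")
E
```

```text
t 16.75 p [0.483  0.0783 0.1233] jawyaw -105.43 tilt 0.15 F [-1.05 -0.01  0.16] T [-0.019 -0.027  0.018] w 66.24 q [ 0.48  0.2  -0.25 -0.   -1.13  0.82]
depth 32.8 lat xbox 1.6 ybox 14.6 Faxis 0.58 Taxis 0.026
```

View pics/w22.png

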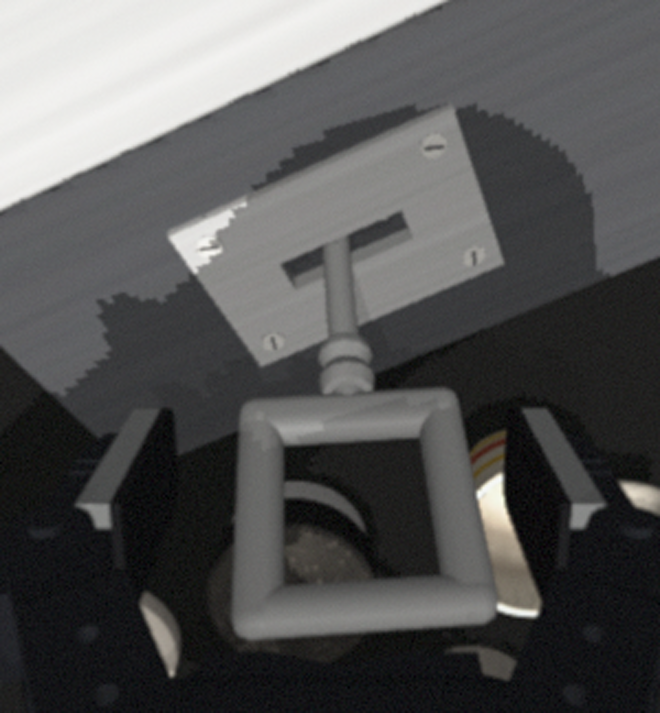

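View pics/s22.png

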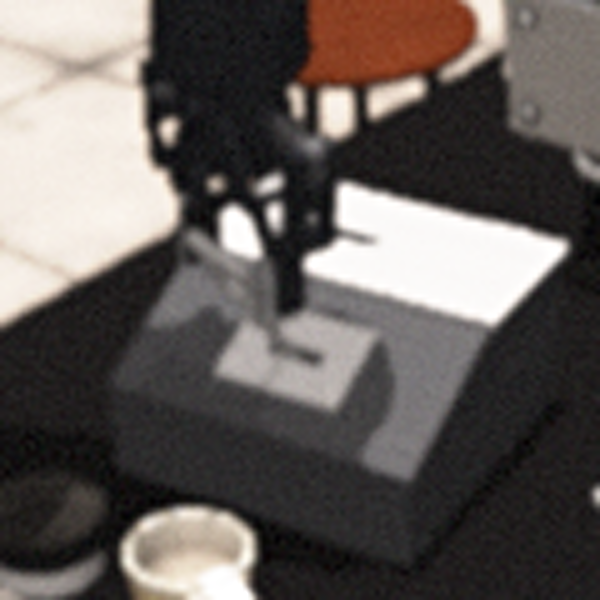

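carry_out:
  rows: [0,-1.2,0,0,0,-2.3,0,0,0,-2.4,0,1,0,-2.4,0,2.4,0,-2.4,0,3.8,0,-2.4,0,5.2,0,-2.4,0,6.6,0,-2.4,0,8,0,-2.4,0,9.4,0,-2.4,0,10.8,0,-2.4,0,12.2,0,-2.4,0,13.6]

```text
clock: 17.85
eef_pos: [0.4836, 0.0786, 0.1958]
ee_rot: [[-0.109, -0.001, -0.994], [0.994, -0.0, -0.109], [-0.0, -1.0, 0.001]]
contact_force: [0.6, -1.3, 0.1]
gripper_width: 0.0659
```

carry_out:
  rows: [0,0,0,1.4,0,0,0,2.8,0,0,0,4,0,0,0,4,0,0,0,4]
  grip: 40

```text
clock: 18.27
eef_pos: [0.4837, 0.0787, 0.1959]
ee_rot: [[0.229, -0.001, -0.973], [0.973, -0.0, 0.229], [-0.0, -1.0, 0.001]]
contact_force: [1.1, -0.1, 0.5]
gripper_width: 0.0403
```

```bash
python3 - <<'E'
from st import *
s=dep()
im=capture("wrist");np.save("ciw23.npy",camera_info("wrist"),allow_pickle=True)
zoom(im,(0,0,512,384),1.5,"w23")
zoom(capture("scene"),(160,120,280,240),5,"s23")
im=capture("top");zoom(im,(155,135,250,225),6,"t23")
for o in ["key_eye"]:
    print(o,[(round(d["confidence"],2),[round(float(v),1) for v in d["centre"]]) for d in pinpoint("wrist",o)[:3]])
E
```

```text
t 18.27 p [0.4837 0.0787 0.1959] jawyaw 166.77 tilt 0.04 F [ 1.12 -0.1   0.55] T [-0.014  0.038 -0.012] w 40.31 q [ 0.48  0.15 -0.11 -0.   -1.31 -0.71]
depth -32.7 lat xbox 30.1 ybox 14.9 Faxis 0.04 Taxis -0.008
key_eye [(0.56, [267.7, 215.0])]
```

View pics/w23.png

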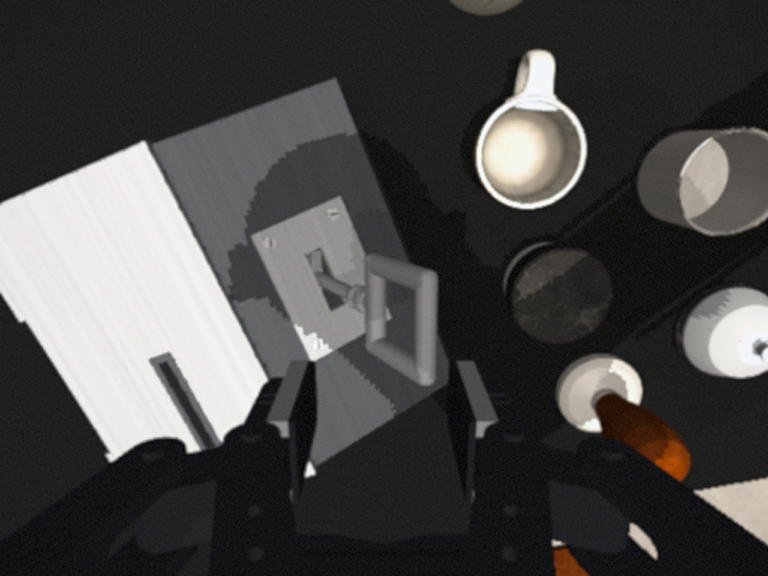

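View pics/s23.png

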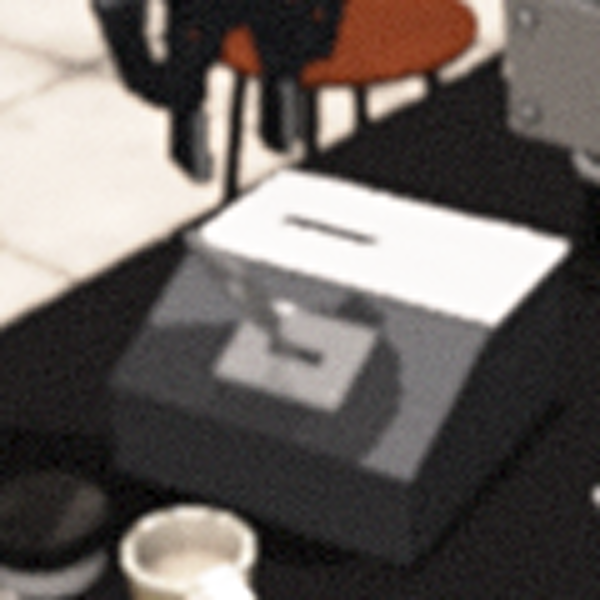

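View pics/t23.png

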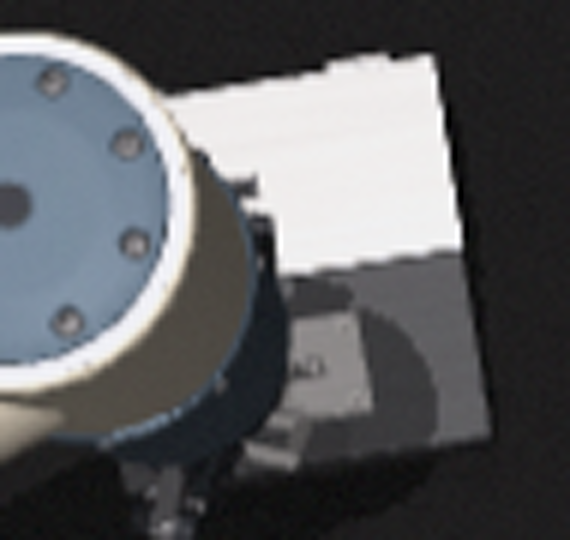

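```bash
python3 - <<'E'
import cv2
im=cv2.imread("pics/w23.png")
c=im[220:420,280:470];cv2.imwrite("pics/w23z.png",cv2.resize(c,None,fx=4,fy=3.0 if 0 else 4,interpolation=cv2.INTER_CUBIC)[:,:])
E
```

```text
(no output)
```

View pics/w23z.png

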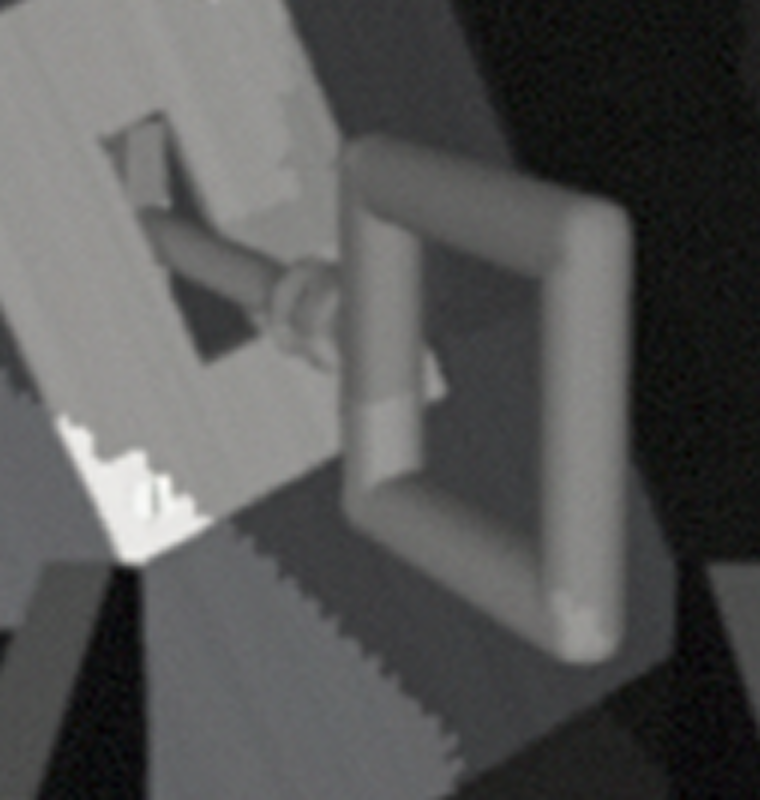

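```bash
cat > fit.py <<'E'
from st import *
def fitkey(ci,obs,sgn=1):
    K=np.array([[ci['fx'],0,ci['cx']],[0,ci['fy'],ci['cy']],[0,0,1]])
    kp=np.array([o[0] for o in obs],float)/1e3;px=np.array([o[1] for o in obs],float)
    ok,r,t=cv2.solvePnP(kp,px,K,np.array(ci['dist']),flags=cv2.SOLVEPNP_SQPNP)
    ok,r,t=cv2.solvePnP(kp,px,K,np.array(ci['dist']),r,t,True)
    e=cv2.projectPoints(kp,r,t,K,np.array(ci['dist']))[0][:,0]-px
    Rk=cv2.Rodrigues(r)[0];F=np.diag([1,-1,-1.]);M=ci['cam_to_world']
    return M[:3,:3]@F@Rk, M[:3,:3]@(F@t[:,0])+M[:3,3], e
def rep(R,o):
    bx=np.array([.988,.155,0]);by=np.array([-.155,.988,0]);z=R[:,2]
    print('origin',o.round(4),'bar',(o+R@np.array([0,0,.118])).round(4),'eye',(o+R@np.array([0,0,.102])).round(4),'lean front',round(np.degrees(np.arctan2(-z@bx,z[2])),1),'lean y',round(np.degrees(np.arctan2(z@by,z[2])),1))
    L=np.stack([.9063*bx+np.array([0,0,.4226]),by,U],1)
    y=L.T@R[:,1];print('theta cw',round(-np.degrees(np.arctan2(-y[0],y[1]))%180,1),'origin in lock',((L.T@(o-S0))*1e3).round(1),'bar dir yaw',round(np.degrees(np.arctan2(R[1,1],R[0,1]))%180,1))
E
python3 - <<'E'
from fit import *
ci=np.load("ciw23.npy",allow_pickle=True).item()
c=lambda a,b:((a/4+280)/1.5,(b/4+220)/1.5)
obs=[((0,18.75,118),c(598,238)),((0,-18.75,118),c(583,627)),((0,18.75,79),c(378,175)),((0,-18.75,79),c(380,495)),((0,0,66.5),c(308,308))]
R,o,e=fitkey(ci,obs);print(e.round(1));rep(R,o)
E
```

```text
[[-0.1  0.7]
 [ 0.4 -0.6]
 [-0.6 -1.1]
 [-1.2  0.6]
 [ 1.4  0.4]]
origin [0.5277 0.0669 0.0605] bar [0.4657 0.0787 0.1602] eye [0.4741 0.0771 0.1467] lean front 30.8 lean y 12.0
theta cw 21.3 origin in lock [  5.6  -3.6 -25.8] bar dir yaw 76.4
```

carry_out:
  rows: [-0.14,0.1,0.58,0,-0.14,0.6,0.58,0,-0.14,1.1,0.58,0,-0.14,1.4,0.58,0,-0.14,1.5,0.58,0,-0.14,1.5,0.58,0]

```text
clock: 18.97
eef_pos: [0.4657, 0.0786, 0.1506]
ee_rot: [[0.231, -0.001, -0.973], [0.973, -0.001, 0.231], [-0.001, -1.0, 0.001]]
contact_force: [-0.5, -1.0, 0.6]
gripper_width: 0.0394
```

```bash
python3 - <<'E'
from fit import *
s=st()
im=capture("wrist");np.save("ciw24.npy",camera_info("wrist"),allow_pickle=True)
zoom(im,(100,60,400,384),2.2,"w24")
E
```

```text
t 18.97 p [0.4657 0.0786 0.1506] jawyaw 166.62 tilt 0.1 F [-0.49 -0.99  0.61] T [ 0.022 -0.01   0.002] w 39.43 q [ 0.5   0.15 -0.24  0.   -1.19 -0.73]
```

View pics/w24.png

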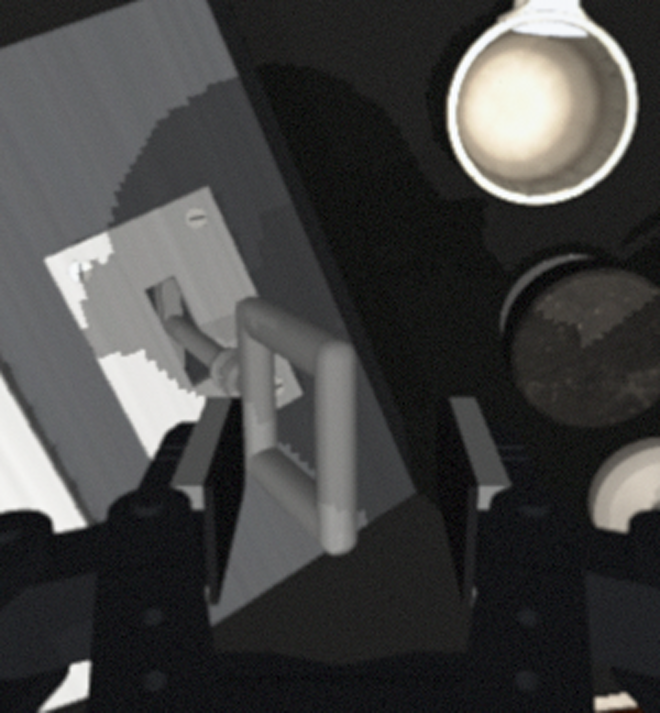

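```bash
python3 - <<'E'
from fit import *
ci=np.load("ciw24.npy",allow_pickle=True).item();s=state();p=s['eef_pos'];R=s['ee_rot']
for x in (-11,0,11):
  for h in (0,9,19): print(x,h,((proj(ci,p+R@np.array([x,-h,0])/1e3)[0]-[100,60])*2.2).round(0))
c=lambda a,b:(a/2.2+100,b/2.2+60)
obs=[((0,18.75,118),c(335,358)),((0,-18.75,118),c(341,538)),((0,18.75,79),c(250,312)),((0,-18.75,79),c(262,463)),((0,0,66.5),c(229,372))]
Rk,o,e=fitkey(ci,obs);print(e.round(1));rep(Rk,o)
print((R.T@(o+Rk@np.array([0,0,.118])-p)*1e3).round(1), np.degrees(np.arctan2(Rk[1,1],Rk[0,1])))
E
```

```text
-11 0 [338. 382.]
-11 9 [338. 400.]
-11 19 [338. 423.]
0 0 [338. 430.]
0 9 [338. 451.]
0 19 [338. 477.]
11 0 [338. 477.]
11 9 [338. 500.]
11 19 [338. 529.]
[[-0.  -0. ]
 [ 0.5  0.1]
 [-0.7 -0.1]
 [-1.5 -0.6]
 [ 1.7  0.6]]
origin [0.5254 0.0673 0.0648] bar [0.4654 0.0758 0.166 ] eye [0.4735 0.0747 0.1523] lean front 29.8 lean y 9.9
theta cw 19.1 origin in lock [  5.5  -2.9 -21. ] bar dir yaw 78.8
[ -3.  -14.6   0.1] -101.2233692022734
```

carry_out:
  rows: [-0.05,0,0,-0.3,-0.05,0,0,-0.3,-0.05,0,0,-0.3,-0.05,0,0,-0.3,-0.05,0,0,-0.3,-0.05,0,0,-0.3]
  grip: 2
  force: 25

```text
clock: 19.52
eef_pos: [0.466, 0.0775, 0.1517]
ee_rot: [[0.206, 0.001, -0.978], [0.978, 0.0, 0.206], [0.0, -1.0, -0.001]]
contact_force: [-0.0, 1.0, 2.8]
gripper_width: 0.0087
```

```bash
python3 - <<'E'
from fit import *
s=st()
im=capture("wrist");np.save("ciw25.npy",camera_info("wrist"),allow_pickle=True)
zoom(im,(100,60,400,384),2.2,"w25")
zoom(capture("scene"),(160,120,280,240),5,"s25")
E
```

```text
t 19.52 p [0.466  0.0775 0.1517] jawyaw 168.09 tilt 0.06 F [-0.    0.99  2.76] T [-0.057  0.071 -0.026] w 8.73 q [ 0.5   0.14 -0.24  0.   -1.19 -0.71]
```

View pics/w25.png

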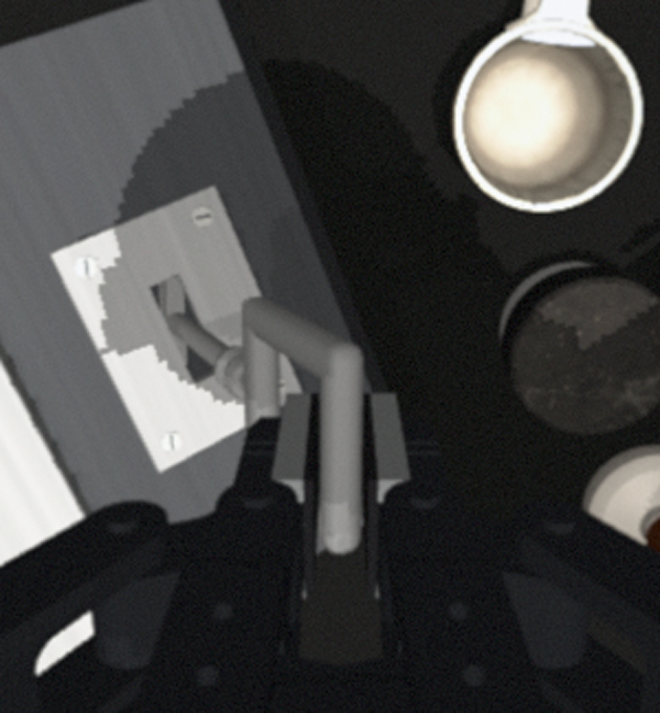

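View pics/s25.png

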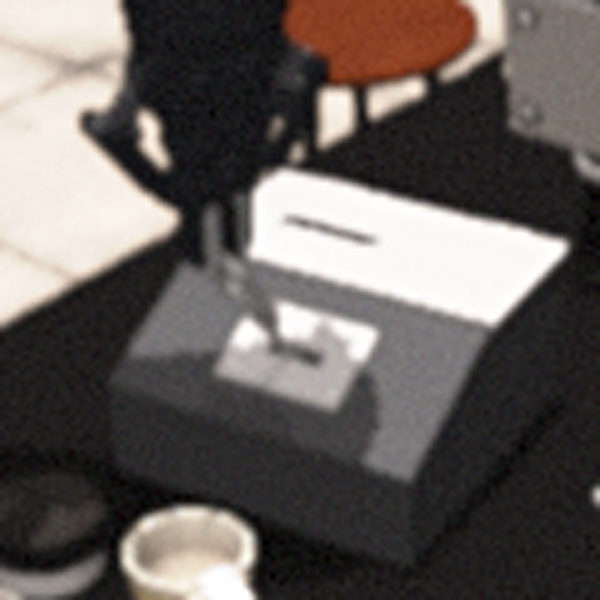

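carry_out:
  rows: [-0.07,0,-0.05,0,-0.14,0,-0.1,0,-0.21,0,-0.15,0,-0.28,0,-0.2,0,-0.34,0,-0.26,0,-0.4,0,-0.3,0,-0.4,0,-0.3,0]

```text
clock: 20.2
eef_pos: [0.4718, 0.0632, 0.1525]
ee_rot: [[0.206, 0.0, -0.979], [0.979, -0.0, 0.206], [-0.0, -1.0, -0.0]]
contact_force: [-5.5, -1.5, 12.4]
gripper_width: 0.0085
```

```bash
python3 - <<'E'
from fit import *
s=st()
im=capture("wrist");np.save("ciw26.npy",camera_info("wrist"),allow_pickle=True)
zoom(im,(100,60,400,384),2.2,"w26")
zoom(capture("scene"),(160,120,280,240),5,"s26")
E
```

```text
t 20.2 p [0.4718 0.0632 0.1525] jawyaw 168.1 tilt 0.03 F [-5.46 -1.48 12.44] T [0.154 2.013 0.131] w 8.54 q [ 0.46  0.15 -0.23  0.   -1.19 -0.67]
```

View pics/w26.png

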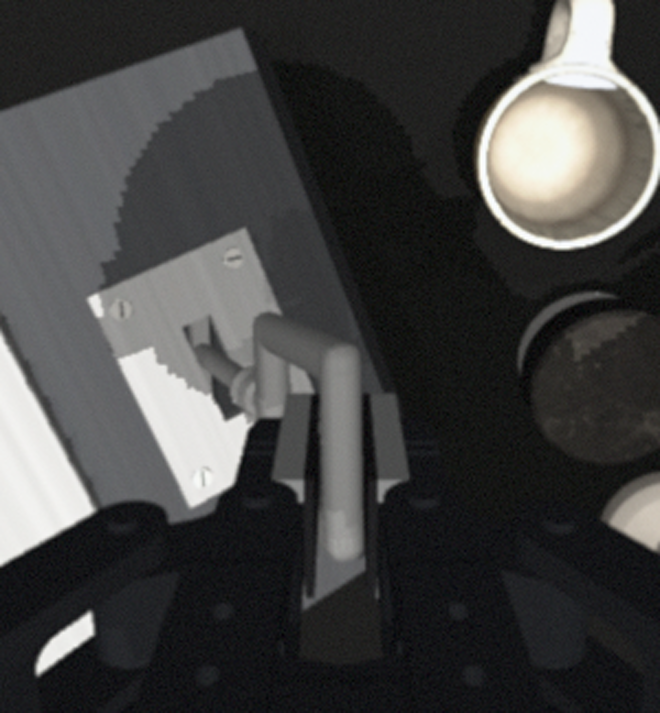

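View pics/s26.png

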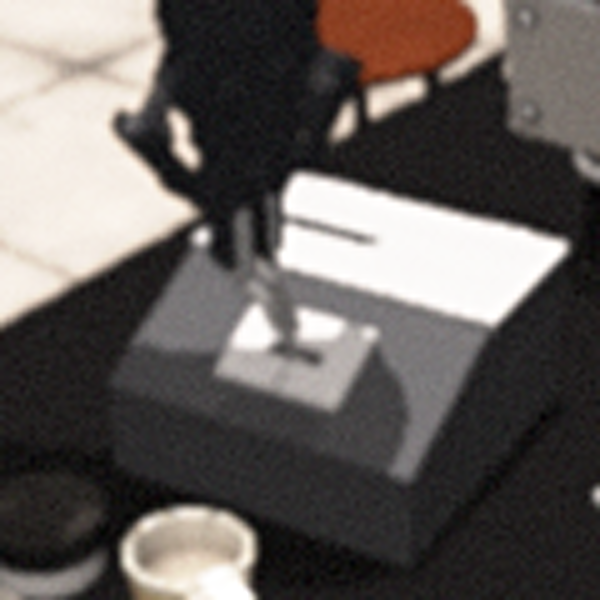

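```bash
python3 - <<'E'
from fit import *
ci=np.load("ciw26.npy",allow_pickle=True).item();s=st();p=s['eef_pos'];R=s['ee_rot']
c=lambda a,b:(a/2.2+100,b/2.2+60)
obs=[((0,18.75,118),c(340,362)),((0,-18.75,118),c(345,543)),((0,18.75,79),c(268,328)),((0,0,66.5),c(244,390))]
Rk,o,e=fitkey(ci,obs);print(e.round(1));rep(Rk,o)
print((R.T@(o+Rk@np.array([0,0,.118])-p)*1e3).round(1))
# slot corners in image -> S estimate
for q in [(183,328),(212,316)]: print(atz(ci,c(*q),.083))
E
python3 - <<'E'
import cv2
im=cv2.imread("pics/w26.png")
cv2.imwrite("pics/w26z.png",cv2.resize(im[210:450,80:380],None,fx=2.6,fy=2.5,interpolation=cv2.INTER_CUBIC))
E
```

```text
t 20.3 p [0.4717 0.0634 0.1525] jawyaw 168.11 tilt 0.03 F [-5.570e+00 -1.000e-02  1.216e+01] T [0.106 2.04  0.094] w 8.91 q [ 0.46  0.15 -0.23  0.   -1.19 -0.67]
[[ 0.9  0.1]
 [-0.6 -0.1]
 [-1.7 -0.2]
 [ 1.4  0.2]]
origin [0.5289 0.0661 0.0593] bar [0.4709 0.0639 0.162 ] eye [0.4788 0.0642 0.1481] lean front 29.3 lean y 3.8
theta cw 21.4 origin in lock [  6.1  -4.6 -27.4] bar dir yaw 78.7
[ 0.3 -9.5  0.9]
[0.517801  0.0550073 0.083    ]
[0.50834325 0.05311475 0.083     ]
```

View pics/w26z.png

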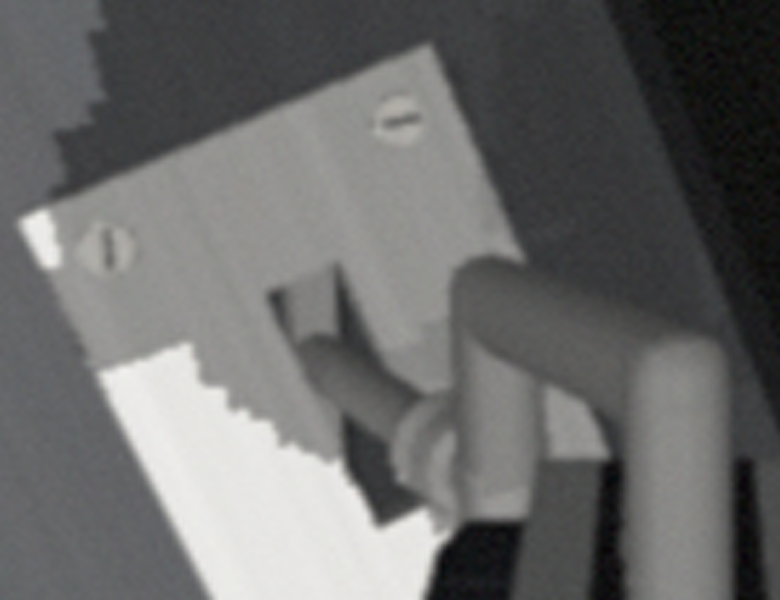

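carry_out:
  rows: [-0.005,-0.03,0.013,0,-0.01,-0.06,0.026,0,-0.015,-0.09,0.04,0,-0.02,-0.12,0.053,0,-0.02,-0.12,0.053,0]

```text
clock: 20.72
eef_pos: [0.4703, 0.0637, 0.1546]
ee_rot: [[0.206, -0.0, -0.978], [0.978, 0.0, 0.206], [0.0, -1.0, 0.0]]
contact_force: [0.9, 0.7, -0.5]
gripper_width: 0.0086
```

```bash
cat >> st.py <<'E'
S1=np.array([.5111,.0691,.0815])
def depb(h=.0100):
    s=st();g=s['eef_pos']+np.array([0,0,h]);k=(g-S1)@U;lat=g-S1-k*U
    print('depth',round(118-k*1000,1),'lat xbox',round(lat@np.array([.988,.155,0])*1000,1),'ybox',round(lat@np.array([-.155,.988,0])*1000,1),'Faxis',round(s['contact_force']@U,2))
    return s
E
python3 - <<'E'
from st import *
depb()
E
```

```text
t 20.72 p [0.4703 0.0637 0.1546] jawyaw 168.09 tilt 0.01 F [ 0.94  0.71 -0.52] T [ 0.588 -0.485  0.064] w 8.56 q [ 0.47  0.15 -0.23 -0.   -1.2  -0.67]
depth 25.3 lat xbox -1.9 ybox 1.0 Faxis -0.91
```

carry_out:
  rows: [-0.005,-0.03,0.013,0,-0.01,-0.06,0.026,0,-0.015,-0.09,0.04,0,-0.015,-0.09,0.04,0]

```text
clock: 21.05
eef_pos: [0.469, 0.0634, 0.1577]
ee_rot: [[0.206, 0.0, -0.978], [0.978, 0.0, 0.206], [0.0, -1.0, -0.0]]
contact_force: [1.1, 1.1, -0.0]
gripper_width: 0.009
```

```bash
python3 - <<'E'
from st import *
depb()
im=capture("wrist");np.save("ciw27.npy",camera_info("wrist"),allow_pickle=True)
zoom(im,(100,60,400,384),2.2,"w27")
depb()
E
```

```text
t 21.05 p [0.469  0.0634 0.1577] jawyaw 168.1 tilt 0.01 F [ 1.13  1.05 -0.05] T [ 0.605 -0.448  0.093] w 9.02 q [ 0.47  0.14 -0.23  0.   -1.2  -0.67]
depth 22.0 lat xbox -1.9 ybox 0.9 Faxis -0.58
t 21.1 p [0.469  0.0634 0.1576] jawyaw 168.09 tilt 0.01 F [ 0.39  1.47 -0.79] T [ 0.618 -0.344  0.097] w 8.31 q [ 0.47  0.14 -0.23 -0.   -1.2  -0.67]
depth 22.0 lat xbox -1.9 ybox 0.9 Faxis -0.97
```

View pics/w27.png

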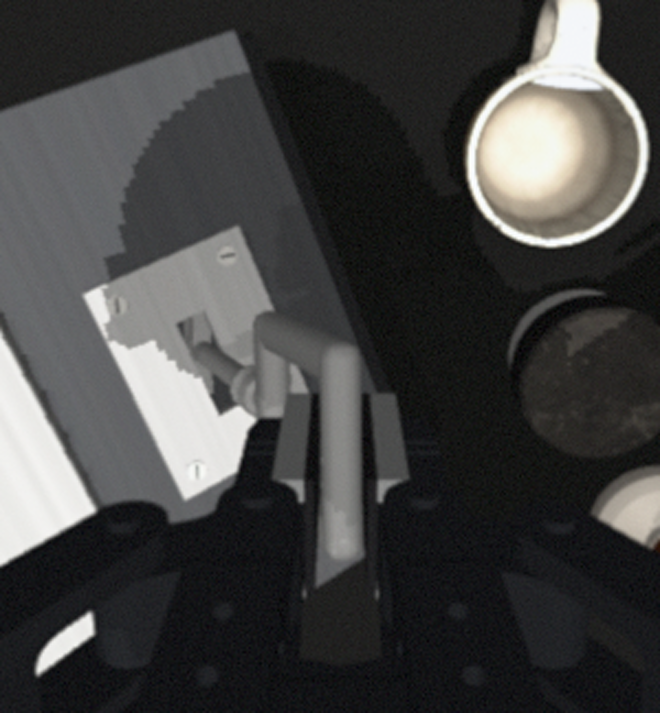

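carry_out:
  rows: [-0.005,-0.03,0.013,0,-0.01,-0.06,0.026,0,-0.01,-0.06,0.026,0]

```text
clock: 21.35
eef_pos: [0.4682, 0.0632, 0.1595]
ee_rot: [[0.206, 0.0, -0.978], [0.978, 0.0, 0.206], [0.0, -1.0, -0.0]]
contact_force: [0.8, 1.5, 0.1]
gripper_width: 0.0085
```

```bash
python3 - <<'E'
from st import *
depb()
E
```

```text
t 21.35 p [0.4682 0.0632 0.1595] jawyaw 168.09 tilt 0.01 F [0.77 1.5  0.11] T [ 0.613 -0.406  0.058] w 8.53 q [ 0.47  0.14 -0.22  0.   -1.21 -0.67]
depth 20.0 lat xbox -1.9 ybox 0.8 Faxis -0.32
```

carry_out:
  rows: [-0.005,-0.03,0.013,0,-0.01,-0.06,0.026,0,-0.012,-0.075,0.033,0,-0.012,-0.075,0.033,0]

```text
clock: 21.68
eef_pos: [0.4671, 0.063, 0.1617]
ee_rot: [[0.206, 0.0, -0.978], [0.978, 0.0, 0.206], [0.0, -1.0, -0.0]]
contact_force: [1.3, 1.4, -0.2]
gripper_width: 0.0088
```

```bash
python3 - <<'E'
from st import *
depb()
E
```

```text
t 21.68 p [0.4671 0.063  0.1617] jawyaw 168.09 tilt 0.01 F [ 1.34  1.36 -0.24] T [ 0.608 -0.372  0.13 ] w 8.77 q [ 0.47  0.13 -0.22  0.   -1.21 -0.68]
depth 17.5 lat xbox -1.9 ybox 0.8 Faxis -0.87
```

```bash
python3 - <<'E'
from fit import *
im=capture("wrist");ci=camera_info("wrist");np.save("ciw28.npy",ci,allow_pickle=True)
cv2.imwrite("pics/w28z.png",cv2.cvtColor(cv2.resize(im[155:320,130:290],None,fx=4.5,fy=3.6,interpolation=cv2.INTER_CUBIC)[:,:],cv2.COLOR_RGB2BGR))
zoom(capture("scene"),(160,120,280,240),5,"s28")
E
```

```text
(no output)
```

View pics/w28z.png

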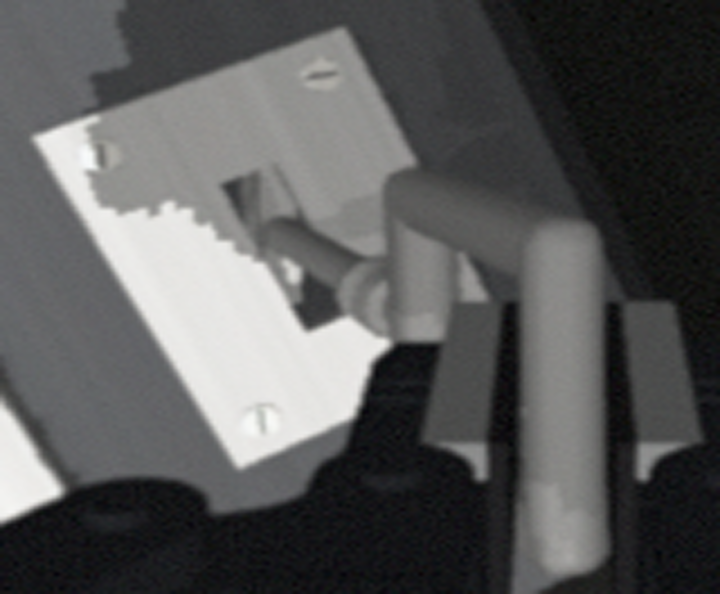

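View pics/s28.png

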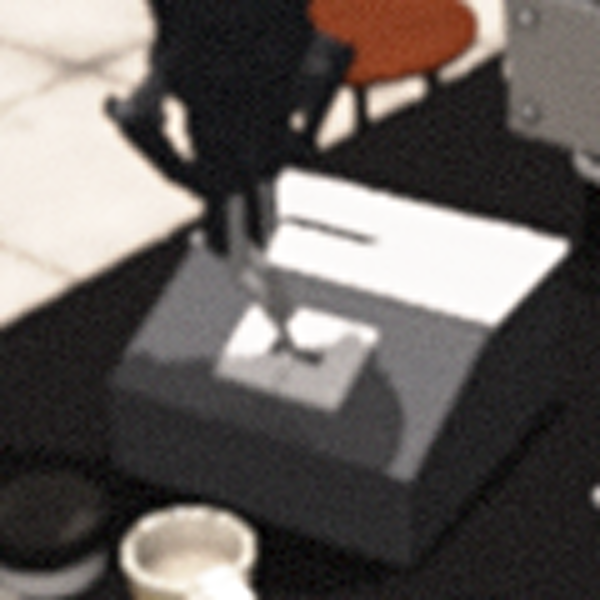

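carry_out:
  rows: [0.015,0.03,-0.05,0,0.025,0.06,-0.08,0,0.035,0.1,-0.1,0,0.045,0.14,-0.12,0,0.055,0.18,-0.14,0,0.06,0.22,-0.16,0,0.065,0.26,-0.175,0,0.065,0.26,-0.175,0]

```text
clock: 22.45
eef_pos: [0.4726, 0.0637, 0.1536]
ee_rot: [[0.206, -0.0, -0.978], [0.978, -0.0, 0.206], [-0.0, -1.0, 0.0]]
contact_force: [0.9, 1.1, -0.0]
gripper_width: 0.0086
```

```bash
python3 - <<'E'
from st import *
depb()
E
```

```text
t 22.45 p [0.4726 0.0637 0.1536] jawyaw 168.09 tilt 0.03 F [ 0.86  1.12 -0.05] T [ 0.57  -0.176  0.048] w 8.65 q [ 0.46  0.15 -0.22  0.   -1.2  -0.67]
depth 27.2 lat xbox -0.5 ybox 0.7 Faxis -0.48
```

Sinks freely. Push on to the bottom.

carry_out:
  rows: [0.01,0.03,-0.02,0,0.015,0.06,-0.035,0,0.02,0.09,-0.05,0,0.025,0.12,-0.065,0,0.03,0.15,-0.08,0,0.03,0.15,-0.08,0]

```text
clock: 22.95
eef_pos: [0.4751, 0.0625, 0.1531]
ee_rot: [[0.205, 0.002, -0.979], [0.979, -0.003, 0.205], [-0.003, -1.0, -0.003]]
contact_force: [-11.7, -2.9, 26.3]
gripper_width: 0.0085
```

```bash
python3 - <<'E'
from st import *
depb()
im=capture("wrist")
cv2.imwrite("pics/w29z.png",cv2.cvtColor(cv2.resize(im[155:320,130:290],None,fx=4.5,fy=3.6,interpolation=cv2.INTER_CUBIC)[:,:],cv2.COLOR_RGB2BGR))
E
```

```text
t 22.95 p [0.4751 0.0625 0.1531] jawyaw 168.15 tilt 0.21 F [-11.68  -2.93  26.32] T [-0.853  4.175  0.034] w 8.53 q [ 0.46  0.15 -0.22  0.   -1.19 -0.67]
depth 28.6 lat xbox 1.2 ybox -0.9 Faxis 28.92
```

View pics/w29z.png

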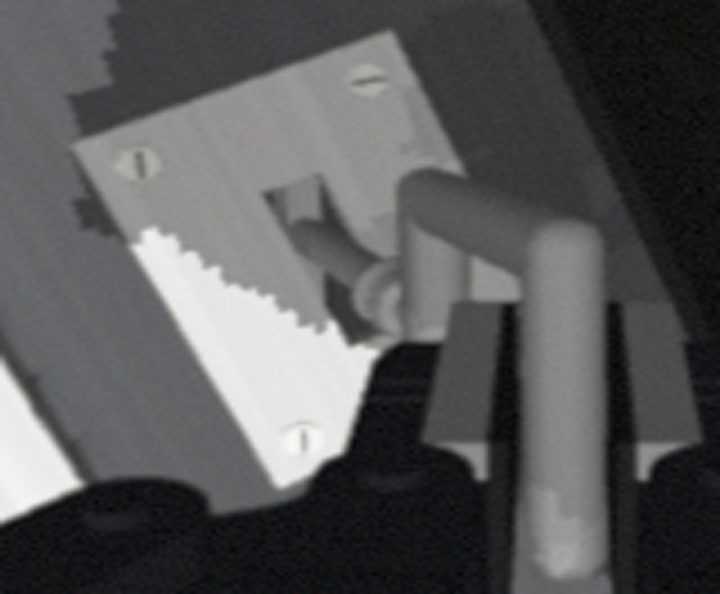

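carry_out:
  rows: [0,-0.04,0.02,0,0,-0.04,0.02,0.8,0,-0.04,0.02,1.6,0,-0.04,0.02,2.4,0,-0.04,0.02,3,0,-0.04,0.02,3]

```text
clock: 23.5
eef_pos: [0.4749, 0.0636, 0.1527]
ee_rot: [[0.454, 0.002, -0.891], [0.891, -0.001, 0.454], [-0.0, -1.0, -0.002]]
contact_force: [-6.5, -0.8, 13.2]
gripper_width: 0.0085
```

```bash
python3 - <<'E'
from st import *
depb()
im=capture("wrist");np.save("ciw30.npy",camera_info("wrist"),allow_pickle=True)
zoom(im,(100,60,400,384),2.2,"w30")
E
```

```text
t 23.5 p [0.4749 0.0636 0.1527] jawyaw 152.97 tilt 0.14 F [-6.54 -0.82 13.16] T [-0.228  1.897  0.125] w 8.49 q [ 0.46  0.15 -0.22  0.   -1.19 -0.94]
depth 29.0 lat xbox 1.0 ybox 0.1 Faxis 14.71
```

View pics/w30.png

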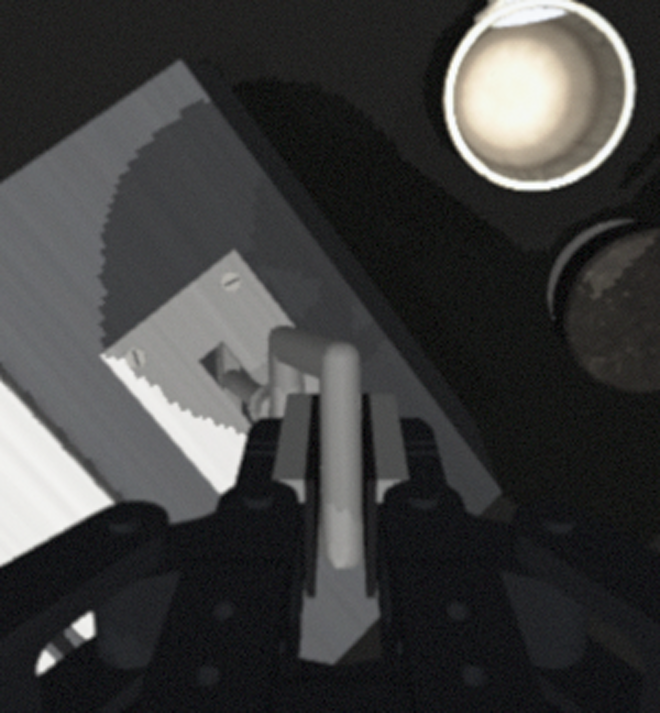

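carry_out:
  rows: [0,-0.02,0.01,0.7,0,-0.02,0.01,1.4,0,-0.02,0.01,2.1,0,-0.02,0.01,2.8,0,-0.02,0.01,3.5,0,-0.02,0.01,4.2,0,-0.02,0.01,4.2]

```text
clock: 24.13
eef_pos: [0.4748, 0.0639, 0.1524]
ee_rot: [[0.744, 0.002, -0.668], [0.668, -0.001, 0.744], [0.001, -1.0, -0.002]]
contact_force: [-3.4, -0.9, 8.2]
gripper_width: 0.0078
```

```bash
python3 - <<'E'
from st import *
depb()
im=capture("wrist");np.save("ciw31.npy",camera_info("wrist"),allow_pickle=True)
zoom(im,(100,60,400,384),2.2,"w31")
E
```

```text
t 24.13 p [0.4748 0.0639 0.1524] jawyaw 131.94 tilt 0.12 F [-3.4  -0.86  8.25] T [-0.229  0.717  0.101] w 7.77 q [ 0.46  0.16 -0.22  0.   -1.19 -1.3 ]
depth 29.2 lat xbox 0.9 ybox 0.5 Faxis 8.95
```

View pics/w31.png

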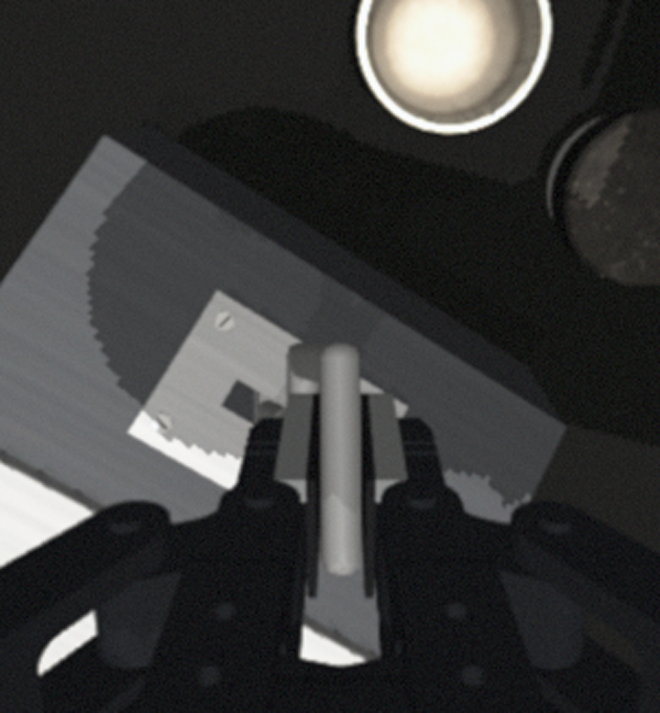

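carry_out:
  rows: [0,0,0,0.7,0,0,0,1.4,0,0,0,2.1,0,0,0,2.8,0,0,0,3.4,0,0,0,3.4]

```text
clock: 24.68
eef_pos: [0.4747, 0.0639, 0.1521]
ee_rot: [[0.907, 0.001, -0.422], [0.422, -0.001, 0.907], [0.001, -1.0, -0.002]]
contact_force: [-1.5, -0.9, 6.5]
gripper_width: 0.0074
```

```bash
python3 - <<'E'
from st import *
depb()
zoom(capture("scene"),(160,100,300,240),4,"s32")
E
```

```text
t 24.68 p [0.4747 0.0639 0.1521] jawyaw 114.95 tilt 0.11 F [-1.54 -0.95  6.54] T [-0.269  0.449  0.031] w 7.43 q [ 0.46  0.16 -0.22  0.   -1.19 -1.6 ]
depth 29.4 lat xbox 0.7 ybox 0.5 Faxis 6.63
```

View pics/s32.png

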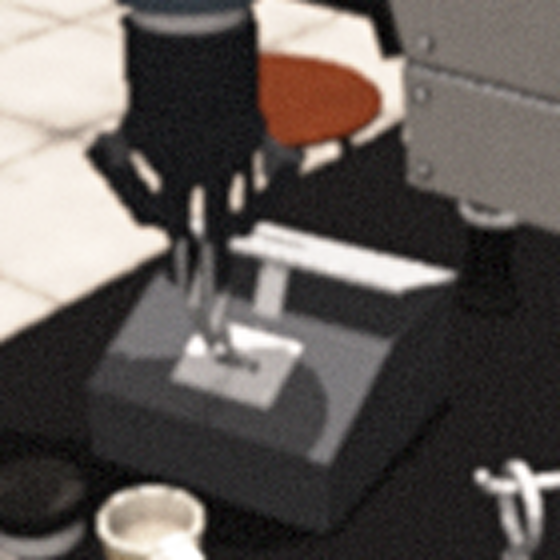

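carry_out:
  rows: [0,0,0,0.3,0,0,0,0.6,0,0,0,0.9,0,0,0,1.1,0,0,0,1.1]

```text
clock: 25.15
eef_pos: [0.4748, 0.0639, 0.1521]
ee_rot: [[0.942, 0.001, -0.335], [0.335, -0.001, 0.942], [0.001, -1.0, -0.002]]
contact_force: [-0.9, -0.1, 6.5]
gripper_width: 0.0073
```

```bash
python3 - <<'E'
from st import *
depb()
im=capture("wrist")
zoom(im,(100,60,400,384),2.2,"w33")
E
```

```text
t 25.15 p [0.4748 0.0639 0.1521] jawyaw 109.56 tilt 0.11 F [-0.91 -0.09  6.54] T [-0.224  0.477  0.03 ] w 7.29 q [ 0.46  0.16 -0.22  0.   -1.19 -1.69]
depth 29.4 lat xbox 0.7 ybox 0.5 Faxis 6.31
```

View pics/w33.png

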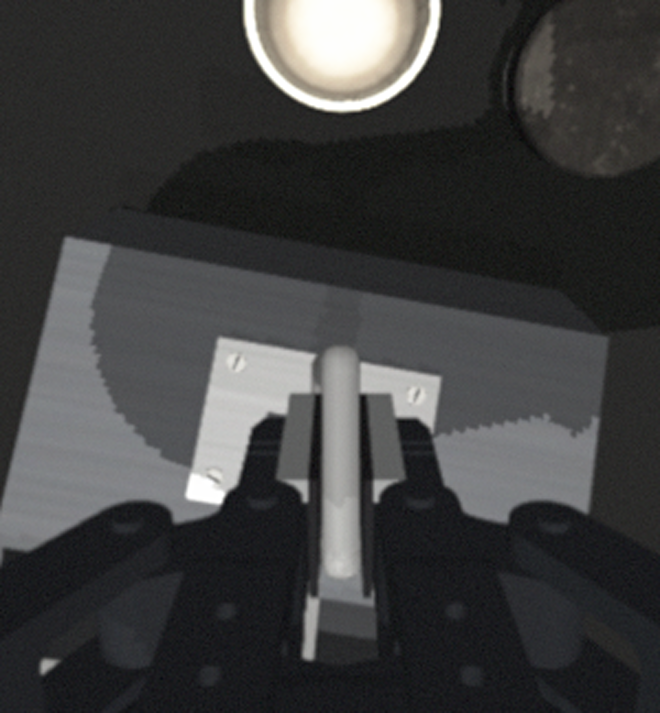

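carry_out:
  rows: [0,0,0,0.3,0,0,0,0.6,0,0,0,0.6]

```text
clock: 25.45
eef_pos: [0.4747, 0.0639, 0.1521]
ee_rot: [[0.959, 0.001, -0.285], [0.285, -0.001, 0.959], [0.001, -1.0, -0.002]]
contact_force: [-1.7, -0.6, 6.7]
gripper_width: 0.0073
```

```bash
python3 - <<'E'
from st import *
depb()
E
```

```text
t 25.45 p [0.4747 0.0639 0.1521] jawyaw 106.55 tilt 0.11 F [-1.71 -0.6   6.7 ] T [-0.196  0.488  0.131] w 7.32 q [ 0.46  0.16 -0.22  0.   -1.19 -1.75]
depth 29.4 lat xbox 0.7 ybox 0.5 Faxis 6.82
```

carry_out:
  rows: [0,0,0,0.25,0,0,0,0.5,0,0,0,0.5]

```text
clock: 25.7
eef_pos: [0.4748, 0.0641, 0.1522]
ee_rot: [[0.97, 0.002, -0.244], [0.244, -0.001, 0.97], [0.001, -1.0, -0.001]]
contact_force: [-1.6, 1.3, 6.8]
gripper_width: 0.0073
```

```bash
python3 - <<'E'
from st import *
depb()
E
```

```text
t 25.7 p [0.4748 0.0641 0.1522] jawyaw 104.1 tilt 0.11 F [-1.65  1.33  6.84] T [0.025 0.567 0.431] w 7.26 q [ 0.46  0.16 -0.22  0.   -1.19 -1.79]
depth 29.4 lat xbox 0.8 ybox 0.7 Faxis 6.8
```

carry_out:
  rows: [0,0,0,-1,0,0,0,-2.2,0,0,0,-3.4,0,0,0,-4.6,0,0,0,-5.8,0,0,0,-7,0,0,0,-8.2,0,0,0,-9.4,0,0,0,-10.6,0,0,0,-11.8,0,0,0,-12.4,0,0,0,-12.4]

```text
clock: 26.7
eef_pos: [0.4738, 0.063, 0.1509]
ee_rot: [[0.239, -0.002, -0.971], [0.971, -0.003, 0.239], [-0.003, -1.0, 0.001]]
contact_force: [-0.6, -3.4, 1.5]
gripper_width: 0.0075
```

```bash
python3 - <<'E'
from st import *
depb()
E
```

```text
t 26.7 p [0.4738 0.063  0.1509] jawyaw 166.17 tilt 0.19 F [-0.56 -3.37  1.53] T [-1.51   0.109 -0.178] w 7.48 q [ 0.46  0.16 -0.23  0.   -1.19 -0.7 ]
depth 30.1 lat xbox -0.6 ybox -0.2 Faxis 1.85
```

carry_out:
  rows: [0,0,0,-0.6,0,0,0,-1.2,0,0,0,-1.8,0,0,0,-1.8,0,0,0,-1.8]

```text
clock: 27.12
eef_pos: [0.4743, 0.0638, 0.1511]
ee_rot: [[0.089, -0.0, -0.996], [0.996, -0.001, 0.089], [-0.001, -1.0, 0.0]]
contact_force: [-0.2, -2.3, 1.3]
gripper_width: 0.0073
```

```bash
python3 - <<'E'
from st import *
depb()
im=capture("wrist");np.save("ciw34.npy",camera_info("wrist"),allow_pickle=True)
zoom(im,(100,60,400,384),2.2,"w34")
E
```

```text
t 27.12 p [0.4743 0.0638 0.1511] jawyaw 174.92 tilt 0.07 F [-0.23 -2.34  1.32] T [-1.469 -0.087 -0.239] w 7.26 q [ 0.46  0.16 -0.23  0.   -1.19 -0.55]
depth 30.1 lat xbox 0.0 ybox 0.5 Faxis 1.45
```

View pics/w34.png

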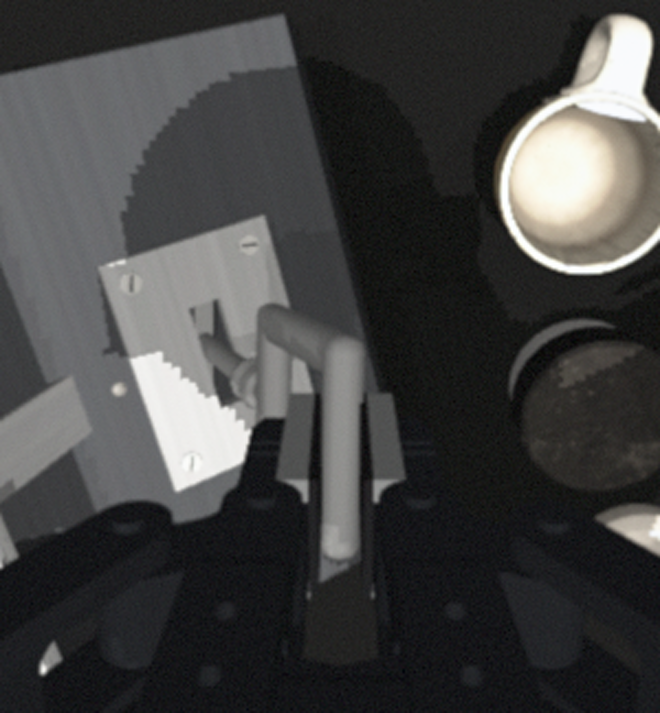

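carry_out:
  rows: [0,0,0,-0.5,0,0,0,-1.0,0,0,0,-1.5,0,0,0,-1.5]

```text
clock: 27.5
eef_pos: [0.4745, 0.0643, 0.1512]
ee_rot: [[-0.045, 0.0, -0.999], [0.999, -0.0, -0.045], [-0.0, -1.0, -0.0]]
contact_force: [0.6, -4.3, 2.4]
gripper_width: 0.0075
```

```bash
python3 - <<'E'
from st import *
depb()
im=capture("wrist");np.save("ciw35.npy",camera_info("wrist"),allow_pickle=True)
zoom(im,(100,60,400,384),2.2,"w35")
E
```

```text
t 27.5 p [0.4745 0.0643 0.1512] jawyaw -177.43 tilt 0.03 F [ 0.61 -4.31  2.35] T [-1.517 -0.269 -0.25 ] w 7.55 q [ 0.46  0.16 -0.23  0.   -1.19 -0.42]
depth 30.2 lat xbox 0.2 ybox 0.9 Faxis 2.16
```

View pics/w35.png

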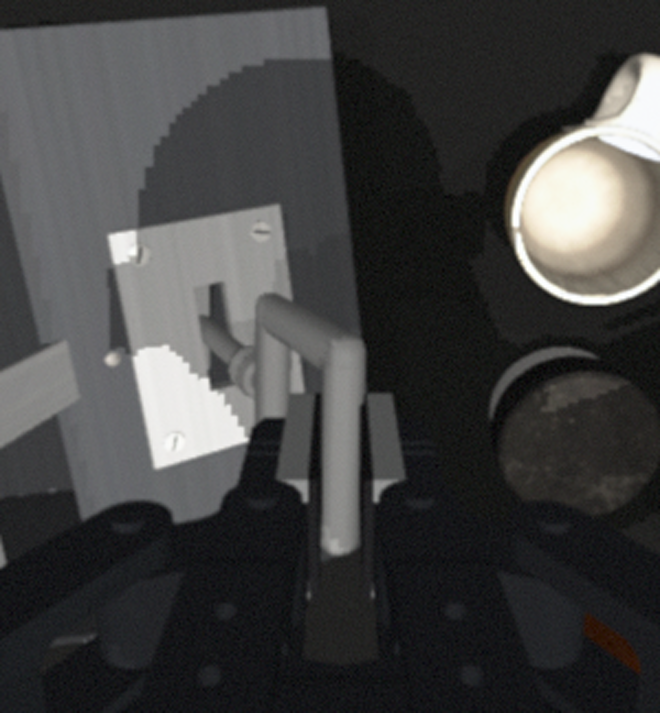

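carry_out:
  rows: [0,0,0,-0.5,0,0,0,-1.0,0,0,0,-1.4,0,0,0,-1.4]

```text
clock: 27.88
eef_pos: [0.4746, 0.0645, 0.1512]
ee_rot: [[-0.166, 0.001, -0.986], [0.986, -0.0, -0.166], [-0.0, -1.0, -0.001]]
contact_force: [0.7, -3.3, 1.4]
gripper_width: 0.0072
```

```bash
python3 - <<'E'
from st import *
depb()
im=capture("wrist");np.save("ciw36.npy",camera_info("wrist"),allow_pickle=True)
zoom(im,(100,60,400,384),2.2,"w36")
E
```

```text
t 27.88 p [0.4746 0.0645 0.1512] jawyaw -170.47 tilt 0.04 F [ 0.72 -3.29  1.41] T [-1.504 -0.448 -0.19 ] w 7.22 q [ 0.46  0.16 -0.23  0.   -1.19 -0.3 ]
depth 30.2 lat xbox 0.4 ybox 1.1 Faxis 1.2
```

View pics/w36.png

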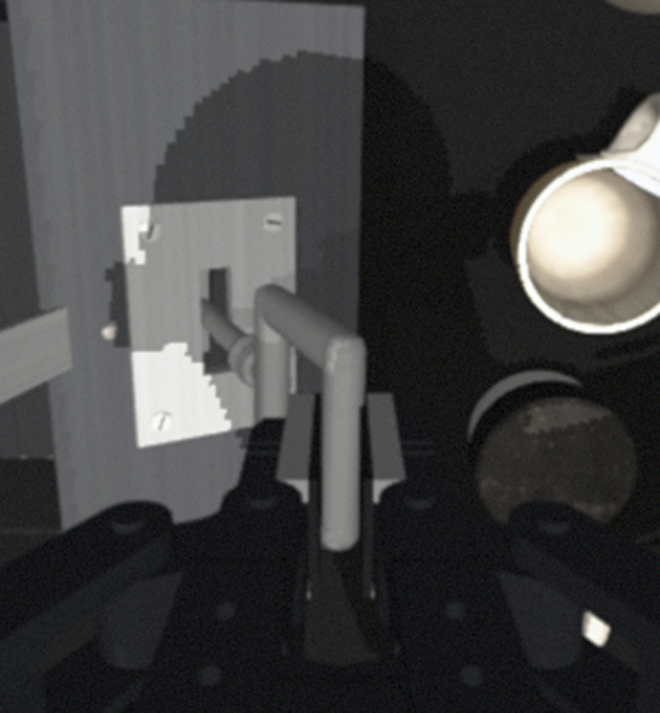

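carry_out:
  rows: [0,0,0,0,0,0,0,0,0,0,0,0,0,0,0,0,0,-1,0,0,0,-1.6,0,-1,0,-1.7,0,-2.4,0,-1.7,0,-3.8,0,-1.7,0,-5.2,0,-1.7,0,-6.6,0,-1.7,0,-8,0,-1.7,0,-9.4]
  grip: 40

```text
clock: 28.93
eef_pos: [0.4742, 0.0648, 0.2019]
ee_rot: [[-0.838, -0.0, -0.546], [0.546, 0.001, -0.838], [0.0, -1.0, -0.0]]
contact_force: [-0.0, -0.2, -0.9]
gripper_width: 0.0399
```

carry_out:
  rows: [0.3,0,0,-1.4,0.6,0,0,-2.8,0.8,0,0,-4.2,1,0,0,-5.6,1,0,0,-7,1,0,0,-8.4,1,0,0,-8.5,1,0,0,-8.5]
  grip: 66

```text
clock: 29.6
eef_pos: [0.4492, 0.0813, 0.202]
ee_rot: [[-0.988, -0.0, 0.155], [-0.155, 0.0, -0.988], [0.0, -1.0, -0.0]]
contact_force: [-0.4, 0.5, -0.3]
gripper_width: 0.0661
```

```bash
python3 - <<'E'
from st import *
st()
im=capture("wrist");np.save("ciw37.npy",camera_info("wrist"),allow_pickle=True)
zoom(im,(0,0,512,384),1.5,"w37")
zoom(capture("scene"),(160,100,300,240),4,"s37")
E
```

```text
t 29.6 p [0.4492 0.0813 0.202 ] jawyaw -81.08 tilt 0.02 F [-0.4   0.49 -0.29] T [ 0.009 -0.014  0.002] w 66.07 q [ 0.52  0.08 -0.18 -0.   -1.31  1.2 ]
```

View pics/w37.png

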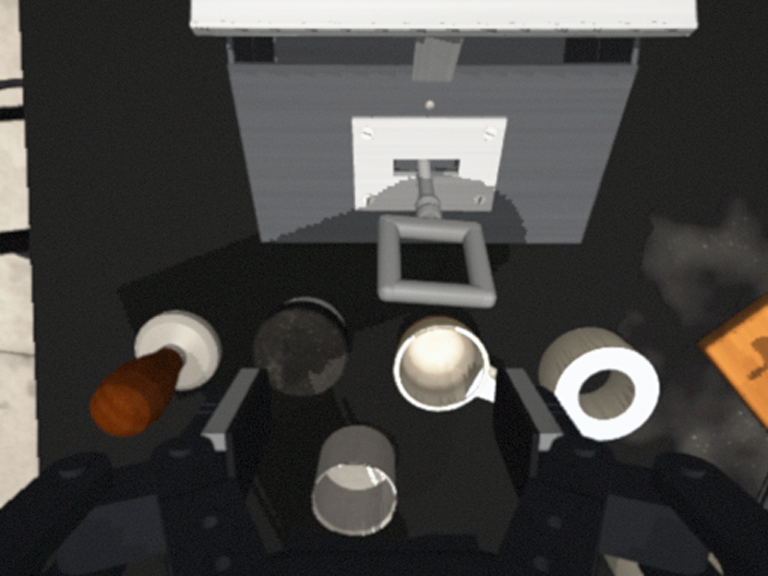

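View pics/s37.png

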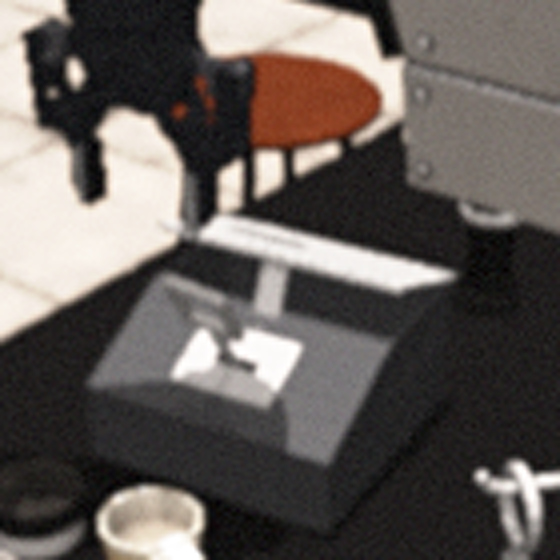

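```bash
python3 - <<'E'
import cv2
im=cv2.imread("pics/w37.png");cv2.imwrite("pics/w37z.png",cv2.resize(im[140:320,350:530],None,fx=4,fy=3.3,interpolation=cv2.INTER_CUBIC))
E
```

```text
(no output)
```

View pics/w37z.png

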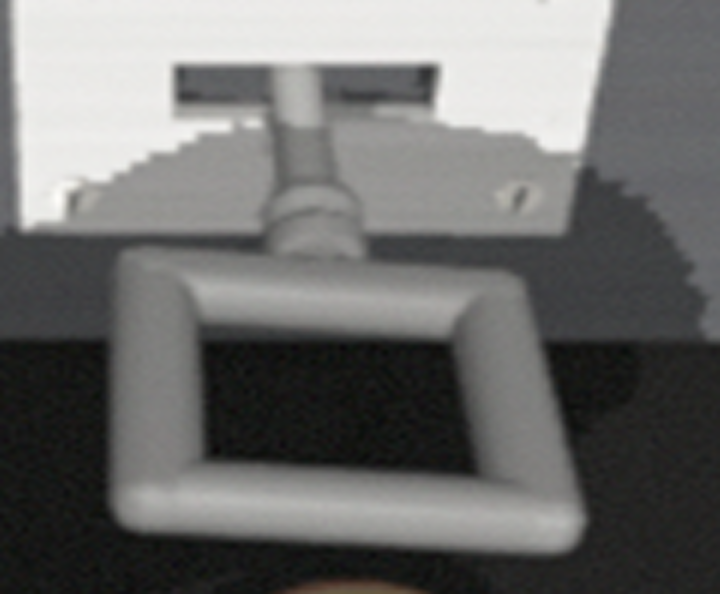

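```bash
python3 - <<'E'
from fit import *
ci=np.load("ciw37.npy",allow_pickle=True).item();s=state();p=s['eef_pos'];R=s['ee_rot']
c=lambda a,b:((a/4+350)/1.5,(b/3.3+140)/1.5)
obs=[((0,-19,118),c(155,497)),((0,19,118),c(540,520)),((0,-19,79),c(152,288)),((0,19,79),c(490,305)),((0,0,66.5),c(316,222)),((0,0,40),c(297,95))]
Rk,o,e=fitkey(ci,obs);print(e.round(1));rep(Rk,o)
g=o+Rk@np.array([0,0,.100]);print("grip pt",g,(R.T@(g+[0,0,-.019]-p)/.03).round(3),"roll",np.degrees(np.arcsin(Rk[2,1])), "yaw",np.degrees(np.arctan2(Rk[1,1],Rk[0,1])))
E
```

```text
[[ 0.5  1.4]
 [-0.4  0.5]
 [-0.1 -2.3]
 [-0.  -1.8]
 [-0.3  0.4]
 [ 0.4  1.8]]
origin [0.5317 0.0736 0.0547] bar [0.4662 0.062  0.1521] eye [0.4751 0.0636 0.1389] lean front 34.3 lean y -0.7
theta cw 5.9 origin in lock [  7.7   2.3 -33.2] bar dir yaw 94.3
grip pt [0.47618094 0.06377343 0.13725709] [-0.797  2.79   0.711] roll -3.8954962469315975 yaw -85.7305970670866
```

carry_out:
  rows: [-0.4,0.2,0.35,0.3,-0.8,0.4,0.71,0.3,-0.8,1.2,0.71,0.3,-0.8,2,0.71,0.3,-0.8,2.5,0.71,0.3,-0.8,2.7,0.71,0.3,-0.8,2.7,0.71,0.3]

```text
clock: 30.28
eef_pos: [0.4756, 0.0634, 0.1198]
ee_rot: [[-0.991, -0.003, 0.13], [-0.13, -0.001, -0.991], [0.003, -1.0, 0.001]]
contact_force: [-0.5, 0.2, 1.0]
gripper_width: 0.0654
```

```bash
python3 - <<'E'
from st import *
st()
im=capture("wrist")
zoom(im,(100,60,400,384),2.2,"w38")
E
```

```text
t 30.28 p [0.4756 0.0634 0.1198] jawyaw -82.51 tilt 0.18 F [-0.55  0.18  1.03] T [0.037 0.042 0.   ] w 65.41 q [ 0.46  0.19 -0.27 -0.   -1.11  1.24]
```

View pics/w38.png

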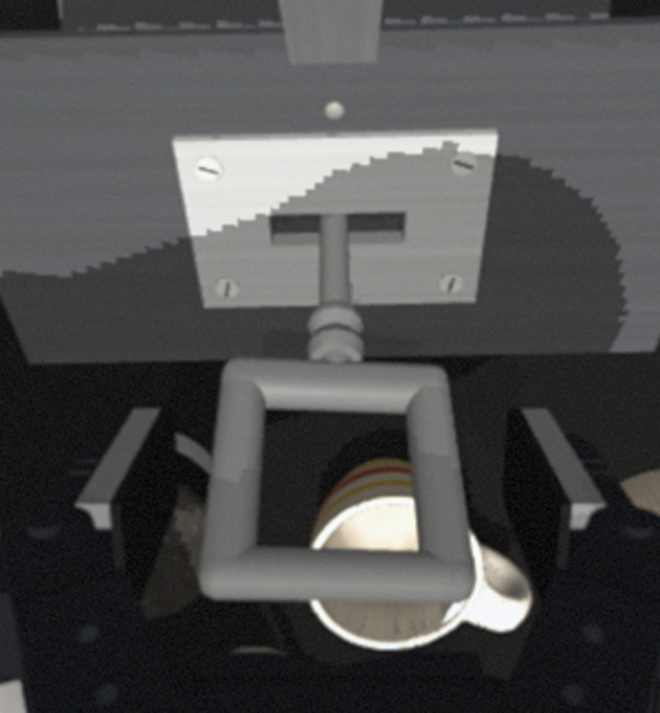

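carry_out:
  rows: [0,0,0,0,0,0,0,0,0,0,0,0,0,0,0,0,0,0,0,-0.15,0,0,0,-0.3,0,0,0,-0.3]
  grip: 40
  force: 30

```text
clock: 30.92
eef_pos: [0.4771, 0.0635, 0.1223]
ee_rot: [[-0.987, 0.002, 0.159], [-0.159, -0.0, -0.987], [-0.002, -1.0, 0.001]]
contact_force: [-1.4, -0.7, 6.7]
gripper_width: 0.0459
```

```bash
python3 - <<'E'
from st import *
dep()
im=capture("wrist");np.save("ciw39.npy",camera_info("wrist"),allow_pickle=True)
zoom(im,(100,60,400,384),2.2,"w39")
E
```

```text
t 30.92 p [0.4771 0.0635 0.1223] jawyaw -80.85 tilt 0.13 F [-1.41 -0.73  6.67] T [-0.398  0.371 -0.126] w 45.9 q [ 0.46  0.18 -0.27  0.   -1.11  1.27]
depth 30.2 lat xbox -5.4 ybox 0.9 Faxis 6.68 Taxis 0.028
```

View pics/w39.png

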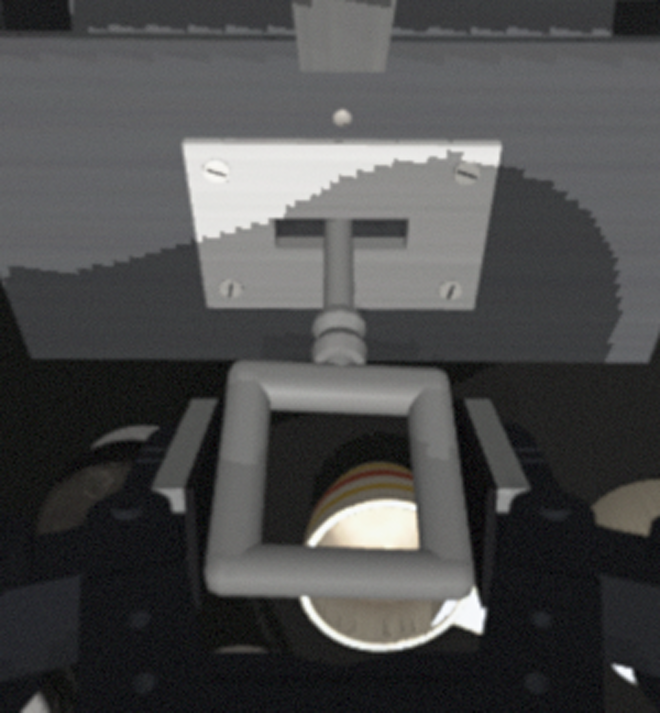

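carry_out:
  rows: [0.014,-0.06,0,0,0.05,-0.12,0,0,0.08,-0.18,0,0,0.11,-0.24,0,0,0.14,-0.3,0,0,0.14,-0.3,0,0]

```text
clock: 31.47
eef_pos: [0.4723, 0.0631, 0.1306]
ee_rot: [[-0.987, 0.001, 0.158], [-0.158, 0.0, -0.987], [-0.001, -1.0, -0.0]]
contact_force: [1.6, -0.4, 1.9]
gripper_width: 0.0459
```

```bash
python3 - <<'E'
from st import *
dep()
E
```

```text
t 31.47 p [0.4723 0.0631 0.1306] jawyaw -80.9 tilt 0.04 F [ 1.6  -0.41  1.86] T [-0.24  -0.617  0.01 ] w 45.9 q [ 0.46  0.17 -0.27  0.   -1.14  1.27]
depth 20.7 lat xbox -6.2 ybox 1.2 Faxis 1.04 Taxis 0.15
```

carry_out:
  rows: [0,-0.06,0,0,0.02,-0.12,0,0,0.04,-0.18,0,0,0.06,-0.24,0,0,0.08,-0.3,0,0,0.1,-0.36,0,0,0.1,-0.36,0,0]

```text
clock: 32.05
eef_pos: [0.4689, 0.0626, 0.1411]
ee_rot: [[-0.987, -0.0, 0.158], [-0.158, -0.0, -0.987], [0.0, -1.0, -0.0]]
contact_force: [0.6, -0.4, -0.5]
gripper_width: 0.0455
```

```bash
python3 - <<'E'
from st import *
dep()
im=capture("wrist")
zoom(im,(100,60,400,384),2.2,"w40")
E
```

```text
t 32.05 p [0.4689 0.0626 0.1411] jawyaw -80.91 tilt 0.02 F [ 0.58 -0.39 -0.53] T [-0.164  0.037 -0.038] w 45.46 q [ 0.47  0.15 -0.26 -0.   -1.16  1.26]
depth 9.8 lat xbox -5.0 ybox 1.2 Faxis -0.69 Taxis 0.032
```

View pics/w40.png

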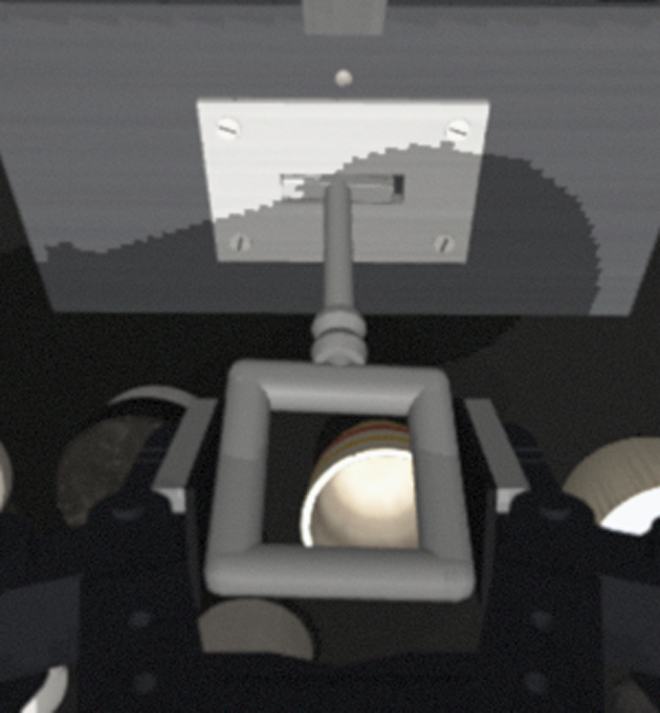

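carry_out:
  rows: [0.03,-0.06,0,0,0.06,-0.12,0,0,0.09,-0.18,0,0,0.11,-0.23,0,0,0.11,-0.23,0,0]

```text
clock: 32.52
eef_pos: [0.4658, 0.062, 0.148]
ee_rot: [[-0.987, -0.0, 0.158], [-0.158, -0.0, -0.987], [0.0, -1.0, 0.0]]
contact_force: [-1.3, -0.9, -1.4]
gripper_width: 0.0457
```

carry_out:
  rows: [-0.12,-0.02,0,0,-0.24,-0.05,0,0,-0.36,-0.09,0,0,-0.48,-0.13,0,0,-0.6,-0.17,0,0,-0.6,-0.17,0,0]

```text
clock: 33.02
eef_pos: [0.4843, 0.065, 0.1528]
ee_rot: [[-0.987, -0.0, 0.158], [-0.158, -0.0, -0.987], [0.0, -1.0, 0.0]]
contact_force: [-2.9, -1.7, -1.1]
gripper_width: 0.0458
```

```bash
python3 - <<'E'
from st import *
dep()
im=capture("wrist")
zoom(im,(100,60,400,384),2.2,"w41")
zoom(capture("scene"),(160,100,300,240),4,"s41")
E
```

```text
t 33.02 p [0.4843 0.065  0.1528] jawyaw -80.91 tilt 0.03 F [-2.95 -1.66 -1.11] T [-0.421  1.415  0.018] w 45.8 q [ 0.46  0.17 -0.2   0.   -1.2   1.27]
depth 5.7 lat xbox 12.3 ybox 1.2 Faxis 0.33 Taxis 0.1
```

View pics/w41.png

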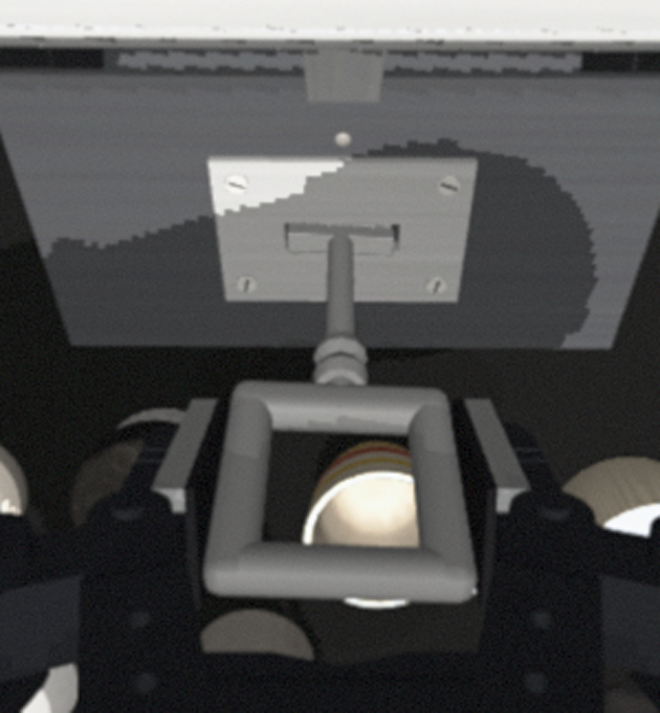

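View pics/s41.png

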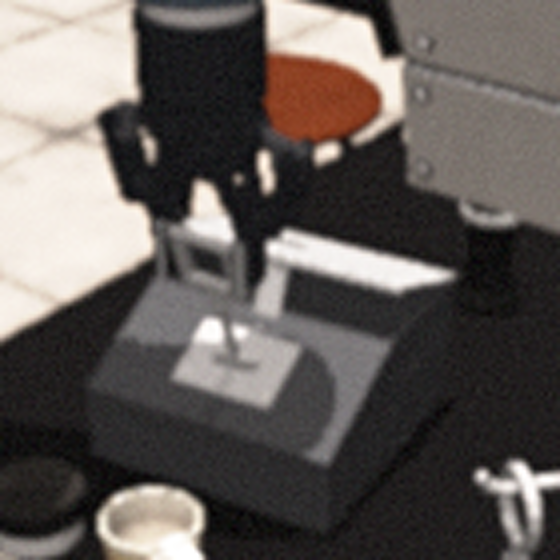

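carry_out:
  rows: [-0.12,-0.02,0,0,-0.24,-0.03,0,0,-0.36,-0.05,0,0,-0.48,-0.07,0,0,-0.6,-0.08,0,0,-0.72,-0.09,0,0,-0.8,-0.1,0,0,-0.8,-0.1,0,0]

```text
clock: 33.78
eef_pos: [0.5081, 0.0689, 0.1559]
ee_rot: [[-0.987, 0.001, 0.158], [-0.158, 0.0, -0.987], [-0.001, -1.0, 0.0]]
contact_force: [-2.6, -1.2, -0.4]
gripper_width: 0.0452
```

```bash
python3 - <<'E'
from st import *
dep()
im=capture("wrist")
zoom(im,(100,60,400,384),2.2,"w42")
zoom(capture("scene"),(160,100,300,240),4,"s42")
E
```

```text
t 33.78 p [0.5081 0.0689 0.1559] jawyaw -80.91 tilt 0.03 F [-2.57 -1.17 -0.37] T [-0.24   1.239  0.004] w 45.16 q [ 0.44  0.22 -0.13  0.   -1.22  1.29]
depth 13.1 lat xbox 33.3 ybox 1.4 Faxis 0.81 Taxis 0.023
```

View pics/w42.png

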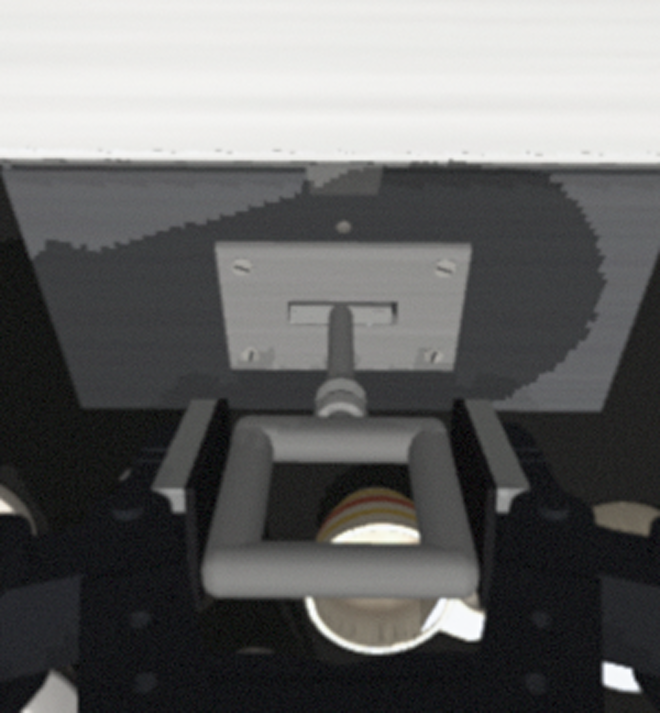

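View pics/s42.png

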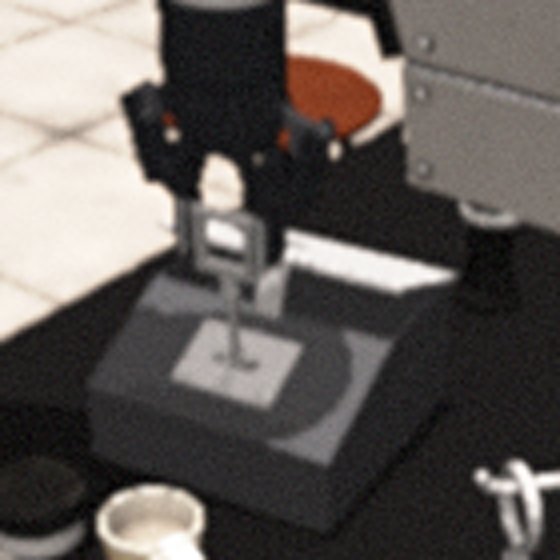

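carry_out:
  rows: [0.03,-0.1,0,0,0.05,-0.4,0,0,0.05,-1,0,0,0.05,-2,0,0,0.05,-3,0,0,0.05,-3.6,0,0,0.05,-3.7,0,0]

```text
clock: 34.47
eef_pos: [0.5085, 0.0689, 0.2727]
ee_rot: [[-0.987, 0.011, 0.158], [-0.158, 0.003, -0.987], [-0.011, -1.0, -0.001]]
contact_force: [0.8, 0.1, 0.1]
gripper_width: 0.0453
```

```bash
python3 - <<'E'
from st import *
s=st()
im=capture("wrist");np.save("ciw43.npy",camera_info("wrist"),allow_pickle=True)
zoom(im,(100,60,400,384),2.2,"w43")
R=s['ee_rot'];p=s['eef_pos']
# bow bar home position and front approach
bx=np.array([np.cos(np.radians(-40.1)),np.sin(np.radians(-40.1)),0])
hang=np.array([.3575,-.265,0]) # TCP xy at grasp
tgt=hang-bx*.060+np.array([0,0,.264]);print(tgt,(R.T@(tgt-p)/.03).round(2))
zoom(capture("scene"),(150,60,300,240),4,"s43")
E
```

```text
t 34.47 p [0.5085 0.0689 0.2727] jawyaw -80.89 tilt 0.63 F [0.8  0.13 0.13] T [-0.009 -0.034 -0.016] w 45.34 q [ 0.44  0.16  0.1   0.   -1.49  1.29]
[ 0.31160472 -0.22635258  0.264     ] [8.04 0.19 8.68]
```

View pics/w43.png

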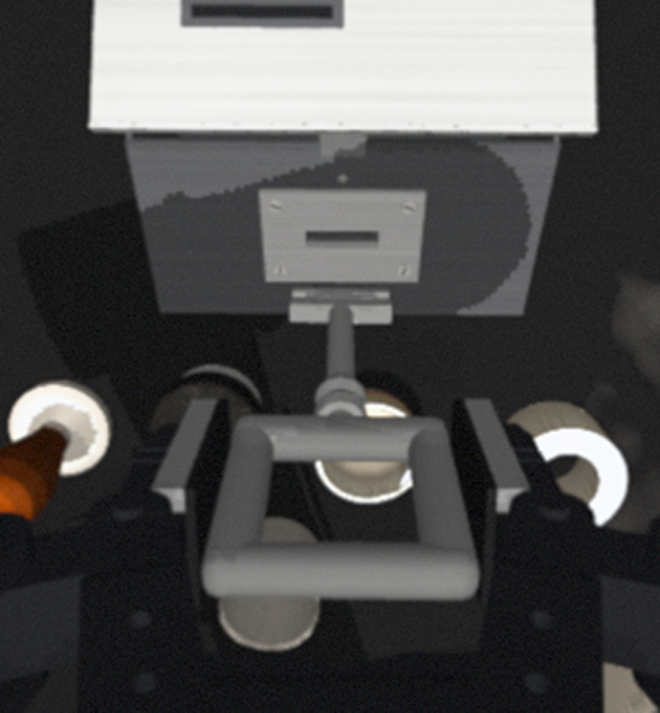

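View pics/s43.png

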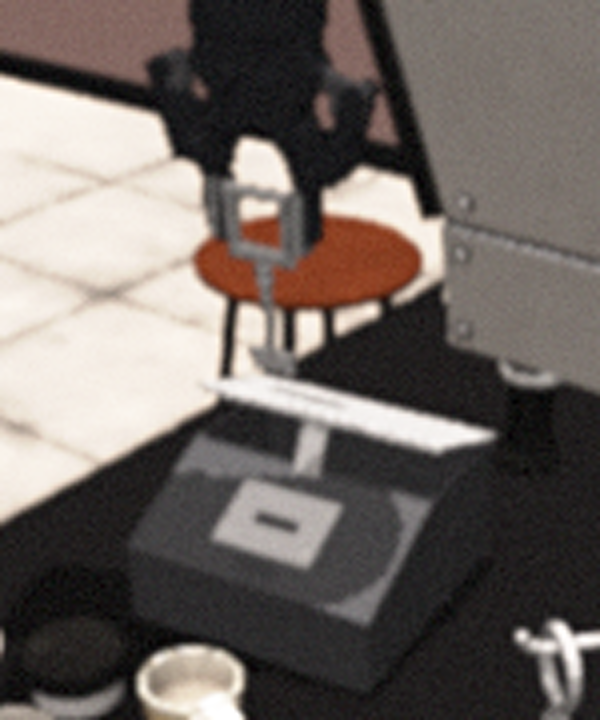

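```bash
python3 - <<'E'
from fit import *
ci=np.load("ciw43.npy",allow_pickle=True).item();s=state();p=s['eef_pos'];R=s['ee_rot']
c=lambda a,b:(a/2.2+100,b/2.2+60)
# bits top face corners (z=14): y=-15,15 ; x=+-3
obs=[((0,-19,118),c(232,568)),((0,19,118),c(450,568)),((0,-19,79),c(255,440)),((0,19,79),c(428,440)),((0,0,66.5),c(340,392)),((0,-15,14),c(289,311)),((0,15,14),c(392,311))]
Rk,o,e=fitkey(ci,obs);print(e.round(1))
T=R.T@Rk;print("key z in tool",T[:,2].round(3),"pitch",np.degrees(np.arctan2(T[0,2],-T[1,2])).round(1))
for n,z in (("tip",0),("eye",102),("bar",118)): print(n,(R.T@(o+Rk@np.array([0,0,z/1e3])-p)*1e3).round(1))
# same for the original grasp reference w6 using predicted model
for pts in [(0,-19,118),(0,19,118),(0,-19,79),(0,0,66.5),(0,-15,14),(0,15,14)]:
    print(pts,((proj(ci,p+R@np.array([pts[0],80-pts[2],pts[1]])/1e3)[0]-[100,60])*2.2).round(0))
E
```

```text
[[-0.4 -0.1]
 [ 0.5 -0.1]
 [-0.1 -1.9]
 [-0.4 -1.9]
 [ 0.4  5.8]
 [ 0.7 -0.8]
 [-0.6 -0.8]]
key z in tool [ 0.141 -0.99   0.001] pitch 8.1
tip [-8.  82.7 -0.1]
eye [  6.3 -18.3   0. ]
bar [  8.6 -34.1   0. ]
(0, -19, 118) [226. 537.]
(0, 19, 118) [457. 538.]
(0, -19, 79) [252. 430.]
(0, 0, 66.5) [341. 405.]
(0, -15, 14) [290. 331.]
(0, 15, 14) [391. 331.]
```

carry_out:
  rows: [7.7,0,9.03,9.84,7.7,0,9.03,9.84,7.7,0,9.03,9.84,7.7,0,9.03,9.84,7.7,0,9.03,9.84,7.7,0,9.03,9.84,7.7,0,9.03,9.84,7.7,0,9.03,9.84,7.7,0,9.03,9.84,7.7,0,9.03,9.84,7.7,0,9.03,9.84,7.7,0,9.03,9.84]

```text
clock: 35.57
eef_pos: [0.3206, -0.2352, 0.2662]
ee_rot: [[-0.765, -0.001, -0.645], [0.645, 0.001, -0.765], [0.001, -1.0, -0.0]]
contact_force: [-0.1, 0.2, -1.0]
gripper_width: 0.0455
```

```bash
python3 - <<'E'
from st import *
s=st()
im=capture("wrist");np.save("ciw44.npy",camera_info("wrist"),allow_pickle=True)
zoom(im,(0,0,512,384),1.5,"w44")
R=s['ee_rot'];p=s['eef_pos']
print((R.T@(np.array([.3226,-.2354,.2643])-p)/.03).round(3))
E
```

```text
t 35.57 p [ 0.3206 -0.2352  0.2662] jawyaw -130.13 tilt 0.05 F [-0.11  0.16 -1.  ] T [-0.02  -0.064 -0.057] w 45.49 q [-0.23 -0.06 -0.16 -0.   -1.47  1.1 ]
[-0.055  0.064 -0.037]
```

View pics/w44.png

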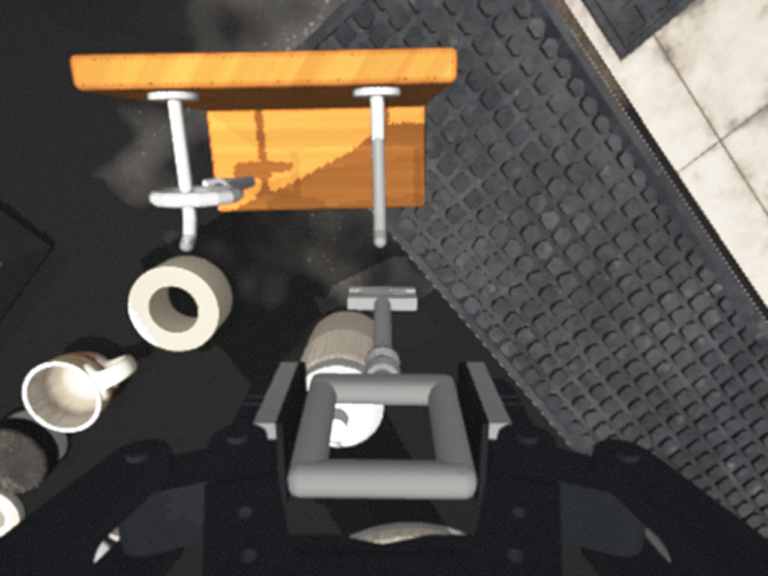

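carry_out:
  rows: [-0.1,0.5,-0.04,0,-0.1,1.5,-0.04,0,-0.1,2.5,-0.04,0,-0.1,3.3,-0.04,0,-0.1,3.8,-0.04,0,-0.1,3.9,-0.04,0,-0.1,3.9,-0.04,0,-0.1,3.9,-0.04,0]

```text
clock: 36.28
eef_pos: [0.3247, -0.2364, 0.1508]
ee_rot: [[-0.766, 0.001, -0.643], [0.643, -0.001, -0.766], [-0.001, -1.0, -0.0]]
contact_force: [-0.1, 0.9, -1.3]
gripper_width: 0.0454
```

```bash
python3 - <<'E'
from st import *
s=st()
im=capture("wrist");np.save("ciw45.npy",camera_info("wrist"),allow_pickle=True)
zoom(im,(0,0,512,384),1.5,"w45")
zoom(capture("scene"),(230,150,380,340),4,"s45")
R=s['ee_rot'];p=s['eef_pos']
print((R.T@(np.array([.3575,-.265,.148])-p)*1e3).round(1))
E
```

```text
t 36.28 p [ 0.3247 -0.2364  0.1508] jawyaw -130.02 tilt 0.08 F [-0.05  0.91 -1.31] T [-0.004 -0.019 -0.029] w 45.4 q [-0.23  0.   -0.4   0.   -1.17  1.11]
[-43.5   2.8   0.8]
```

View pics/w45.png

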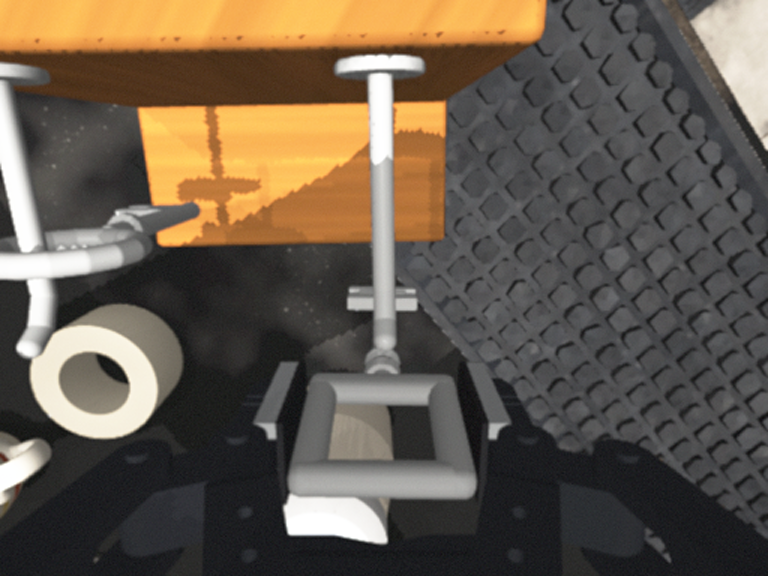

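View pics/s45.png

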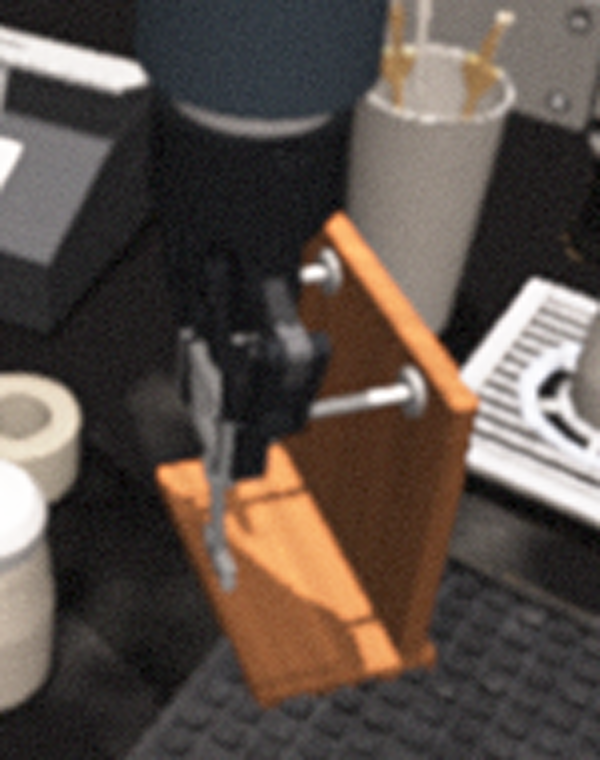

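carry_out:
  rows: [0,0.06,0.02,0,-0.3,0.06,0.02,0,-0.6,0.06,0.02,0,-0.9,0.06,0.02,0,-1.2,0.06,0.02,0,-1.5,0.06,0.02,0,-1.7,0.06,0.02,0,-1.7,0.06,0.02,0]

```text
clock: 37.05
eef_pos: [0.3634, -0.2707, 0.1477]
ee_rot: [[-0.764, -0.0, -0.645], [0.645, -0.0, -0.764], [0.0, -1.0, 0.0]]
contact_force: [-0.2, -0.2, -1.1]
gripper_width: 0.0458
```

```bash
python3 - <<'E'
from st import *
s=st()
im=capture("wrist");np.save("ciw46.npy",camera_info("wrist"),allow_pickle=True)
zoom(im,(0,0,512,384),1.5,"w46")
zoom(capture("scene"),(230,150,380,340),4,"s46")
E
```

```text
t 37.05 p [ 0.3634 -0.2707  0.1477] jawyaw -130.14 tilt 0.03 F [-0.19 -0.18 -1.06] T [ 0.019 -0.019 -0.014] w 45.83 q [-0.29  0.11 -0.29  0.   -1.17  1.16]
```

View pics/w46.png

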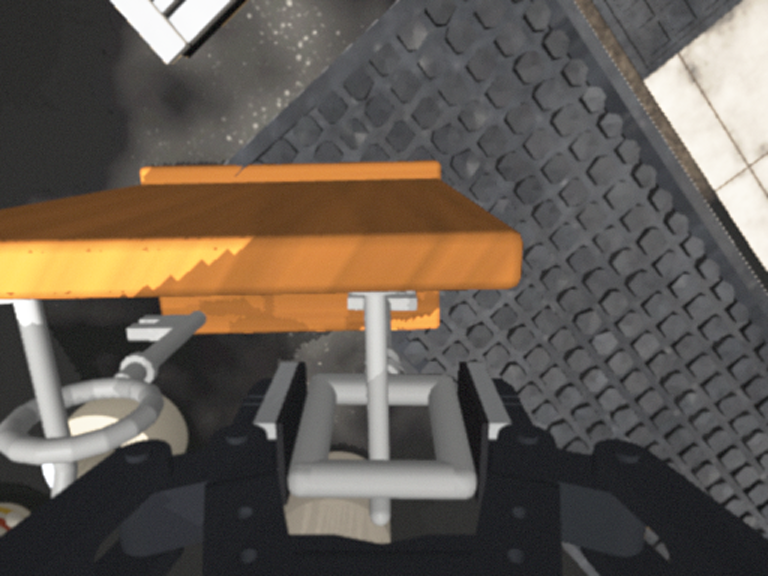

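View pics/s46.png

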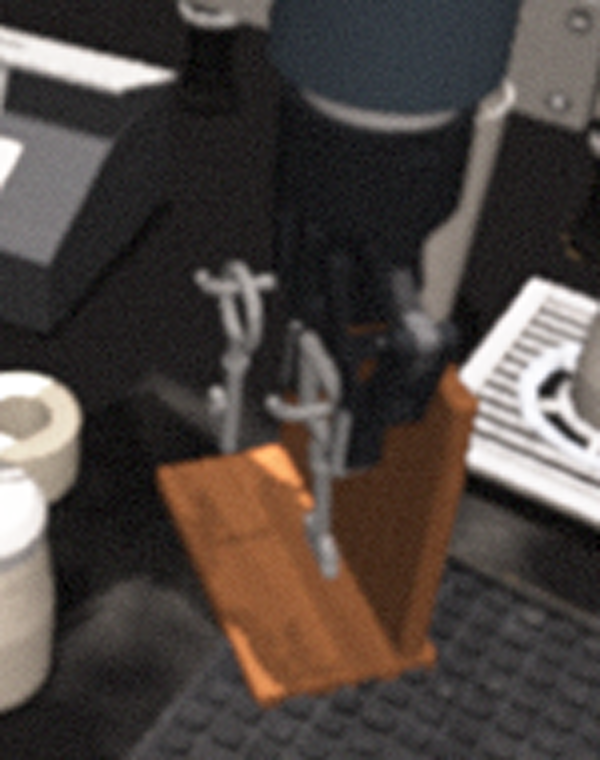

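carry_out:
  rows: [0,0.1,0,0,0,0.2,0,0,0,0.3,0,0,0,0.38,0,0,0,0.43,0,0,0,0.43,0,0]

```text
clock: 37.65
eef_pos: [0.3621, -0.2696, 0.1347]
ee_rot: [[-0.765, -0.001, -0.644], [0.644, 0.0, -0.765], [0.001, -1.0, 0.0]]
contact_force: [-0.8, 1.1, -0.3]
gripper_width: 0.0454
```

```bash
python3 - <<'E'
from st import *
s=st()
zoom(capture("scene"),(230,150,380,340),4,"s47")
E
```

```text
t 37.65 p [ 0.3621 -0.2696  0.1347] jawyaw -130.11 tilt 0.04 F [-0.8   1.09 -0.34] T [0.011 0.026 0.064] w 45.39 q [-0.29  0.12 -0.32 -0.   -1.14  1.16]
```

View pics/s47.png

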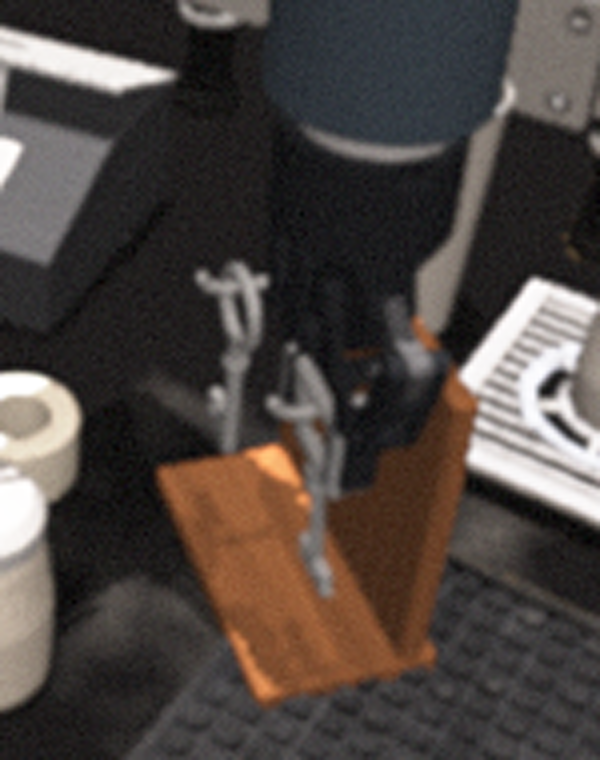

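Lower a little further until the hook carries it.

carry_out:
  rows: [0,0.04,0,0,0,0.08,0,0,0,0.1,0,0,0,0.1,0,0]

```text
clock: 38.03
eef_pos: [0.3623, -0.2697, 0.132]
ee_rot: [[-0.765, -0.0, -0.644], [0.644, 0.0, -0.765], [0.0, -1.0, 0.0]]
contact_force: [-0.3, 0.6, -0.9]
gripper_width: 0.0459
```

```bash
python3 - <<'E'
from st import *
s=st()
E
```

```text
t 38.03 p [ 0.3623 -0.2697  0.132 ] jawyaw -130.11 tilt 0.01 F [-0.34  0.56 -0.86] T [-0.029  0.03   0.047] w 45.94 q [-0.29  0.12 -0.32 -0.   -1.13  1.16]
```

carry_out:
  rows: [0,0.03,0,0,0,0.06,0,0,0,0.09,0,0,0,0.09,0,0]

```text
clock: 38.37
eef_pos: [0.3626, -0.27, 0.1308]
ee_rot: [[-0.765, 0.001, -0.644], [0.644, -0.001, -0.765], [-0.001, -1.0, 0.0]]
contact_force: [-3.7, 3.5, 9.4]
gripper_width: 0.0457
```

```bash
python3 - <<'E'
from st import *
s=st()
zoom(capture("scene"),(230,150,380,340),4,"s48")
zoom(capture("wrist"),(0,0,512,384),1.5,"w48")
E
```

```text
t 38.37 p [ 0.3626 -0.27    0.1308] jawyaw -130.08 tilt 0.08 F [-3.66  3.45  9.43] T [ 1.112  1.032 -0.018] w 45.67 q [-0.29  0.12 -0.32  0.   -1.13  1.16]
```

View pics/w48.png

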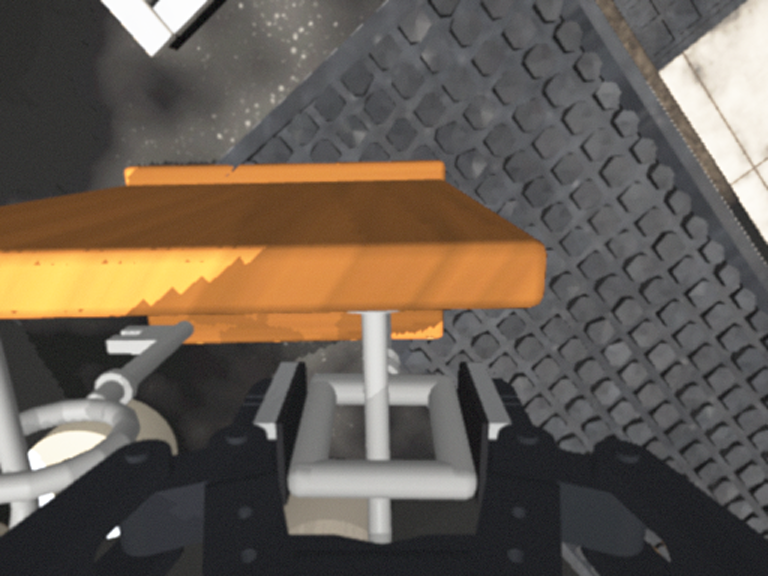

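View pics/s48.png

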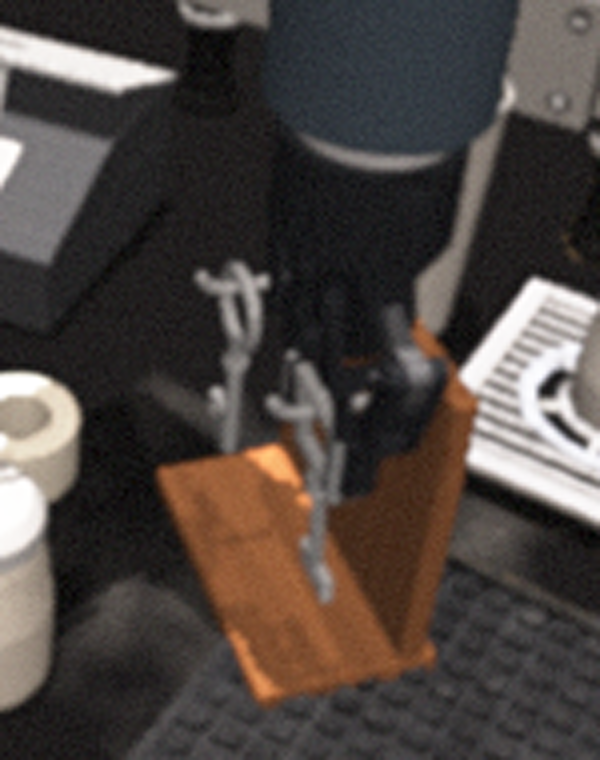

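carry_out:
  rows: [0,-0.04,0,0,0,-0.04,0,0,0,-0.04,0,0,0,-0.04,0,0,0,-0.04,0,0,0,-0.04,0,0,0,-0.04,0,0,0,-0.04,0,0]
  grip: 62

```text
clock: 39.13
eef_pos: [0.3624, -0.2698, 0.1305]
ee_rot: [[-0.765, -0.0, -0.644], [0.644, 0.0, -0.765], [0.0, -1.0, 0.0]]
contact_force: [-0.4, 0.5, -0.4]
gripper_width: 0.0619
```

```bash
python3 - <<'E'
from st import *
s=st()
zoom(capture("wrist"),(0,0,512,384),1.5,"w49")
zoom(capture("scene"),(230,150,380,340),4,"s49")
E
```

```text
t 39.13 p [ 0.3624 -0.2698  0.1305] jawyaw -130.11 tilt 0.01 F [-0.39  0.48 -0.37] T [0.026 0.017 0.031] w 61.9 q [-0.29  0.12 -0.32 -0.   -1.13  1.16]
```

View pics/w49.png

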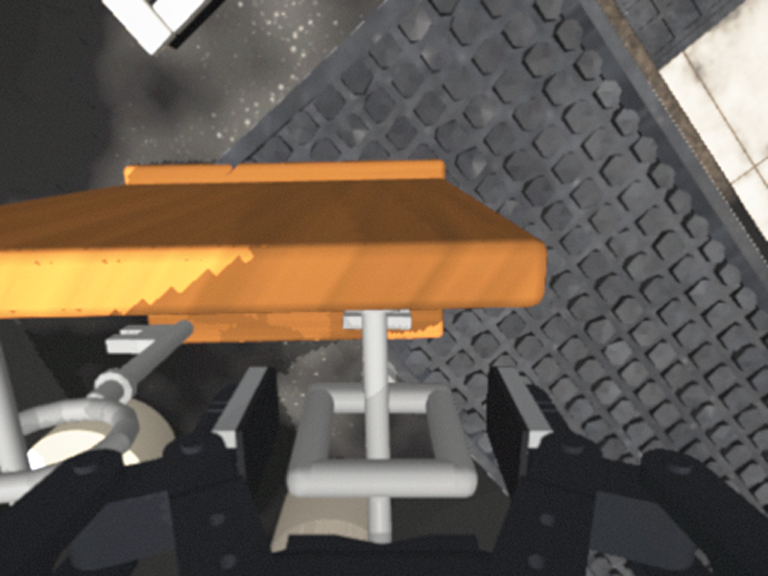

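View pics/s49.png

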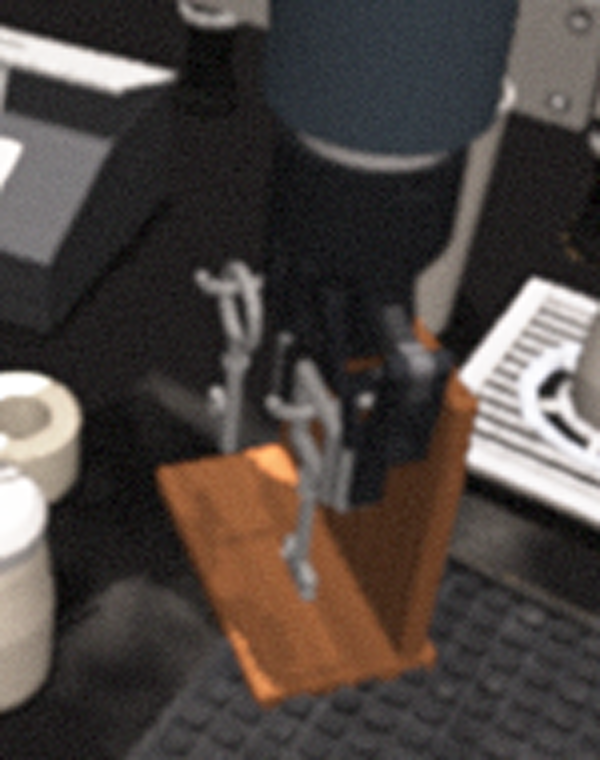

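Released; the key swings plumb on its hook. Rise straight up and clear.

carry_out:
  rows: [0,-0.2,0,0,0,-0.6,0,0,0,-1.2,0,0,0,-2,0,0,0,-3,0,0,0,-4,0,0,0,-4.5,0,0,0,-4.5,0,0,0,-4.5,0,0,0,-4.5,0,0,0,-4.5,0,0,0,-4.5,0,0]

```text
clock: 40.23
eef_pos: [0.3619, -0.2696, 0.2647]
ee_rot: [[-0.765, -0.002, -0.644], [0.644, 0.001, -0.765], [0.002, -1.0, 0.001]]
contact_force: [-0.1, 0.4, -0.9]
gripper_width: 0.0621
```

carry_out:
  rows: [0,0,0,0,0,0,0,0,0,0,0,0,0,0,0,0,0,0,0,0,0,0,0,0,0,0,0,0,0,0,0,0,0,0,0,0,0,0,0,0,0,0,0,0,0,0,0,0]

```text
clock: 41.23
eef_pos: [0.3624, -0.2698, 0.2656]
ee_rot: [[-0.765, 0.0, -0.644], [0.644, 0.0, -0.765], [-0.0, -1.0, -0.0]]
contact_force: [0.3, 0.4, 0.6]
gripper_width: 0.0623
```

```bash
python3 - <<'E'
from st import *
s=st()
zoom(capture("wrist"),(0,0,512,384),1.5,"w50")
im=capture("scene")
zoom(im,(110,90,370,340),2.3,"s50")
for o in ["cash_key","key_eye","hook_right"]:
    print(o,[(round(d["confidence"],2),[round(float(v),1) for v in d["centre"]]) for d in pinpoint("scene",o)[:3]])
E
```

```text
t 41.23 p [ 0.3624 -0.2698  0.2656] jawyaw -130.11 tilt 0.0 F [0.31 0.41 0.6 ] T [ 0.014 -0.037 -0.006] w 62.26 q [-0.29  0.05 -0.05 -0.   -1.47  1.16]
cash_key [(0.96, [301.1, 294.3])]
key_eye [(0.91, [307.0, 260.2])]
hook_right [(0.71, [310.5, 252.7])]
```

View pics/w50.png

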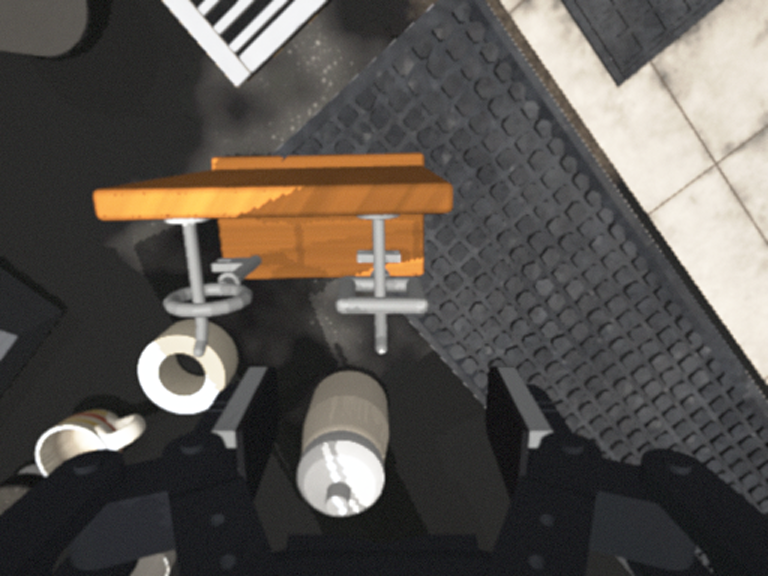

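View pics/s50.png

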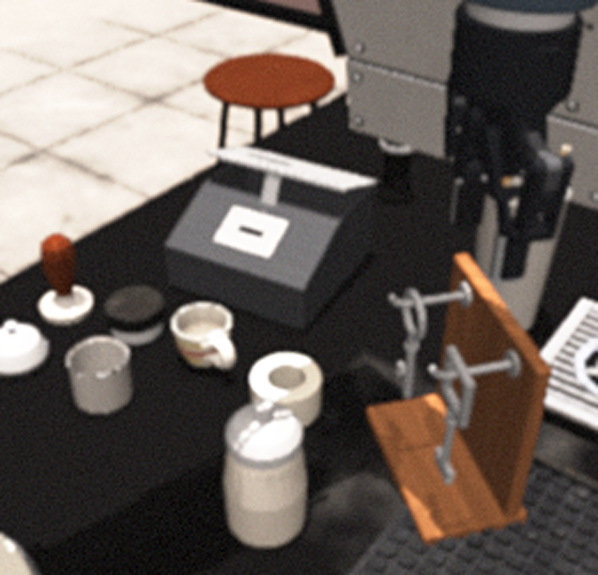

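```bash
python3 -c "
from workcell import *
print(finish_job()); print(state()['clock'])"
```

```text
the job is handed in; nothing more can be done
None
the job is handed in; nothing more can be done
```

The cash box is open, its key is back on its own hook, and the job was handed in at about 41 s of the 72 s allowed.

**Getting it in:** I took the cash key off the right-hand hook by its flat sides and tilted it 25° in the grip, using the edge of the slot. The first try at feeling for the carrier pushed the key off centre, so I backed up and turned it about its tip instead. It then dropped into the carrier at roughly 20° clockwise.

**Turning:** I re-gripped the key by its top bar and pushed it home. I turned it clockwise until the lid sprang up and the torque rose sharply at the stop. I then turned it back into line with the slot, drew it out and hung it up.

**Last checks:**
- **Key:** the final pictures show it hanging plumb on its hook. The network's fix on it is within about 1 pixel of where it started (confidence 0.96).
- **Box and lid:** the lid is up and the slot is empty.
- **Everything else:** the other key and the loose items look unmoved. I judged this from the pictures and did not measure it.
- **Gripper:** it is open and clear above the stand.

**Less certain:**
- **Depth:** camera estimates of how deep the key sat disagreed (about 26 to 33 mm). I took it as fully home because it stopped hard, the lid was released, and a later picture fit gave 33 mm.
- **Force:** the highest reading at the end of any move was about 29 N along the key, when pushing it home. I eased off straight away. That is well under the 120 N wrist limit, but it was the firmest push on the lock.

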